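# Clear the punching machine's bed

### The job

Clear the bed of the small punching machine. First press the red stop button right down and let it spring back; then, using only the spatula under them, carry every freshly lacquered cover to the cork board and leave them lying flat on it side by side (the fingers must never touch a cover); then push every loose steel slug off the bed into the trough along its near edge with the scraper block, never with the fingers. Put both tools back standing on the black rubber mat, turn the head of the stop button clockwise as far as it goes to reset the machine, and leave the other things on the bench where they are.

Things in the scene. Friction and masses are not known exactly. Their poses are not given: they have to be found in the camera images.
- machine: Fixed punching machine; origin on the table. x away from the robot, y left. Level dark steel bed: top 45 mm above the table, x -105 to 125 mm, y -150 to 150 mm. Curbs 15 mm higher than the bed and 10 mm thick close its back and both sides; the near edge x = -105 is open. Blue housing behind, x 140 to 270 mm, 110 mm high with a cap to 131 mm.
- bed (a point): Point on the bed's top surface at the machine's x = y = 0 (45 mm above the table); axes as the machine's.
- trough (a point): Centre of the floor of the grey chip trough along the bed's near edge, 4 mm above the table; axes as the machine's. Inside it is 74 mm in x (-37 to +37) and 308 mm in y; its x = +37 side is the bed's vertical front face, the other walls stand 30 mm above the table.
- board: Fixed cork board, 200 mm (its x) by 290 mm (its y), 5 mm thick, origin at the centre of its underside, z up.
- tool_mat: Fixed black rubber mat, 240 x 240 mm, 3 mm thick, origin at the centre of its underside, z up.
- stop_top (a point): Centre of the top of the rib on the stop button's red mushroom head, 94 mm above the table when up; x along the rib (turns with the head), z up. Rib 44 mm long (x), 14 wide (y), 20 high, on a round cap 54 mm across; grip it across its 14 mm. The grey box below is 84 x 84 mm, 50 mm high.
- stop_push (a joint): How far the stop button is pressed down, m: 0 up, 0.007 fully down. A spring pushes it back up; fully down takes about 6.5 N.
- stop_turn (a joint): Turn of the stop button's head, rad, growing clockwise seen from above; starts between 0 and 0.1, its stop is at 1.2. It turns stiffly (0.04 N m) and stays where it is left.
- spatula: Loose spatula, 0.2 kg. Origin: centre of the blade's underside; x to the tip, z up. Steel blade 80 mm (x -40 to 40) x 44 mm, 3 mm thick; neck at x -40 to -55 up to a level wooden handle, x -50 to -150, 22 mm wide (y), z 42 to 68 mm. A foot at x = -142 (34 mm wide, down to z = 0) keeps it level when set down. Balance point about x = -70 mm.
- spatula_mid (a point): Centre of the spatula's handle in height and width, at x = -85, z = 55 mm in the spatula's frame; axes as the spatula's.
- scraper: Loose scraper block, 0.14 to 0.24 kg: rubber foot 40 mm (its x) x 104 mm (its y), 12 mm high, with a wooden grip 24 mm (x) x 80 mm (y) standing centrally on it up to z = 58 mm. Origin: centre of the underside, z up. Either long side of the foot can push slugs.
- cover1: Loose grey lacquered sheet cover (two or three present, alike), 0.10 to 0.17 kg: flat top 95 mm (its x) x 76 mm (its y), 3 mm thick, both long edges folded down 18 mm: 21 mm high in all. It stands on these lips (3 mm thick); the tunnel under the top, 70 mm wide and 18 mm high, is open at both x ends. Origin: centre, at the lips' lower edges; z up. None if absent.
- cover2: Loose grey lacquered sheet cover (two or three present, alike), 0.10 to 0.17 kg: flat top 95 mm (its x) x 76 mm (its y), 3 mm thick, both long edges folded down 18 mm: 21 mm high in all. It stands on these lips (3 mm thick); the tunnel under the top, 70 mm wide and 18 mm high, is open at both x ends. Origin: centre, at the lips' lower edges; z up. None if absent.
- cover3: Loose grey lacquered sheet cover (two or three present, alike), 0.10 to 0.17 kg: flat top 95 mm (its x) x 76 mm (its y), 3 mm thick, both long edges folded down 18 mm: 21 mm high in all. It stands on these lips (3 mm thick); the tunnel under the top, 70 mm wide and 18 mm high, is open at both x ends. Origin: centre, at the lips' lower edges; z up. None if absent.
- slug1: Loose round steel slug (three to five are present, all alike), 24 mm across, 4 mm thick, 15 g, origin at the centre of its underside. Lies on the bed, near its front or under a cover. None if absent.
- slug2: Loose round steel slug (three to five are present, all alike), 24 mm across, 4 mm thick, 15 g, origin at the centre of its underside. Lies on the bed, near its front or under a cover. None if absent.
- slug3: Loose round steel slug (three to five are present, all alike), 24 mm across, 4 mm thick, 15 g, origin at the centre of its underside. Lies on the bed, near its front or under a cover. None if absent.
- slug4: Loose round steel slug (three to five are present, all alike), 24 mm across, 4 mm thick, 15 g, origin at the centre of its underside. Lies on the bed, near its front or under a cover. None if absent.
- slug5: Loose round steel slug (three to five are present, all alike), 24 mm across, 4 mm thick, 15 g, origin at the centre of its underside. Lies on the bed, near its front or under a cover. None if absent.
- spray_can: White spray can, 60 mm across, 170 mm high, loose; not part of the job, leave it alone. Origin under its centre.
- oil_bottle: White oil bottle, 60 mm across, 160 mm high, loose; leave it alone. Origin under its centre.

How it is judged:
By the outcome, as a careful person would: the job done as asked, in the order asked, and still so for the second after the job is handed in, with the robot touching nothing.
Of cover1, cover2, cover3 only 2 to 3 are there at a start; the rules pass over those that are not, and their reading is None.
Of slug1, slug2, slug3, slug4, slug5 only 3 to 5 are there at a start; the rules pass over those that are not, and their reading is None.
At some moment in a run one of cover1, cover2, cover3, scraper may be knocked a few centimetres aside while the robot is not near it.
It also fails if it takes over 210 s, if anything falls off the work surface, if the arm or the gripper's body presses on something with over 40 N, if the wrist force passes 120 N, or if a joint passes its speed limit or range.

### The arm

A 7-joint arm with a two-finger parallel gripper is mounted at the origin on the work surface. World frame = base frame: x ahead of the robot, y to its left, z up, the work surface at z = 0. Lengths are in m, angles in degrees, forces in N, time in s.
With the tool pointing down it reaches from about 0.4 to 0.9 m from the base axis. Payload 5.5 kg.
Tool frame: the origin (TCP) lies at the very end of the fingers, on their centre line; the grasp point (between the pads) lies manip.grip_depth behind it (manip.grip_depth is the distance from the TCP to the grasp point, in m); z points along the fingers, y is the line along which they close (so a half turn about z gives the same grasp; the last joint's range is limited). The gripper opens to 85 mm and grips with 20 to 120 N. Pads are 22 mm wide; open, the fingers measure 114 mm over their backs; the gripper's body (76 mm by 85 mm) begins 54 mm behind the grasp point. The pads swing forward as they close: fully open they stand 13 mm farther back than shut.
Start: joints at [-51.956, 28.699, -24.465, 88.831, 12.651, 65.22, -12.049], TCP at [0.254, 0.599, 0.202] pointing down, gripper open.
Joint ranges: [-164.97, 164.97], [-17.58, 116.51], [-87.97, 89.64], [11.32, 138.91], [-80.73, 260.73], [10.89, 115.49], [-147.41, 147.41]. Speed limits (degrees/s): [147.25, 147.25, 180, 180, 180, 180, 180].

### API

Orientations are given as [roll, pitch, yaw] about the fixed x, y, z axes, in that order (R = Rz(yaw) Ry(pitch) Rx(roll)).
In Python, from plant import manip, viewer gives the robot as it stands.
- The arm moves only by the tool servo_tool, never from a script. Its argument "commands" is a list of rows, each a list of 3 entries, a list of its own where there are three numbers: the shift along the tool's x, y, z each as a share of 0.2 m, from -1 to 1, then the turn, a rotation vector about the tool's x, y, z each as a share of pi/2 rad, from -1 to 1, then the closure, from 0 (fully open) to 1 (shut). In form: [[[x, y, z], [ax, ay, az], gripper], ...]. A call has exactly 5 rows; each row is the pose to reach, as a shift and turn from the pose commanded when the call began, along the tool's axes at that moment; what a row does not reach only later rows make up. A row lasts 1/12 s, in which the tool goes at most 41.7 mm and 7.16 degrees, less where a joint would pass 70% of its speed; a pose out of reach is approached as far as the arm can. A call with a number of a shift or a turn outside -1 to 1 is refused whole. A call with a gripper value outside its range is refused whole. The fingers move at their own pace and stop on an object; "squeeze" is the grip in N (left out, the last holds). Time passes only in rows, so rows that repeat a pose let the fingers close, or fill a call up. It gives the time, the measured TCP pose, the force, the opening and the grip force at its end, in the units of the state.
- manip.get_obs(): the state, without advancing time (a new reading comes with each control period).
- viewer.capture(name): name is "scene" or "side" or "wrist"; returns (picture, depth): 400x640x3 uint8, red, green, blue; 400x640 float32, m along the optical axis (not along the pixel's ray), 0 where there is no reading.
- viewer.calibration(name): a dict with "fx", "fy", "cx", "cy" (pixels), "rvec" (rotation vector, rad) and "tvec" (3), from world to camera coordinates, as OpenCV has them. Camera axes: x right, y down, z forward; pixel columns grow to the right and rows downward; lengths in m; the calibration is good to about 2 mm. A picture is of the moment at which its call begins: read the wrist's pose just before it. calibration takes no time and is no camera call; for the wrist camera it gives the pose at the moment of the call.
- manip.close_job(): hands the job in; it is judged then, once.
The state is a dict: "clock": time; "q": joint angles; "qvel": joint speeds; "tau": joint torques, N m; "position": TCP position; "tcp_rot": TCP orientation; "ft_force": force on the tool from outside, world axes, zero at the start; "ft_torque": the same for the moment, N m; "finger_gap": opening from 0.0 (shut) to 1.0 (fully open); "finger_force": force on a finger pad.
Only numpy, scipy, OpenCV 4.12 (cv2) and the standard library are available. Lean on these libraries where they do the work, as an engineer would, in place of code of your own. Each camera call takes 0.05 s, during which the arm holds its last target. There are 200 camera calls.

## Working session

There is one attempt and no reset: what is moved stays moved. The work goes in short steps, Python scripts to look and compute and a tool call to move; the robot and the scene stay as the last step left them, time stands still between calls to the robot, and variables do not carry over. Pictures are saved under pics/ and viewed, at most 14 in all, crops included, and the job is handed in when it is done.

Besides the shell and the picture viewer there is one more tool, called after "Request:" by a JSON object that holds its "fn" and its "kwargs". servo_tool: Moves the arm, as the interface text tells. Its arguments: {"type":"object","properties":{"commands":{"type":"array"},"squeeze":{"type":"number"}},"required":["commands"]}

```bash
ls; mkdir -p pics; cat > h.py <<'E'
import numpy as np, cv2
from scipy.spatial.transform import Rotation as R
from plant import manip, viewer
def cap(n):
    c=viewer.calibration(n); p,d=viewer.capture(n); return p,d,c
def save(p,f): cv2.imwrite('pics/'+f+'.png',p[:,:,::-1])
def cloud(d,c):
    v,u=np.mgrid[:d.shape[0],:d.shape[1]]
    P=np.stack([(u-c['cx'])/c['fx']*d,(v-c['cy'])/c['fy']*d,d],-1)
    M=cv2.Rodrigues(np.array(c['rvec'],float))[0]; 
    W=(P-np.array(c['tvec']).ravel())@M; W[d<=0]=np.nan; return W
E
python3 - <<'E'
from h import *
print(manip.get_obs(), manip.grip_depth)
for n in('scene','side','wrist'):
    p,d,c=cap(n); save(p,n+'0'); np.savez('pics/'+n+'0.npz',p=p,d=d,W=cloud(d,c))
    M=cv2.Rodrigues(np.array(c['rvec'],float))[0]; print(n,-M.T@np.array(c['tvec']).ravel(), M[2],c['fx'])
E
```

```text
pics
{'clock': 0.0, 'q': array([-51.95594252,  28.7547438 , -24.45351642,  88.89148163,
        12.6515865 ,  65.21828053, -12.05125799]), 'qvel': array([-0.07862782,  0.08122375,  0.04039582,  0.09533173,  0.00100108,
       -0.00563123,  0.00578973]), 'tau': array([-1.11527709e-04, -5.69532681e+01, -5.81623212e+00, -2.80933911e+01,
        1.06154534e-02,  1.19211382e-02, -2.11629822e-05]), 'position': array([0.25334609, 0.59778894, 0.20094935]), 'tcp_rot': array([-1.79889167e+02, -3.84279506e-03,  1.57037809e+02]), 'ft_force': array([ 0.69912526, -0.14226105, -0.28319089]), 'ft_torque': array([-0.01319523,  0.03350733, -0.02045889]), 'finger_force': 0.0, 'finger_gap': 1.0020714570869333} 0.0187
scene [ 1.21930148 -0.45778404  0.79086379] [-0.61712846  0.45605627 -0.6412216 ] 411.11579982140995
side [ 0.32541527 -0.72537788  0.81078611] [ 0.20774193  0.70683031 -0.67619095] 388.2987484405908
wrist [0.18161684 0.62843549 0.37276581] [ 0.28207281 -0.12213403 -0.9515872 ] 344.31666588317177
```

View pics/scene0.png

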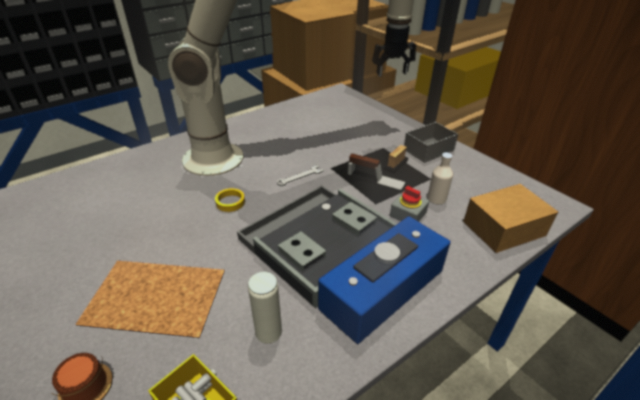

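View pics/side0.png

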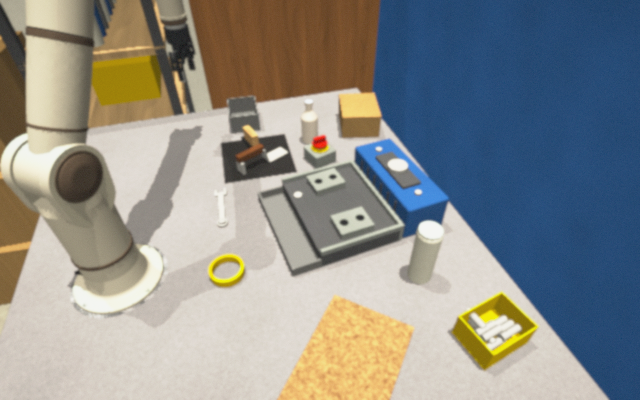

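The pictures show two covers on the bed (scene (302,248) and (355,216)), one slug at (326,207), the tools on the mat at (380,170), the button at (411,203) and the board at (150,298). Next I'll build a fused top view.

```bash
cat > top.py <<'E'
from h import *
def top(files,x0,x1,y0,y1,s,out,grid=0.1):
    # image: up = +x, left=+y ; s px per m
    H,Wd=int((x1-x0)*s),int((y1-y0)*s); im=np.zeros((H,Wd,3),np.uint8); z=np.full((H,Wd),-1.)
    for f in files:
        a=np.load(f); p=cv2.resize(a['p'],None,fx=3,fy=3,interpolation=cv2.INTER_LINEAR); W=cv2.resize(a['W'].astype(np.float32),None,fx=3,fy=3,interpolation=cv2.INTER_NEAREST if s<0 else cv2.INTER_LINEAR)
        ok=np.isfinite(W).all(-1); P=W[ok];C=p[ok]
        i=((x1-P[:,0])*s).astype(int); j=((y1-P[:,1])*s).astype(int)
        k=(i>=0)&(i<H)&(j>=0)&(j<Wd)&(P[:,2]<0.25); i,j,C,zz=i[k],j[k],C[k],P[k,2]
        o=np.argsort(zz); i,j,C,zz=i[o],j[o],C[o],zz[o]
        b=zz>z[i,j]; im[i[b],j[b]]=C[b]; z[i[b],j[b]]=zz[b]
    for g in np.arange(np.ceil(x0/grid)*grid,x1,grid):
        r=int((x1-g)*s); im[r]=im[r]//2+100; cv2.putText(im,f'{g:.2f}',(0,r-2),0,.4,(255,0,0))
    for g in np.arange(np.ceil(y0/grid)*grid,y1,grid):
        r=int((y1-g)*s); im[:,r]=im[:,r]//2+100; cv2.putText(im,f'{g:.2f}',(r,10),0,.4,(255,0,0))
    save(im,out); np.save('pics/'+out+'z.npy',z); return im,z
E
python3 - <<'E'
from top import *
top(['pics/scene0.npz','pics/side0.npz'],0.2,0.95,-0.55,0.5,760,'top0')
E
```

```text
Traceback (most recent call last):
  File "top.py", line 13, in top
    r=int((x1-g)*s); im[r]=im[r]//2+100; cv2.putText(im,f'{g:.2f}',(0,r-2),0,.4,(255,0,0))
                           ~~^^^
IndexError: index 570 is out of bounds for axis 0 with size 570
```

```bash
sed -i 's/r=int((x1-g)\*s);/r=min(int((x1-g)*s),H-1);/; s/r=int((y1-g)\*s);/r=min(int((y1-g)*s),Wd-1);/' top.py
python3 - <<'E'
from top import *
for n in('scene','side'):
    W=np.load(f'pics/{n}0.npz')['W']; print(n,np.nanmedian(W[280:320,120:180] if n=='scene' else W[340:380,330:370],axis=(0,1)))
top(['pics/scene0.npz','pics/side0.npz'],0.2,0.95,-0.55,0.5,760,'top0')
E
```

```text
scene [ 0.48847289 -0.40122926  0.00540205]
side [ 0.48672946 -0.37863936  0.00376637]
```

View pics/top0.png

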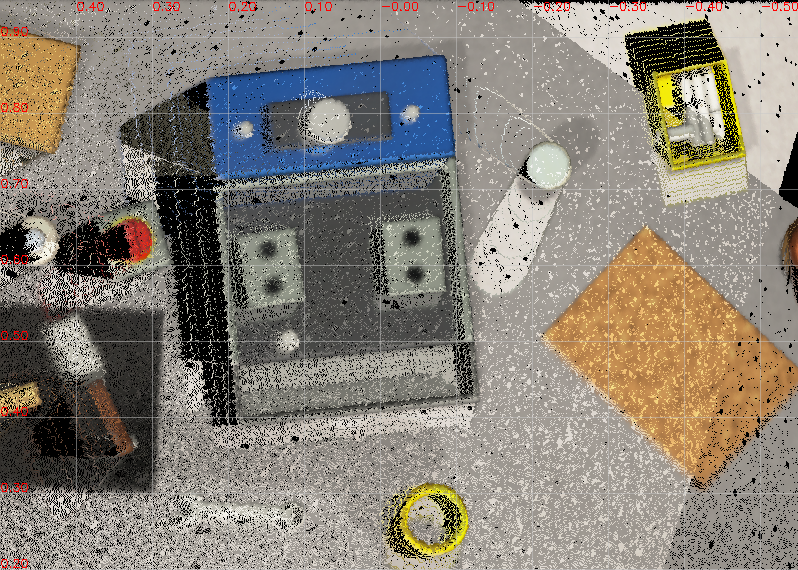

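Two covers: about (0.60,0.17) and (0.61,-0.01), long axis along the machine's x. One slug is at (0.50,0.12), and the board is rotated about -43°. Now I'll fit these numerically.

```bash
cat > fit.py <<'E'
from top import *
def pts(files):
    Ws=[];Cs=[]
    for f in files:
        a=np.load(f); W=a['W'].reshape(-1,3); ok=np.isfinite(W).all(1); Ws.append(W[ok]); Cs.append(a['p'].reshape(-1,3)[ok].astype(int))
    return np.vstack(Ws),np.vstack(Cs)
def rect(P,n,q=0):
    if len(P)<8: print(n,'few',len(P)); return
    # drop isolated points
    from scipy.spatial import cKDTree
    t=cKDTree(P[:,:2]); k=np.array([len(a) for a in t.query_ball_point(P[:,:2],0.008)]); P=P[k>=max(3,np.median(k)*.3)]
    (c,s,a)=cv2.minAreaRect((P[:,:2]*1000).astype(np.float32))
    print(n,len(P),'c',np.round(c,1),'size',np.round(s,1),'ang',round(a,1),'z',round(np.median(P[:,2])*1000,1))
def box(P,x0,x1,y0,y1,z0,z1):
    return (P[:,0]>x0)&(P[:,0]<x1)&(P[:,1]>y0)&(P[:,1]<y1)&(P[:,2]>z0)&(P[:,2]<z1)
E
python3 - <<'E'
from fit import *
for n in (['scene'],['side']):
    P,C=pts([f'pics/{k}0.npz' for k in n]); print(n)
    rect(P[box(P,.7,.87,-.1,.3,.105,.116)],'housing')
    rect(P[box(P,.54,.67,.11,.22,.058,.072)],'coverL')
    rect(P[box(P,.54,.68,-.07,.05,.058,.072)],'coverR')
    rect(P[box(P,.3,.7,-.6,-.2,-.01,.012)&(C[box(P,-9,9,-9,9,-9,9)][:,0]>C[:,2]+50)] if 0 else P[box(P,.28,.7,-.58,-.18,-.01,.012)&(C[:,0]>C[:,2]+50)],'board')
    rect(P[box(P,.3,.6,.28,.6,-.01,.012)&(C.max(1)<62)],'mat')
    rect(P[box(P,.3,.6,.3,.5,.066,.080)],'handle')
    rect(P[box(P,.46,.6,.35,.5,.002,.03)&(C.min(1)>110)],'blade')
    rect(P[box(P,.3,.6,.44,.68,.054,.068)],'scrgrip')
    rect(P[box(P,.5,.75,.28,.5,.086,.1)&(C[:,0]>C[:,2]+60)],'rib')
    rect(P[box(P,.5,.75,.28,.5,.066,.08)&(C[:,0]>C[:,2]+60)],'cap')
    rect(P[box(P,.47,.53,.1,.18,.04,.06)&(C.min(1)>105)],'slug')
    rect(P[box(P,.65,.8,-.3,-.1,.16,.18)],'can')
    rect(P[box(P,.5,.75,.42,.6,.15,.17)],'bottle')
top(['pics/scene0.npz','pics/side0.npz'],0.28,0.72,0.22,0.66,1360,'top1',.05)
E
```

```text
['scene']
housing 4403 c [798.2  65.9] size [130.3 319. ] ang 5.6 z 110.7
coverL 765 c [609.4 160.5] size [129.4 103.6] ang 4.8 z 66.5
coverR 708 c [614.1 -38.2] size [98.4 67.7] ang 2.8 z 66.8
board 8186 c [ 536.6 -440.7] size [293.6 362.5] ang 46.9 z 5.4
mat 1758 c [430.6 439.5] size [300.3 233.4] ang 86.4 z 4.2
handle 145 c [404.4 354.5] size [99.4 25.9] ang 23.5 z 71.4
blade 217 c [535.6 407.4] size [160.8 104.8] ang 39.4 z 6.6
scrgrip 325 c [420.1 566.1] size [231.7 114.8] ang 87.9 z 61.5
rib 72 c [635.4 326.7] size [43.6 18.1] ang 9.0 z 94.0
cap 133 c [641.3 316.8] size [51.9 33.1] ang 26.3 z 74.3
slug 50 c [500.2 123. ] size [23.1 31.7] ang 52.1 z 49.5
can 580 c [ 733.8 -220.5] size [54.8 56.4] ang 47.2 z 170.2
bottle 67 c [636.3 452.6] size [24.6 26. ] ang 64.8 z 159.4
['side']
housing 2300 c [792.6  66.6] size [129.8 319.8] ang 5.9 z 108.3
coverL 537 c [599.6 160.8] size [100.7 114.4] ang 89.8 z 63.9
coverR 600 c [609.7 -38.6] size [96.2 68.9] ang 4.1 z 64.4
board 9303 c [ 487.4 -378.7] size [273.1 203.4] ang 46.9 z 3.7
mat 625 c [385.8 410.5] size [130.6 223.3] ang 3.1 z 0.9
handle 123 c [396.6 355.1] size [98.8 27.8] ang 22.2 z 68.4
blade 140 c [523.5 396.8] size [ 79.7 126.3] ang 83.8 z 4.2
scrgrip 199 c [410.7 561.3] size [221.9 108. ] ang 85.0 z 59.2
rib 47 c [631.2 325.3] size [42.6 14.7] ang 13.6 z 91.6
cap 85 c [628.3 312.9] size [48.2 28.1] ang 0.1 z 71.8
slug 295 c [503.  139.9] size [55.2 79.4] ang 1.1 z 43.7
can 403 c [ 729.  -221.4] size [55.1 54.6] ang 67.0 z 168.3
bottle 36 c [630.3 451.6] size [23.9 27.2] ang 83.4 z 157.5
```

View pics/top1.png

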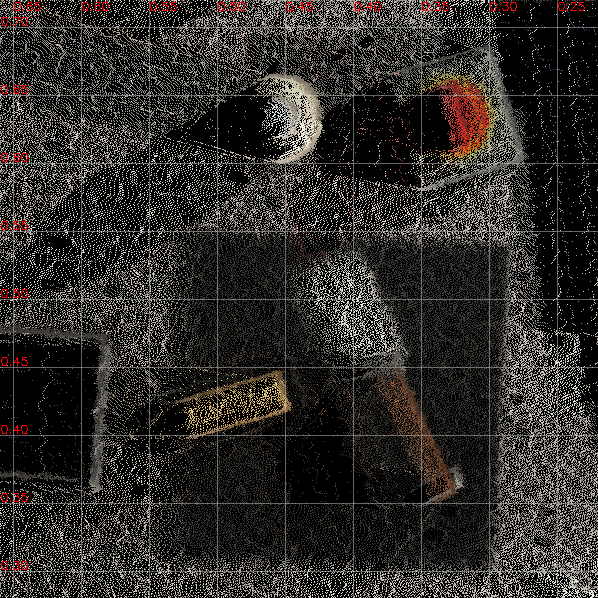

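The top view shows the handle at about (0.40,0.355) with yaw 23°, the scraper at (0.42,0.49) with yaw 16°, the rib at (0.633,0.326) with yaw 11°, and the machine origin at about (0.5915,0.046) with yaw 5.7°. Next is a move planner.

```bash
cat > pl.py <<'E'
import json,sys,os
from h import *
# cmd: x,y,z,yaw (tool down: roll 180, pitch 0). targets: x y z yaw grip ncalls
def plan(ts,cmd=None,dry=False):
    if cmd is None: cmd=json.load(open('cmd.json'))
    cmd=np.array(cmd,float)
    for t in ts:
        *goal,g,n=t; goal=np.array(goal,float); N=5*n
        v=np.ones(N); v[0]=v[-1]=.5; 
        if N>5: v[1]=v[-2]=.85
        f=np.cumsum(v)/v.sum(); s=cmd.copy(); D=goal-s
        st=np.hypot(*[np.linalg.norm(D[:3])*v.max()/v.sum(),0]); 
        if st>.0417 or abs(D[3])*v.max()/v.sum()>7.1: print('TOO FAST',st,D[3]*v.max()/v.sum())
        for c in range(n):
            a=cmd.copy(); Ra=R.from_euler('xyz',[180,0,a[3]],degrees=True); rows=[]
            for k in range(5):
                p=s+D*f[c*5+k]
                sh=np.round(Ra.inv().apply(p[:3]-a[:3])/.2,3)+0.; az=round(-(p[3]-a[3])/90,3)+0.
                rows.append([sh.tolist(),[0,0,az],g])
            cmd[:3]=a[:3]+Ra.apply(sh*.2); cmd[3]=a[3]-az*90
            print(json.dumps(rows).replace(' ',''))
        print('#',np.round(cmd,4).tolist())
    if not dry: json.dump(cmd.tolist(),open('cmd.json','w'))
if __name__=='__main__': plan(json.loads(sys.argv[1]))
E
echo '[0.254,0.599,0.202,157]'>cmd.json
python3 pl.py '[[0.45,0.46,0.23,178,1,2],[0.633,0.326,0.15,191,1,2],[0.633,0.326,0.10,191,1,1]]'
```

```text
[[[-0.067,-0.015,-0.008],[0,0,-0.013],1],[[-0.182,-0.04,-0.022],[0,0,-0.036],1],[[-0.317,-0.069,-0.038],[0,0,-0.063],1],[[-0.452,-0.099,-0.054],[0,0,-0.09],1],[[-0.587,-0.128,-0.07],[0,0,-0.117],1]]
[[[-0.127,-0.054,-0.016],[0,0,-0.026],1],[[-0.254,-0.108,-0.032],[0,0,-0.053],1],[[-0.381,-0.161,-0.048],[0,0,-0.08],1],[[-0.49,-0.207,-0.062],[0,0,-0.103],1],[[-0.553,-0.234,-0.07],[0,0,-0.116],1]]
# [0.4499, 0.46, 0.23, 177.97]
[[[-0.054,-0.037,0.023],[0,0,-0.008],1],[[-0.146,-0.099,0.062],[0,0,-0.022],1],[[-0.253,-0.172,0.108],[0,0,-0.039],1],[[-0.361,-0.245,0.154],[0,0,-0.056],1],[[-0.469,-0.319,0.2],[0,0,-0.072],1]]
[[[-0.099,-0.085,0.046],[0,0,-0.017],1],[[-0.198,-0.169,0.092],[0,0,-0.034],1],[[-0.297,-0.254,0.138],[0,0,-0.05],1],[[-0.381,-0.327,0.177],[0,0,-0.064],1],[[-0.431,-0.369,0.2],[0,0,-0.073],1]]
# [0.6331, 0.326, 0.15, 191.02]
[[[0.0,0.0,0.031],[0,0,0.0],1],[[0.0,0.0,0.094],[0,0,0.0],1],[[0.0,0.0,0.156],[0,0,0.0],1],[[0.0,0.0,0.219],[0,0,0.0],1],[[0.0,0.0,0.25],[0,0,0.0],1]]
# [0.6331, 0.326, 0.1, 191.02]
```

Request:
{"fn": "servo_tool", "kwargs": {"commands": [[[-0.067, -0.015, -0.008], [0, 0, -0.013], 1], [[-0.182, -0.04, -0.022], [0, 0, -0.036], 1], [[-0.317, -0.069, -0.038], [0, 0, -0.063], 1], [[-0.452, -0.099, -0.054], [0, 0, -0.09], 1], [[-0.587, -0.128, -0.07], [0, 0, -0.117], 1]]}}

```text
clock: 0.57
position: [0.3523, 0.5282, 0.2157]
tcp_rot: [-180.0, -0.0, 167.7]
ft_force: [-0.1, -0.8, 0.8]
finger_gap: 0.298
finger_force: 0.0
```

Request:
{"fn": "servo_tool", "kwargs": {"commands": [[[-0.127, -0.054, -0.016], [0, 0, -0.026], 1], [[-0.254, -0.108, -0.032], [0, 0, -0.053], 1], [[-0.381, -0.161, -0.048], [0, 0, -0.08], 1], [[-0.49, -0.207, -0.062], [0, 0, -0.103], 1], [[-0.553, -0.234, -0.07], [0, 0, -0.116], 1]]}}

```text
clock: 0.98
position: [0.4531, 0.4566, 0.2298]
tcp_rot: [-179.9, 0.1, 177.9]
ft_force: [1.0, -0.8, -0.7]
finger_gap: -0.002
finger_force: 0.0
```

Request:
{"fn": "servo_tool", "kwargs": {"commands": [[[-0.054, -0.037, 0.023], [0, 0, -0.008], 1], [[-0.146, -0.099, 0.062], [0, 0, -0.022], 1], [[-0.253, -0.172, 0.108], [0, 0, -0.039], 1], [[-0.361, -0.245, 0.154], [0, 0, -0.056], 1], [[-0.469, -0.319, 0.2], [0, 0, -0.072], 1]]}}

```text
clock: 1.4
position: [0.5417, 0.3918, 0.1893]
tcp_rot: [-180.0, -0.0, -175.4]
ft_force: [-0.3, -0.5, -0.2]
finger_gap: 0.004
finger_force: 0.0
```

Request:
{"fn": "servo_tool", "kwargs": {"commands": [[[-0.099, -0.085, 0.046], [0, 0, -0.017], 1], [[-0.198, -0.169, 0.092], [0, 0, -0.034], 1], [[-0.297, -0.254, 0.138], [0, 0, -0.05], 1], [[-0.381, -0.327, 0.177], [0, 0, -0.064], 1], [[-0.431, -0.369, 0.2], [0, 0, -0.073], 1]]}}

```text
clock: 1.82
position: [0.635, 0.3217, 0.1479]
tcp_rot: [-179.9, -0.1, -169.1]
ft_force: [-0.2, -0.4, -0.1]
finger_gap: 0.004
finger_force: 0.0
```

Request:
{"fn": "servo_tool", "kwargs": {"commands": [[[0.0, 0.0, 0.031], [0, 0, 0], 1], [[0.0, 0.0, 0.094], [0, 0, 0], 1], [[0.0, 0.0, 0.156], [0, 0, 0], 1], [[0.0, 0.0, 0.219], [0, 0, 0], 1], [[0.0, 0.0, 0.25], [0, 0, 0], 1]]}}

```text
clock: 2.23
position: [0.6301, 0.3267, 0.0972]
tcp_rot: [-180.0, -0.2, -168.8]
ft_force: [-0.2, 0.2, -0.6]
finger_gap: -0.002
finger_force: 0.0
```

```bash
python3 - <<'E'
from h import *
o=manip.get_obs(); print(o['clock'],o['position'],o['tcp_rot'],o['q'],o['ft_force'],o['finger_gap'])
p,d,c=cap('wrist'); save(p,'w1'); np.savez('pics/w1.npz',p=p,d=d,W=cloud(d,c))
E
python3 pl.py '[[0.633,0.326,0.084,191,1,1],[0.633,0.326,0.083,191,1,1],[0.633,0.326,0.12,191,1,1]]'
```

```text
2.2333 [0.6301093  0.32665426 0.09717945] [-179.9828413    -0.20960767 -168.8009936 ] [-14.41837223  40.73647064 -23.34137641  83.67355438  17.41184215
  59.39022317  59.54773353] [-0.24388407  0.17955497 -0.57305367] -0.0017996437667735501
[[[0.0,0.0,0.01],[0,0,0.0],1],[[0.0,0.0,0.03],[0,0,0.0],1],[[0.0,0.0,0.05],[0,0,0.0],1],[[0.0,0.0,0.07],[0,0,0.0],1],[[0.0,0.0,0.08],[0,0,0.0],1]]
# [0.6331, 0.326, 0.084, 191.02]
[[[0.0,0.0,0.001],[0,0,0.0],1],[[0.0,0.0,0.002],[0,0,0.0],1],[[0.0,0.0,0.003],[0,0,0.0],1],[[0.0,0.0,0.004],[0,0,0.0],1],[[0.0,0.0,0.005],[0,0,0.0],1]]
# [0.6331, 0.326, 0.083, 191.02]
[[[0.0,0.0,-0.023],[0,0,0.0],1],[[0.0,0.0,-0.069],[0,0,0.0],1],[[0.0,0.0,-0.116],[0,0,0.0],1],[[0.0,0.0,-0.162],[0,0,0.0],1],[[0.0,0.0,-0.185],[0,0,0.0],1]]
# [0.6331, 0.326, 0.12, 191.02]
```

View pics/w1.png

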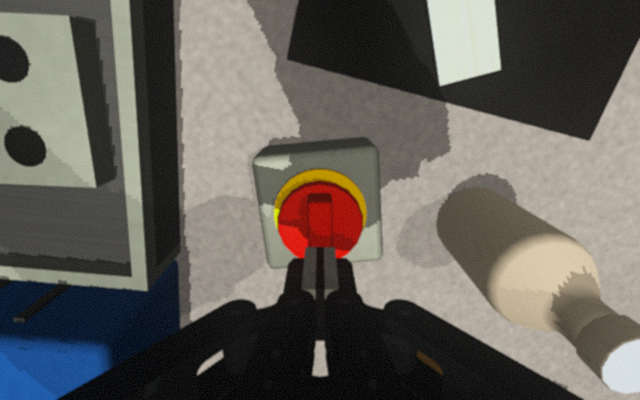

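The wrist view shows the rib straight ahead of the fingertips (rib (320,215), tips (320,270)). I'll check the rib position, then press.

```bash
python3 - <<'E'
from fit import *
P,C=pts(['pics/w1.npz'])
red=(C[:,0]>C[:,2]+60)&(C[:,0]>1.6*C[:,1])
Q=P[red&box(P,.55,.7,.25,.4,.085,.105)]; rect(Q,'rib'); print(Q[:,0].min(),Q[:,0].max(),np.median(Q[:,1]))
Q=P[red&box(P,.55,.7,.25,.4,.06,.08)]; rect(Q,'cap'); print(Q.min(0),Q.max(0))
rect(P[box(P,.5,.7,.25,.4,.046,.055)],'box')
E
```

```text
rib 1243 c [624.8 324.9] size [27.5 14. ] ang 11.5 z 93.6
0.6105686283390219 0.6386633795206313 0.32456624323488914
cap 3708 c [630.6 326.5] size [48.5 52.2] ang 10.1 z 73.6
[0.60642094 0.30041708 0.06460641] [0.65693091 0.35291293 0.07997651]
box 7791 c [632.6 326.4] size [82.7 83.2] ang 16.5 z 49.8
```

Request:
{"fn": "servo_tool", "kwargs": {"commands": [[[0.0, 0.0, 0.01], [0, 0, 0], 1], [[0.0, 0.0, 0.03], [0, 0, 0], 1], [[0.0, 0.0, 0.05], [0, 0, 0], 1], [[0.0, 0.0, 0.07], [0, 0, 0], 1], [[0.0, 0.0, 0.08], [0, 0, 0], 1]]}}

```text
clock: 2.7
position: [0.6328, 0.3257, 0.0836]
tcp_rot: [-180.0, -0.0, -168.9]
ft_force: [-0.1, -0.3, -0.9]
finger_gap: 0.003
finger_force: 0.0
```

Request:
{"fn": "servo_tool", "kwargs": {"commands": [[[0.0, 0.0, 0.001], [0, 0, 0], 1], [[0.0, 0.0, 0.002], [0, 0, 0], 1], [[0.0, 0.0, 0.003], [0, 0, 0], 1], [[0.0, 0.0, 0.004], [0, 0, 0], 1], [[0.0, 0.0, 0.005], [0, 0, 0], 1]]}}

```text
clock: 3.12
position: [0.633, 0.3258, 0.0832]
tcp_rot: [180.0, 0.0, -168.9]
ft_force: [-0.0, 0.1, -0.0]
finger_gap: -0.001
finger_force: 0.0
```

```bash
python3 - <<'E'
from fit import *
o=manip.get_obs(); print(o['position'],o['ft_force'],o['finger_force'],o['tau'])
p,d,c=cap('wrist'); save(p,'w2'); np.savez('pics/w2.npz',p=p,d=d,W=cloud(d,c))
P,C=pts(['pics/w2.npz'])
red=(C[:,0]>C[:,2]+60)&(C[:,0]>1.6*C[:,1])
Q=P[red&box(P,.55,.7,.25,.4,.08,.105)]; rect(Q,'rib')
Q=P[red&box(P,.55,.7,.25,.4,.06,.08)]; rect(Q,'cap')
p,d,c=cap('side'); save(cv2.resize(p[100:200,260:400],None,fx=5,fy=5),'s2')
E
```

```text
[0.63301795 0.32582268 0.08323525] [-0.02257501  0.09413855 -0.01946117] 0.0 [ 5.84194859e-03 -6.69294190e+01 -7.49403432e+00 -2.56201226e+01
  1.08094700e-02  5.61156805e-03  1.08387187e-03]
rib 1301 c [622.5 324.3] size [22.9 14. ] ang 12.1 z 93.5
cap 4082 c [629.  326.1] size [45.2 52.3] ang 8.5 z 73.6
```

View pics/w2.png

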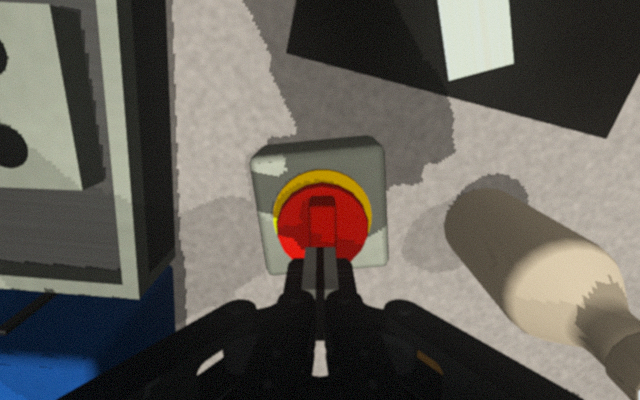

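```bash
python3 - <<'E'
from fit import *
W=np.load('pics/w2.npz')['W']; np.set_printoptions(precision=4,suppress=True)
for v in(235,244,250,256,264,275,285):
  print(v,W[v,310],W[v,320],W[v,331])
c=viewer.calibration('wrist'); M=cv2.Rodrigues(np.array(c['rvec'],float))[0]
for X in ([.633,.326,.083],[.633,.326,.1],[.633,.326,.094]):
  q=M@np.array(X)+np.array(c['tvec']).ravel(); print(X,q[0]/q[2]*c['fx']+c['cx'],q[1]/q[2]*c['fy']+c['cy'],q[2])
E
```

```text
235 [0.6285 0.3193 0.0931] [0.6269 0.3242 0.0945] [0.626  0.3297 0.0941]
244 [0.6335 0.3202 0.093 ] [0.6322 0.3252 0.0936] [0.6309 0.3307 0.0941]
250 [0.624  0.3191 0.1188] [0.6231 0.3234 0.119 ] [0.6219 0.3281 0.1195]
256 [0.6235 0.3192 0.1254] [0.6224 0.3233 0.1259] [0.6224 0.328  0.1242]
264 [0.6238 0.3194 0.1315] [0.6231 0.3234 0.1315] [0.6218 0.3276 0.1323]
275 [0.6239 0.3197 0.1398] [0.6229 0.3233 0.1403] [0.6224 0.3275 0.1397]
285 [0.6238 0.3199 0.1468] [0.6227 0.3233 0.1474] [0.6219 0.3272 0.1475]
[0.633, 0.326, 0.083] 321.20365753121774 237.315178189273 0.18758314199288312
[0.633, 0.326, 0.1] 321.331899338324 251.58460112312127 0.17140501871173508
[0.633, 0.326, 0.094] 321.2839623708709 246.25067080671295 0.17711494457566967
```

View pics/s2.png

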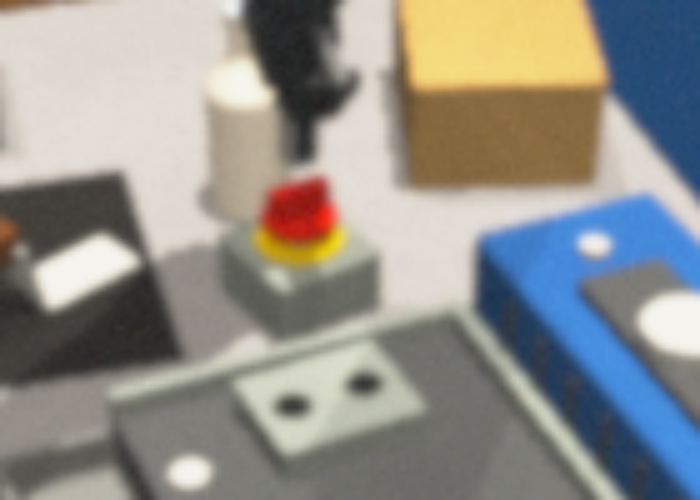

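The side view shows the fingertips at (305,155), clearly above the rib at (300,190). The true tips are therefore higher than the reported TCP. I'll descend gently and watch the force.

Request:
{"fn": "servo_tool", "kwargs": {"commands": [[[0, 0, 0.01], [0, 0, 0], 1], [[0, 0, 0.02], [0, 0, 0], 1], [[0, 0, 0.03], [0, 0, 0], 1], [[0, 0, 0.04], [0, 0, 0], 1], [[0, 0, 0.05], [0, 0, 0], 1]]}}

```text
clock: 3.63
position: [0.6327, 0.3257, 0.0726]
tcp_rot: [-180.0, -0.0, -168.9]
ft_force: [0.3, 0.1, 0.0]
finger_gap: -0.0
finger_force: 0.0
```

Request:
{"fn": "servo_tool", "kwargs": {"commands": [[[0, 0, 0.005], [0, 0, 0], 1], [[0, 0, 0.01], [0, 0, 0], 1], [[0, 0, 0.015], [0, 0, 0], 1], [[0, 0, 0.02], [0, 0, 0], 1], [[0, 0, 0.025], [0, 0, 0], 1]]}}

```text
clock: 4.05
position: [0.6329, 0.3258, 0.068]
tcp_rot: [180.0, 0.0, -168.9]
ft_force: [0.6, -0.0, 0.4]
finger_gap: -0.001
finger_force: 0.0
```

```bash
python3 - <<'E'
from fit import *
o=manip.get_obs(); print(o['position'],o['ft_force'])
p,d,c=cap('wrist'); save(p,'w3'); W=cloud(d,c)
for v in range(225,262,3): print(v,np.round(W[v,310],4),np.round(W[v,331],4))
E
```

```text
[0.63287913 0.32581338 0.06797209] [ 0.57018856 -0.03618839  0.4132091 ]
225 [0.6162 0.3174 0.0942] [0.6143 0.3268 0.0944]
228 [0.618  0.3177 0.0933] [0.6158 0.3271 0.0942]
231 [0.6192 0.318  0.094 ] [0.6176 0.3275 0.0932]
234 [0.621  0.3183 0.0931] [0.6185 0.3276 0.0947]
237 [0.622  0.3185 0.0942] [0.6204 0.3281 0.0936]
240 [0.624  0.3188 0.0931] [0.622  0.3284 0.0935]
243 [0.625  0.3191 0.0942] [0.623  0.3286 0.0946]
246 [0.6269 0.3194 0.0934] [0.6245 0.3289 0.0946]
249 [0.6238 0.3191 0.1028] [0.6214 0.3279 0.1041]
252 [0.6231 0.319  0.107 ] [0.6215 0.3279 0.1067]
255 [0.6241 0.3193 0.1079] [0.6218 0.3279 0.1089]
258 [0.624  0.3193 0.1106] [0.6224 0.3279 0.1104]
261 [0.6236 0.3193 0.1139] [0.6219 0.3277 0.1141]
```

Request:
{"fn": "servo_tool", "kwargs": {"commands": [[[0, 0, 0.008], [0, 0, 0], 1], [[0, 0, 0.016], [0, 0, 0], 1], [[0, 0, 0.024], [0, 0, 0], 1], [[0, 0, 0.032], [0, 0, 0], 1], [[0, 0, 0.04], [0, 0, 0], 1]]}}

```text
clock: 4.52
position: [0.6331, 0.3259, 0.0603]
tcp_rot: [180.0, 0.0, -168.9]
ft_force: [0.2, -1.2, 3.6]
finger_gap: 0.001
finger_force: 2.0
```

Request:
{"fn": "servo_tool", "kwargs": {"commands": [[[0, 0, 0.006], [0, 0, 0], 1], [[0, 0, 0.012], [0, 0, 0], 1], [[0, 0, 0.018], [0, 0, 0], 1], [[0, 0, 0.024], [0, 0, 0], 1], [[0, 0, 0.03], [0, 0, 0], 1]]}}

```text
clock: 4.93
position: [0.6336, 0.3262, 0.0574]
tcp_rot: [-180.0, 0.1, -169.0]
ft_force: [-6.9, -4.5, 26.6]
finger_gap: -0.002
finger_force: 12.7
```

```bash
cat > rib.py <<'E'
from fit import *
o=manip.get_obs(); print(np.round(o['position'],4),np.round(o['ft_force'],1),o['finger_gap'])
p,d,c=cap('wrist'); np.savez('pics/wr.npz',p=p,d=d,W=cloud(d,c)); P,C=pts(['pics/wr.npz'])
red=(C[:,0]>C[:,2]+60)&(C[:,0]>1.6*C[:,1])
rect(P[red&box(P,.55,.7,.25,.4,.08,.105)],'rib'); rect(P[red&box(P,.55,.7,.25,.4,.05,.08)],'cap')
W=cloud(d,c); print([(v,round(W[v,310,0],3),round(W[v,310,2],4)) for v in range(232,262,4)])
E
python3 rib.py
```

```text
[0.6336 0.3262 0.0574] [-6.9 -4.5 26.6] -0.0020337161932241963
rib 993 c [619.6 323.3] size [16.6 14.2] ang 11.2 z 86.2
cap 4558 c [626.7 326.8] size [41.6 54.7] ang 8.4 z 66.3
[(232, np.float64(0.619), np.float64(0.086)), (236, np.float64(0.621), np.float64(0.0866)), (240, np.float64(0.623), np.float64(0.0853)), (244, np.float64(0.625), np.float64(0.0862)), (248, np.float64(0.625), np.float64(0.091)), (252, np.float64(0.624), np.float64(0.0953)), (256, np.float64(0.624), np.float64(0.0987)), (260, np.float64(0.624), np.float64(0.102))]
```

Request:
{"fn": "servo_tool", "kwargs": {"commands": [[[0, 0, -0.02], [0, 0, 0], 1], [[0, 0, -0.04], [0, 0, 0], 1], [[0, 0, -0.06], [0, 0, 0], 1], [[0, 0, -0.08], [0, 0, 0], 1], [[0, 0, -0.1], [0, 0, 0], 1]]}}

```text
clock: 5.4
position: [0.6325, 0.3255, 0.0736]
tcp_rot: [-180.0, -0.1, -168.9]
ft_force: [0.1, -0.9, 0.4]
finger_gap: -0.003
finger_force: 0.0
```

```bash
python3 rib.py
```

```text
[0.6325 0.3255 0.0736] [ 0.1 -0.9  0.4] -0.002761236805457517
rib 1178 c [620.4 323.7] size [18.9 13.9] ang 10.3 z 93.4
cap 4189 c [627.6 326.2] size [42.8 52.4] ang 8.7 z 73.6
[(232, np.float64(0.621), np.float64(0.0953)), (236, np.float64(0.624), np.float64(0.0941)), (240, np.float64(0.627), np.float64(0.0924)), (244, np.float64(0.628), np.float64(0.0936)), (248, np.float64(0.624), np.float64(0.1071)), (252, np.float64(0.624), np.float64(0.111)), (256, np.float64(0.624), np.float64(0.1148)), (260, np.float64(0.623), np.float64(0.1196))]
```

The button pressed fully (rib top 93.5→86.2 mm) and sprang back. The real fingertip sits about 29.5 mm above the reported TCP, so I'll use that offset. Next I go above the spatula handle.

```bash
echo '[0.6331,0.326,0.074,191.02]'>cmd.json
python3 pl.py '[[0.60,0.335,0.14,193,0.4,1],[0.424,0.365,0.11,203,0.4,2]]'
```

```text
[[[0.019,0.009,-0.041],[0,0,-0.003],0.4],[[0.058,0.028,-0.124],[0,0,-0.008],0.4],[[0.096,0.047,-0.206],[0,0,-0.014],0.4],[[0.135,0.066,-0.289],[0,0,-0.019],0.4],[[0.154,0.076,-0.33],[0,0,-0.022],0.4]]
# [0.6, 0.335, 0.14, 193.0]
[[[0.047,0.02,0.009],[0,0,-0.006],0.4],[[0.128,0.053,0.023],[0,0,-0.017],0.4],[[0.222,0.093,0.041],[0,0,-0.03],0.4],[[0.317,0.132,0.058],[0,0,-0.043],0.4],[[0.412,0.172,0.075],[0,0,-0.056],0.4]]
[[[0.091,0.048,0.017],[0,0,-0.012],0.4],[[0.181,0.095,0.034],[0,0,-0.025],0.4],[[0.272,0.143,0.052],[0,0,-0.038],0.4],[[0.349,0.184,0.066],[0,0,-0.049],0.4],[[0.395,0.207,0.075],[0,0,-0.055],0.4]]
# [0.424, 0.3649, 0.11, 202.99]
```

Request:
{"fn": "servo_tool", "kwargs": {"commands": [[[0.019, 0.009, -0.041], [0, 0, -0.003], 0.4], [[0.058, 0.028, -0.124], [0, 0, -0.008], 0.4], [[0.096, 0.047, -0.206], [0, 0, -0.014], 0.4], [[0.135, 0.066, -0.289], [0, 0, -0.019], 0.4], [[0.154, 0.076, -0.33], [0, 0, -0.022], 0.4]]}}

```text
clock: 5.87
position: [0.5991, 0.3364, 0.1425]
tcp_rot: [179.9, 0.1, -166.9]
ft_force: [0.4, 0.8, 0.5]
finger_gap: 0.601
finger_force: 0.0
```

Request:
{"fn": "servo_tool", "kwargs": {"commands": [[[0.047, 0.02, 0.009], [0, 0, -0.006], 0.4], [[0.128, 0.053, 0.023], [0, 0, -0.017], 0.4], [[0.222, 0.093, 0.041], [0, 0, -0.03], 0.4], [[0.317, 0.132, 0.058], [0, 0, -0.043], 0.4], [[0.412, 0.172, 0.075], [0, 0, -0.056], 0.4]]}}

```text
clock: 6.28
position: [0.5098, 0.349, 0.1235]
tcp_rot: [-180.0, -0.1, -161.9]
ft_force: [-0.7, 1.1, -0.1]
finger_gap: 0.601
finger_force: 0.0
```

Request:
{"fn": "servo_tool", "kwargs": {"commands": [[[0.091, 0.048, 0.017], [0, 0, -0.012], 0.4], [[0.181, 0.095, 0.034], [0, 0, -0.025], 0.4], [[0.272, 0.143, 0.052], [0, 0, -0.038], 0.4], [[0.349, 0.184, 0.066], [0, 0, -0.049], 0.4], [[0.395, 0.207, 0.075], [0, 0, -0.055], 0.4]]}}

```text
clock: 6.7
position: [0.4203, 0.3643, 0.1086]
tcp_rot: [-180.0, -0.2, -156.8]
ft_force: [0.5, 0.2, -0.7]
finger_gap: 0.6
finger_force: 0.0
```

Request:
{"fn": "servo_tool", "kwargs": {"commands": [[[0, 0, 0], [0, 0, 0], 0.4], [[0, 0, 0], [0, 0, 0], 0.4], [[0, 0, 0], [0, 0, 0], 0.4], [[0, 0, 0], [0, 0, 0], 0.4], [[0, 0, 0], [0, 0, 0], 0.4]]}}

```text
clock: 7.12
position: [0.425, 0.3642, 0.11]
tcp_rot: [180.0, 0.0, -157.1]
ft_force: [0.3, 0.4, -0.3]
finger_gap: 0.598
finger_force: 0.0
```

```bash
python3 - <<'E'
from fit import *
o=manip.get_obs(); print(o['clock'],np.round(o['position'],4),np.round(o['tcp_rot'],2),o['finger_gap'],np.round(o['q'],0))
for n in('wrist','scene','side'):
    p,d,c=cap(n); save(p,n+'4'); np.savez(f'pics/{n}4.npz',p=p,d=d,W=cloud(d,c)); P,C=pts([f'pics/{n}4.npz'])
    br=(C[:,0]>C[:,2]+25)
    rect(P[br&box(P,.33,.47,.29,.42,.064,.078)],n+' handle')
    rect(P[box(P,.54,.66,.10,.20,.061,.072)&(C.min(1)>80)],'coverL')
    rect(P[box(P,.54,.68,-.09,.05,.061,.072)&(C.min(1)>80)],'coverR')
E
```

```text
7.1167 [0.425  0.3642 0.11  ] [ 1.8000e+02  3.0000e-02 -1.5708e+02] 0.59813459132991 [-20.  27. -30. 107.  17.  51.  55.]
wrist handle 5193 c [399.6 354.8] size [98.7 22. ] ang 25.7 z 70.7
coverL 587 c [591.7 178.4] size [95.3  5.9] ang 8.4 z 65.7
coverR few 0
scene handle 71 c [405.9 354.4] size [92.  17.8] ang 26.3 z 71.8
coverL 583 c [597.9 153.9] size [ 96.2 100.2] ang 6.5 z 66.9
coverR 754 c [613.5 -44.1] size [98.2 78.4] ang 4.8 z 66.7
side handle 140 c [396.6 353.4] size [97.3 25.2] ang 24.4 z 68.4
coverL 509 c [594.2 142. ] size [96.7 79. ] ang 8.1 z 64.1
coverR 704 c [610.7 -44.1] size [96.8 78.5] ang 5.2 z 64.4
```

View pics/wrist4.png

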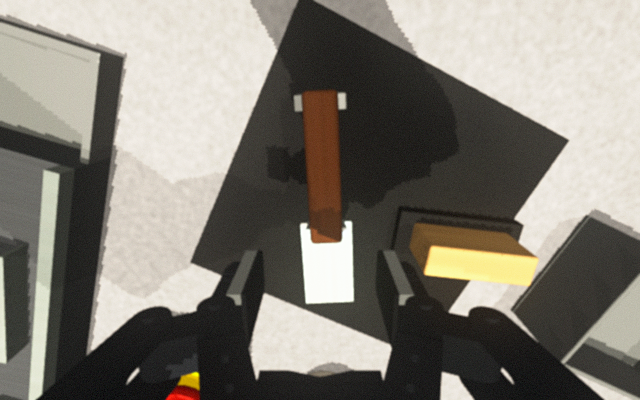

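The handle is centred at (0.3996,0.3548) with yaw 25.7°; it spans (322,92)–(328,240) in the picture. I'll descend and grip at local x = -75.

```bash
python3 pl.py '[[0.422,0.3655,0.06,205.7,0.4,1],[0.422,0.3655,0.0105,205.7,0.4,1],[0.422,0.3655,0.0105,205.7,1,1]]'
```

```text
[[[0.001,0.001,0.031],[0,0,-0.004],0.4],[[0.003,0.002,0.094],[0,0,-0.011],0.4],[[0.005,0.004,0.156],[0,0,-0.019],0.4],[[0.007,0.006,0.219],[0,0,-0.026],0.4],[[0.008,0.007,0.25],[0,0,-0.03],0.4]]
# [0.422, 0.3656, 0.06, 205.69]
[[[0.0,0.0,0.031],[0,0,0.0],0.4],[[0.0,0.0,0.093],[0,0,0.0],0.4],[[0.0,0.0,0.155],[0,0,0.0],0.4],[[0.0,0.0,0.217],[0,0,0.0],0.4],[[0.0,0.0,0.248],[0,0,0.0],0.4]]
# [0.422, 0.3656, 0.0104, 205.69]
[[[0.0,0.0,0.0],[0,0,0.0],1],[[0.0,0.0,0.0],[0,0,0.0],1],[[0.0,0.0,0.0],[0,0,0.0],1],[[0.0,0.0,0.0],[0,0,0.0],1],[[0.0,0.0,0.0],[0,0,0.0],1]]
# [0.422, 0.3656, 0.0104, 205.69]
```

Request:
{"fn": "servo_tool", "kwargs": {"commands": [[[0.001, 0.001, 0.031], [0, 0, -0.004], 0.4], [[0.003, 0.002, 0.094], [0, 0, -0.011], 0.4], [[0.005, 0.004, 0.156], [0, 0, -0.019], 0.4], [[0.007, 0.006, 0.219], [0, 0, -0.026], 0.4], [[0.008, 0.007, 0.25], [0, 0, -0.03], 0.4]]}}

```text
clock: 7.68
position: [0.4202, 0.364, 0.0571]
tcp_rot: [-180.0, -0.2, -154.2]
ft_force: [-0.4, -0.5, -0.8]
finger_gap: 0.598
finger_force: 0.0
```

Request:
{"fn": "servo_tool", "kwargs": {"commands": [[[0, 0, 0.031], [0, 0, 0], 0.4], [[0, 0, 0.093], [0, 0, 0], 0.4], [[0, 0, 0.155], [0, 0, 0], 0.4], [[0, 0, 0.217], [0, 0, 0], 0.4], [[0, 0, 0.248], [0, 0, 0], 0.4]]}}

```text
clock: 8.1
position: [0.4209, 0.3644, 0.0082]
tcp_rot: [-180.0, -0.1, -154.3]
ft_force: [-0.1, -0.1, -1.0]
finger_gap: 0.596
finger_force: 0.0
```

Request:
{"fn": "servo_tool", "kwargs": {"commands": [[[0, 0, 0], [0, 0, 0], 1], [[0, 0, 0], [0, 0, 0], 1], [[0, 0, 0], [0, 0, 0], 1], [[0, 0, 0], [0, 0, 0], 1], [[0, 0, 0], [0, 0, 0], 1]], "squeeze": 100}}

```text
clock: 8.52
position: [0.4219, 0.3653, 0.0108]
tcp_rot: [180.0, 0.0, -154.3]
ft_force: [-0.1, 0.2, -2.1]
finger_gap: 0.245
finger_force: 97.7
```

Request:
{"fn": "servo_tool", "kwargs": {"commands": [[[0, 0, 0], [0, 0, 0], 1], [[0, 0, 0], [0, 0, 0], 1], [[0, 0, 0], [0, 0, 0], 1], [[0, 0, 0], [0, 0, 0], 1], [[0, 0, 0], [0, 0, 0], 1]]}}

```text
clock: 8.93
position: [0.4218, 0.3652, 0.0105]
tcp_rot: [-180.0, 0.0, -154.3]
ft_force: [-0.7, 0.2, -1.3]
finger_gap: 0.241
finger_force: 97.7
```

The spatula is gripped at the expected width. Next: lift, approach cover L and insert under it.

```bash
sed -i 's/        f=np.cumsum/        if N>=15: m=N\/\/3; r=(np.arange(m)+.5)\/m; v[:m]=r; v[-m:]=r[::-1]\n        f=np.cumsum/' pl.py
python3 pl.py '[[0.422,0.3655,0.13,205.7,1,2],[0.4172,0.1189,0.12,187.8,1,3],[0.4172,0.1189,0.0614,187.8,1,1]]'
```

```text
[[[0.0,0.0,-0.034],[0,0,0.0],1],[[0.0,0.0,-0.093],[0,0,0.0],1],[[0.0,0.0,-0.162],[0,0,0.0],1],[[0.0,0.0,-0.23],[0,0,0.0],1],[[0.0,0.0,-0.299],[0,0,0.0],1]]
[[[0.0,0.0,-0.069],[0,0,0.0],1],[[0.0,0.0,-0.137],[0,0,0.0],1],[[0.0,0.0,-0.206],[0,0,0.0],1],[[0.0,0.0,-0.265],[0,0,0.0],1],[[0.0,0.0,-0.299],[0,0,0.0],1]]
# [0.422, 0.3656, 0.13, 205.69]
[[[0.006,-0.011,0.0],[0,0,0.002],1],[[0.022,-0.044,0.002],[0,0,0.008],1],[[0.05,-0.099,0.005],[0,0,0.018],1],[[0.089,-0.176,0.008],[0,0,0.032],1],[[0.139,-0.275,0.012],[0,0,0.05],1]]
[[[0.047,-0.114,0.005],[0,0,0.02],1],[[0.094,-0.229,0.01],[0,0,0.039],1],[[0.14,-0.343,0.015],[0,0,0.059],1],[[0.187,-0.457,0.02],[0,0,0.079],1],[[0.234,-0.571,0.025],[0,0,0.099],1]]
[[[0.026,-0.108,0.005],[0,0,0.018],1],[[0.046,-0.192,0.008],[0,0,0.032],1],[[0.06,-0.252,0.011],[0,0,0.042],1],[[0.069,-0.288,0.012],[0,0,0.048],1],[[0.072,-0.3,0.013],[0,0,0.05],1]]
# [0.4171, 0.1189, 0.12, 187.78]
[[[0.0,0.0,0.037],[0,0,0.0],1],[[0.0,0.0,0.11],[0,0,0.0],1],[[0.0,0.0,0.183],[0,0,0.0],1],[[0.0,0.0,0.256],[0,0,0.0],1],[[0.0,0.0,0.293],[0,0,0.0],1]]
# [0.4171, 0.1189, 0.0614, 187.78]
```

Request:
{"fn": "servo_tool", "kwargs": {"commands": [[[0, 0, -0.034], [0, 0, 0], 1], [[0, 0, -0.093], [0, 0, 0], 1], [[0, 0, -0.162], [0, 0, 0], 1], [[0, 0, -0.23], [0, 0, 0], 1], [[0, 0, -0.299], [0, 0, 0], 1]]}}

```text
clock: 9.35
position: [0.422, 0.3657, 0.0724]
tcp_rot: [180.0, 0.1, -154.3]
ft_force: [0.6, 0.1, -2.1]
finger_gap: 0.236
finger_force: 97.8
```

Request:
{"fn": "servo_tool", "kwargs": {"commands": [[[0, 0, -0.069], [0, 0, 0], 1], [[0, 0, -0.137], [0, 0, 0], 1], [[0, 0, -0.206], [0, 0, 0], 1], [[0, 0, -0.265], [0, 0, 0], 1], [[0, 0, -0.299], [0, 0, 0], 1]]}}

```text
clock: 9.77
position: [0.4226, 0.3661, 0.1329]
tcp_rot: [180.0, 0.2, -154.3]
ft_force: [0.3, 0.3, -2.6]
finger_gap: 0.241
finger_force: 97.8
```

Request:
{"fn": "servo_tool", "kwargs": {"commands": [[[0.006, -0.011, 0.0], [0, 0, 0.002], 1], [[0.022, -0.044, 0.002], [0, 0, 0.008], 1], [[0.05, -0.099, 0.005], [0, 0, 0.018], 1], [[0.089, -0.176, 0.008], [0, 0, 0.032], 1], [[0.139, -0.275, 0.012], [0, 0, 0.05], 1]]}}

```text
clock: 10.18
position: [0.4195, 0.3024, 0.1265]
tcp_rot: [180.0, -0.1, -158.8]
ft_force: [0.5, -0.6, -2.0]
finger_gap: 0.244
finger_force: 97.9
```

Request:
{"fn": "servo_tool", "kwargs": {"commands": [[[0.047, -0.114, 0.005], [0, 0, 0.02], 1], [[0.094, -0.229, 0.01], [0, 0, 0.039], 1], [[0.14, -0.343, 0.015], [0, 0, 0.059], 1], [[0.187, -0.457, 0.02], [0, 0, 0.079], 1], [[0.234, -0.571, 0.025], [0, 0, 0.099], 1]]}}

```text
clock: 10.6
position: [0.4169, 0.1772, 0.1215]
tcp_rot: [-180.0, -0.1, -167.9]
ft_force: [0.9, -0.8, -1.4]
finger_gap: 0.242
finger_force: 97.8
```

Request:
{"fn": "servo_tool", "kwargs": {"commands": [[[0.026, -0.108, 0.005], [0, 0, 0.018], 1], [[0.046, -0.192, 0.008], [0, 0, 0.032], 1], [[0.06, -0.252, 0.011], [0, 0, 0.042], 1], [[0.069, -0.288, 0.012], [0, 0, 0.048], 1], [[0.072, -0.3, 0.013], [0, 0, 0.05], 1]]}}

```text
clock: 11.02
position: [0.4164, 0.1168, 0.1195]
tcp_rot: [-180.0, -0.1, -172.3]
ft_force: [-0.1, 0.6, -1.7]
finger_gap: 0.24
finger_force: 97.9
```

Request:
{"fn": "servo_tool", "kwargs": {"commands": [[[0, 0, 0.037], [0, 0, 0], 1], [[0, 0, 0.11], [0, 0, 0], 1], [[0, 0, 0.183], [0, 0, 0], 1], [[0, 0, 0.256], [0, 0, 0], 1], [[0, 0, 0.293], [0, 0, 0], 1]]}}

```text
clock: 11.43
position: [0.4158, 0.1196, 0.0596]
tcp_rot: [180.0, -0.1, -172.1]
ft_force: [0.4, 0.4, -2.5]
finger_gap: 0.238
finger_force: 97.9
```

Request:
{"fn": "servo_tool", "kwargs": {"commands": [[[0, 0, 0], [0, 0, 0], 1], [[0, 0, 0], [0, 0, 0], 1], [[0, 0, 0], [0, 0, 0], 1], [[0, 0, 0], [0, 0, 0], 1], [[0, 0, 0], [0, 0, 0], 1]]}}

```text
clock: 11.85
position: [0.4177, 0.1188, 0.0621]
tcp_rot: [180.0, 0.1, -172.2]
ft_force: [1.0, 0.4, -1.8]
finger_gap: 0.241
finger_force: 97.9
```

```bash
cat > look.py <<'E'
from fit import *
import sys
o=manip.get_obs(); print(round(o['clock'],1),np.round(o['position'],4),np.round(o['tcp_rot'],2),np.round(o['q'],0))
t=sys.argv[1]
for n in('scene','side'):
    p,d,c=cap(n); save(p,n+t); np.savez(f'pics/{n}{t}.npz',p=p,d=d,W=cloud(d,c)); P,C=pts([f'pics/{n}{t}.npz'])
    w=C.min(1)>80
    rect(P[box(P,.54,.66,.10,.20,.061,.072)&w],n+' coverL')
    rect(P[box(P,.54,.68,-.09,.05,.061,.072)&w],n+' coverR')
    rect(P[box(P,.46,.58,.08,.17,.046,.0605)&(C.min(1)>140)],n+' blade/slug')
    Q=P[box(P,.3,.48,.05,.18,.06,.145)&(C[:,0]>C[:,2]+25)]; rect(Q,n+' handle')
E
python3 look.py 5; python3 -c "
from h import *
p=cv2.imread('pics/side5.png'); q=cv2.imread('pics/scene5.png')
a=cv2.resize(p[130:280,220:420],(800,600)); cv2.imwrite('pics/s5.png',cv2.resize(a,(600,450)))"
```

```text
11.8 [0.4177 0.1188 0.0621] [ 1.7999e+02  9.0000e-02 -1.7217e+02] [  1.  19. -23. 125.  12.  38.  67.]
scene coverL 591 c [597.3 154.8] size [ 95.9 101.1] ang 7.7 z 66.8
scene coverR 762 c [614.1 -43.6] size [96.6 79.1] ang 5.2 z 66.6
scene blade/slug 197 c [496.8 132.3] size [72.3 45.6] ang 6.1 z 58.7
scene handle 31 c [434.2 121.9] size [11.5 30. ] ang 53.6 z 122.6
side coverL 494 c [594.6 143.7] size [97.5 80.2] ang 6.9 z 64.1
side coverR 699 c [610.7 -44.2] size [95.8 79.7] ang 5.3 z 64.4
side blade/slug 256 c [494.8 130.4] size [74.7 47.3] ang 8.7 z 55.7
side handle 227 c [375.3 110.2] size [63.  23.6] ang 5.5 z 118.1
```

View pics/s5.png

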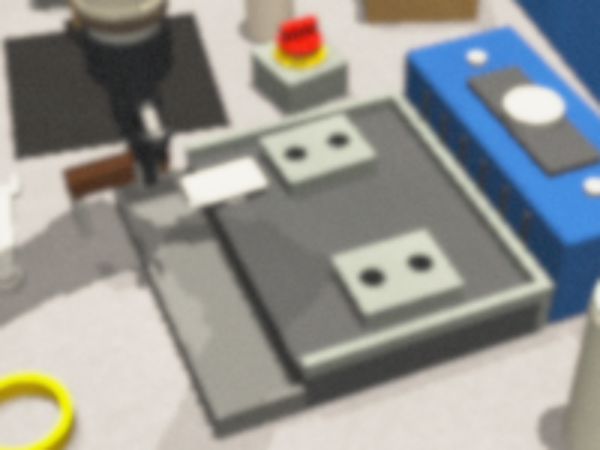

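The blade at (225,180) lines up with cover L at (318,150), and its underside is 54 mm high as planned. I'll insert and lift.

```bash
python3 pl.py '[[0.5113,0.1318,0.0614,187.8,1,2],[0.5113,0.1318,0.0614,187.8,1,1],[0.5113,0.1318,0.085,187.8,1,2]]'
```

```text
[[[-0.027,0.0,0.0],[0,0,0.0],1],[[-0.074,0.0,0.0],[0,0,0.0],1],[[-0.128,0.0,0.0],[0,0,0.0],1],[[-0.183,0.0,0.0],[0,0,0.0],1],[[-0.238,0.0,0.0],[0,0,0.0],1]]
[[[-0.054,0.0,0.0],[0,0,0.0],1],[[-0.109,0.0,0.0],[0,0,0.0],1],[[-0.164,0.0,0.0],[0,0,0.0],1],[[-0.21,0.0,0.0],[0,0,0.0],1],[[-0.237,0.0,0.0],[0,0,0.0],1]]
# [0.5112, 0.1317, 0.0614, 187.78]
[[[0.0,0.0,0.0],[0,0,0.0],1],[[0.0,0.0,0.0],[0,0,0.0],1],[[0.0,0.0,0.0],[0,0,0.0],1],[[0.0,0.0,0.0],[0,0,0.0],1],[[0.0,0.0,0.0],[0,0,0.0],1]]
# [0.5112, 0.1317, 0.0614, 187.78]
[[[0.0,0.0,-0.007],[0,0,0.0],1],[[0.0,0.0,-0.018],[0,0,0.0],1],[[0.0,0.0,-0.032],[0,0,0.0],1],[[0.0,0.0,-0.045],[0,0,0.0],1],[[0.0,0.0,-0.059],[0,0,0.0],1]]
[[[0.0,0.0,-0.014],[0,0,0.0],1],[[0.0,0.0,-0.027],[0,0,0.0],1],[[0.0,0.0,-0.041],[0,0,0.0],1],[[0.0,0.0,-0.052],[0,0,0.0],1],[[0.0,0.0,-0.059],[0,0,0.0],1]]
# [0.5112, 0.1317, 0.085, 187.78]
```

Request:
{"fn": "servo_tool", "kwargs": {"commands": [[[-0.027, 0, 0], [0, 0, 0], 1], [[-0.074, 0, 0], [0, 0, 0], 1], [[-0.128, 0, 0], [0, 0, 0], 1], [[-0.183, 0, 0], [0, 0, 0], 1], [[-0.238, 0, 0], [0, 0, 0], 1]]}}

```text
clock: 12.37
position: [0.4661, 0.1252, 0.0615]
tcp_rot: [180.0, 0.0, -172.2]
ft_force: [-0.5, -0.4, -1.2]
finger_gap: 0.243
finger_force: 97.9
```

Request:
{"fn": "servo_tool", "kwargs": {"commands": [[[-0.054, 0, 0], [0, 0, 0], 1], [[-0.109, 0, 0], [0, 0, 0], 1], [[-0.164, 0, 0], [0, 0, 0], 1], [[-0.21, 0, 0], [0, 0, 0], 1], [[-0.237, 0, 0], [0, 0, 0], 1]]}}

```text
clock: 12.78
position: [0.5129, 0.1317, 0.0613]
tcp_rot: [180.0, 0.0, -172.2]
ft_force: [-1.3, -0.1, -0.9]
finger_gap: 0.239
finger_force: 97.9
```

Request:
{"fn": "servo_tool", "kwargs": {"commands": [[[0, 0, 0], [0, 0, 0], 1], [[0, 0, 0], [0, 0, 0], 1], [[0, 0, 0], [0, 0, 0], 1], [[0, 0, 0], [0, 0, 0], 1], [[0, 0, 0], [0, 0, 0], 1]]}}

```text
clock: 13.2
position: [0.5106, 0.1314, 0.0614]
tcp_rot: [-180.0, -0.0, -172.2]
ft_force: [0.4, -1.2, -2.7]
finger_gap: 0.244
finger_force: 97.9
```

Request:
{"fn": "servo_tool", "kwargs": {"commands": [[[0, 0, -0.007], [0, 0, 0], 1], [[0, 0, -0.018], [0, 0, 0], 1], [[0, 0, -0.032], [0, 0, 0], 1], [[0, 0, -0.045], [0, 0, 0], 1], [[0, 0, -0.059], [0, 0, 0], 1]]}}

```text
clock: 13.62
position: [0.5108, 0.1313, 0.0734]
tcp_rot: [-180.0, -0.0, -172.2]
ft_force: [-0.3, 0.8, -2.2]
finger_gap: 0.246
finger_force: 97.8
```

Request:
{"fn": "servo_tool", "kwargs": {"commands": [[[0, 0, -0.014], [0, 0, 0], 1], [[0, 0, -0.027], [0, 0, 0], 1], [[0, 0, -0.041], [0, 0, 0], 1], [[0, 0, -0.052], [0, 0, 0], 1], [[0, 0, -0.059], [0, 0, 0], 1]]}}

```text
clock: 14.03
position: [0.5112, 0.1315, 0.0854]
tcp_rot: [180.0, 0.0, -172.2]
ft_force: [0.4, -0.5, -3.1]
finger_gap: 0.242
finger_force: 97.8
```

```bash
sed -i 's/.061,.072)&w/.061,.11)\&w/' look.py; python3 look.py 6; python3 -c "
from h import *
p=cv2.imread('pics/side6.png'); cv2.imwrite('pics/s6.png',cv2.resize(p[130:280,220:420],(600,450)))"
```

```text
14.0 [0.5112 0.1315 0.0854] [ 1.8000e+02  2.0000e-02 -1.7218e+02] [  1.  25. -22. 112.  13.  46.  69.]
scene coverL 675 c [595.8 142.8] size [106.1  79. ] ang 8.0 z 84.8
scene coverR 754 c [613.5 -43.9] size [97.6 78.5] ang 5.1 z 66.8
scene blade/slug few 0
scene handle few 1
side coverL 646 c [592.8 142.7] size [106.7  80.3] ang 6.3 z 81.8
side coverR 713 c [610.3 -44.6] size [96.9 79.1] ang 5.3 z 64.4
side blade/slug 13 c [503.7 121.8] size [10.2 14. ] ang 43.2 z 47.5
side handle 128 c [457.4 122. ] size [41.9 20.9] ang 6.4 z 138.8
```

View pics/s6.png

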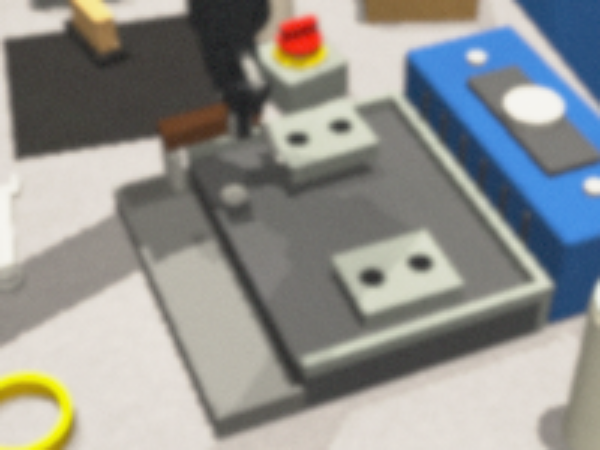

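Cover L is lifted level on the blade (top at 83 mm, centre (0.594,0.143)). Next I'll fit the board and plan the carry.

```bash
python3 - <<'E'
from fit import *
for n in('scene6','side6'):
    P,C=pts([f'pics/{n}.npz']); k=box(P,.26,.72,-.62,-.16,-.003,.011)&(C[:,0]>C[:,2]+55)&(C[:,0]<C[:,1]+90)
    g=np.zeros((460,460),np.uint8); ij=((P[k][:,:2]-[.26,-.62])*1000).astype(int).clip(0,459); g[ij[:,0],ij[:,1]]=255
    g=cv2.morphologyEx(g,cv2.MORPH_CLOSE,np.ones((9,9))); g=cv2.morphologyEx(g,cv2.MORPH_OPEN,np.ones((15,15)))
    cs,_=cv2.findContours(g.T.copy(),cv2.RETR_EXTERNAL,cv2.CHAIN_APPROX_NONE); c=max(cs,key=cv2.contourArea)
    (q,s,a)=cv2.minAreaRect(c); print(n,q[0]+260,q[1]-620,s,a)
E
python3 pl.py '[[0.5113,0.1318,0.15,187.8,1,3],[0.46,-0.12,0.15,162,1,5],[0.38,-0.369,0.12,136.9,1,5]]'
```

```text
scene6 478.33270263671875 -387.7085723876953 (296.52044677734375, 207.77377319335938) 46.49954605102539
side6 489.34568786621094 -377.5820617675781 (269.9773254394531, 201.70106506347656) 46.827964782714844
[[[0.0,0.0,-0.003],[0,0,0.0],1],[[0.0,0.0,-0.013],[0,0,0.0],1],[[0.0,0.0,-0.029],[0,0,0.0],1],[[0.0,0.0,-0.052],[0,0,0.0],1],[[0.0,0.0,-0.081],[0,0,0.0],1]]
[[[0.0,0.0,-0.033],[0,0,0.0],1],[[0.0,0.0,-0.065],[0,0,0.0],1],[[0.0,0.0,-0.098],[0,0,0.0],1],[[0.0,0.0,-0.13],[0,0,0.0],1],[[0.0,0.0,-0.163],[0,0,0.0],1]]
[[[0.0,0.0,-0.029],[0,0,0.0],1],[[0.0,0.0,-0.052],[0,0,0.0],1],[[0.0,0.0,-0.068],[0,0,0.0],1],[[0.0,0.0,-0.078],[0,0,0.0],1],[[0.0,0.0,-0.081],[0,0,0.0],1]]
# [0.5112, 0.1317, 0.15, 187.78]
[[[0.002,-0.004,0.0],[0,0,0.001],1],[[0.006,-0.018,0.0],[0,0,0.004],1],[[0.014,-0.04,0.0],[0,0,0.009],1],[[0.025,-0.071,0.0],[0,0,0.017],1],[[0.039,-0.111,0.0],[0,0,0.026],1]]
[[[0.015,-0.05,0.0],[0,0,0.012],1],[[0.033,-0.109,0.0],[0,0,0.026],1],[[0.054,-0.177,0.0],[0,0,0.041],1],[[0.076,-0.249,0.0],[0,0,0.058],1],[[0.098,-0.321,0.0],[0,0,0.075],1]]
[[[0.013,-0.075,0.0],[0,0,0.017],1],[[
[... 797 characters left out ...]
0.021],[0,0,0.04],1],[[-0.012,-0.264,0.03],[0,0,0.056],1],[[-0.015,-0.341,0.039],[0,0,0.073],1]]
[[[-0.012,-0.076,0.009],[0,0,0.016],1],[[-0.024,-0.152,0.018],[0,0,0.032],1],[[-0.036,-0.228,0.026],[0,0,0.049],1],[[-0.048,-0.304,0.035],[0,0,0.065],1],[[-0.06,-0.38,0.044],[0,0,0.082],1]]
[[[-0.022,-0.074,0.009],[0,0,0.016],1],[[-0.044,-0.147,0.018],[0,0,0.033],1],[[-0.064,-0.216,0.026],[0,0,0.048],1],[[-0.082,-0.276,0.033],[0,0,0.061],1],[[-0.097,-0.327,0.039],[0,0,0.073],1]]
[[[-0.017,-0.04,0.005],[0,0,0.009],1],[[-0.03,-0.071,0.009],[0,0,0.016],1],[[-0.039,-0.093,0.012],[0,0,0.021],1],[[-0.045,-0.106,0.013],[0,0,0.024],1],[[-0.047,-0.111,0.014],[0,0,0.025],1]]
# [0.38, -0.3691, 0.12, 136.93]
```

Request:
{"fn": "servo_tool", "kwargs": {"commands": [[[0, 0, -0.003], [0, 0, 0], 1], [[0, 0, -0.013], [0, 0, 0], 1], [[0, 0, -0.029], [0, 0, 0], 1], [[0, 0, -0.052], [0, 0, 0], 1], [[0, 0, -0.081], [0, 0, 0], 1]]}}

```text
clock: 14.55
position: [0.5108, 0.1314, 0.1014]
tcp_rot: [180.0, -0.0, -172.2]
ft_force: [0.4, 1.5, -2.6]
finger_gap: 0.24
finger_force: 97.8
```

Request:
{"fn": "servo_tool", "kwargs": {"commands": [[[0, 0, -0.033], [0, 0, 0], 1], [[0, 0, -0.065], [0, 0, 0], 1], [[0, 0, -0.098], [0, 0, 0], 1], [[0, 0, -0.13], [0, 0, 0], 1], [[0, 0, -0.163], [0, 0, 0], 1]]}}

```text
clock: 14.97
position: [0.5112, 0.1314, 0.1346]
tcp_rot: [-180.0, 0.0, -172.2]
ft_force: [1.0, 0.5, -3.5]
finger_gap: 0.24
finger_force: 97.8
```

Request:
{"fn": "servo_tool", "kwargs": {"commands": [[[0, 0, -0.029], [0, 0, 0], 1], [[0, 0, -0.052], [0, 0, 0], 1], [[0, 0, -0.068], [0, 0, 0], 1], [[0, 0, -0.078], [0, 0, 0], 1], [[0, 0, -0.081], [0, 0, 0], 1]]}}

```text
clock: 15.38
position: [0.5112, 0.1314, 0.1503]
tcp_rot: [180.0, 0.0, -172.2]
ft_force: [-0.3, 0.5, -4.0]
finger_gap: 0.238
finger_force: 97.8
```

Request:
{"fn": "servo_tool", "kwargs": {"commands": [[[0.002, -0.004, 0], [0, 0, 0.001], 1], [[0.006, -0.018, 0], [0, 0, 0.004], 1], [[0.014, -0.04, 0], [0, 0, 0.009], 1], [[0.025, -0.071, 0], [0, 0, 0.017], 1], [[0.039, -0.111, 0], [0, 0, 0.026], 1]]}}

```text
clock: 15.8
position: [0.5061, 0.1079, 0.1498]
tcp_rot: [180.0, -0.0, -174.6]
ft_force: [0.8, 0.2, -2.7]
finger_gap: 0.24
finger_force: 97.9
```

Request:
{"fn": "servo_tool", "kwargs": {"commands": [[[0.015, -0.05, 0], [0, 0, 0.012], 1], [[0.033, -0.109, 0], [0, 0, 0.026], 1], [[0.054, -0.177, 0], [0, 0, 0.041], 1], [[0.076, -0.249, 0], [0, 0, 0.058], 1], [[0.098, -0.321, 0], [0, 0, 0.075], 1]]}}

```text
clock: 16.22
position: [0.4925, 0.0405, 0.15]
tcp_rot: [-180.0, -0.0, 178.5]
ft_force: [-0.0, -0.1, -3.0]
finger_gap: 0.243
finger_force: 97.9
```

Request:
{"fn": "servo_tool", "kwargs": {"commands": [[[0.013, -0.075, 0], [0, 0, 0.017], 1], [[0.026, -0.149, 0], [0, 0, 0.034], 1], [[0.04, -0.223, 0], [0, 0, 0.051], 1], [[0.053, -0.298, 0], [0, 0, 0.067], 1], [[0.067, -0.372, 0], [0, 0, 0.084], 1]]}}

```text
clock: 16.63
position: [0.4777, -0.0331, 0.1501]
tcp_rot: [-180.0, 0.0, 171.0]
ft_force: [-0.0, 0.4, -2.5]
finger_gap: 0.24
finger_force: 97.9
```

Request:
{"fn": "servo_tool", "kwargs": {"commands": [[[0.003, -0.075, 0], [0, 0, 0.017], 1], [[0.006, -0.151, 0], [0, 0, 0.034], 1], [[0.01, -0.222, 0], [0, 0, 0.05], 1], [[0.013, -0.283, 0], [0, 0, 0.064], 1], [[0.015, -0.335, 0], [0, 0, 0.075], 1]]}}

```text
clock: 17.05
position: [0.4643, -0.0988, 0.1499]
tcp_rot: [-180.0, -0.0, 164.3]
ft_force: [0.2, -0.4, -2.8]
finger_gap: 0.241
finger_force: 97.9
```

Request:
{"fn": "servo_tool", "kwargs": {"commands": [[[-0.003, -0.042, 0], [0, 0, 0.01], 1], [[-0.005, -0.075, 0], [0, 0, 0.017], 1], [[-0.007, -0.099, 0], [0, 0, 0.022], 1], [[-0.008, -0.113, 0], [0, 0, 0.025], 1], [[-0.009, -0.118, 0], [0, 0, 0.026], 1]]}}

```text
clock: 17.47
position: [0.4601, -0.1206, 0.1499]
tcp_rot: [180.0, -0.0, 162.1]
ft_force: [1.0, -0.4, -4.1]
finger_gap: 0.243
finger_force: 97.9
```

Request:
{"fn": "servo_tool", "kwargs": {"commands": [[[0, -0.005, 0.001], [0, 0, 0.001], 1], [[0, -0.019, 0.002], [0, 0, 0.004], 1], [[0, -0.043, 0.005], [0, 0, 0.009], 1], [[0, -0.077, 0.009], [0, 0, 0.016], 1], [[0, -0.12, 0.014], [0, 0, 0.026], 1]]}}

```text
clock: 17.88
position: [0.4527, -0.1435, 0.1471]
tcp_rot: [180.0, 0.0, 159.7]
ft_force: [0.5, 0.6, -3.6]
finger_gap: 0.238
finger_force: 97.9
```

Request:
{"fn": "servo_tool", "kwargs": {"commands": [[[-0.003, -0.053, 0.006], [0, 0, 0.011], 1], [[-0.005, -0.115, 0.013], [0, 0, 0.024], 1], [[-0.008, -0.187, 0.021], [0, 0, 0.04], 1], [[-0.012, -0.264, 0.03], [0, 0, 0.056], 1], [[-0.015, -0.341, 0.039], [0, 0, 0.073], 1]]}}

```text
clock: 18.3
position: [0.4311, -0.2103, 0.1392]
tcp_rot: [-180.0, 0.0, 153.0]
ft_force: [0.2, 0.6, -4.1]
finger_gap: 0.241
finger_force: 97.9
```

Request:
{"fn": "servo_tool", "kwargs": {"commands": [[[-0.012, -0.076, 0.009], [0, 0, 0.016], 1], [[-0.024, -0.152, 0.018], [0, 0, 0.032], 1], [[-0.036, -0.228, 0.026], [0, 0, 0.049], 1], [[-0.048, -0.304, 0.035], [0, 0, 0.065], 1], [[-0.06, -0.38, 0.044], [0, 0, 0.082], 1]]}}

```text
clock: 18.72
position: [0.4077, -0.2831, 0.1304]
tcp_rot: [-180.0, 0.0, 145.6]
ft_force: [-0.4, -0.2, -3.1]
finger_gap: 0.237
finger_force: 97.9
```

Request:
{"fn": "servo_tool", "kwargs": {"commands": [[[-0.022, -0.074, 0.009], [0, 0, 0.016], 1], [[-0.044, -0.147, 0.018], [0, 0, 0.033], 1], [[-0.064, -0.216, 0.026], [0, 0, 0.048], 1], [[-0.082, -0.276, 0.033], [0, 0, 0.061], 1], [[-0.097, -0.327, 0.039], [0, 0, 0.073], 1]]}}

```text
clock: 19.13
position: [0.387, -0.3481, 0.1225]
tcp_rot: [-180.0, -0.0, 139.1]
ft_force: [0.1, -0.3, -3.6]
finger_gap: 0.243
finger_force: 97.9
```

Request:
{"fn": "servo_tool", "kwargs": {"commands": [[[-0.017, -0.04, 0.005], [0, 0, 0.009], 1], [[-0.03, -0.071, 0.009], [0, 0, 0.016], 1], [[-0.039, -0.093, 0.012], [0, 0, 0.021], 1], [[-0.045, -0.106, 0.013], [0, 0, 0.024], 1], [[-0.047, -0.111, 0.014], [0, 0, 0.025], 1]]}}

```text
clock: 19.55
position: [0.3802, -0.3696, 0.1199]
tcp_rot: [180.0, -0.0, 137.0]
ft_force: [0.4, -0.0, -3.2]
finger_gap: 0.242
finger_force: 97.9
```

```bash
cat > brd.py <<'E'
from fit import *
import sys
t=sys.argv[1]; o=manip.get_obs(); print(round(o['clock'],1),np.round(o['position'],4),np.round(o['tcp_rot'],2),np.round(o['q'],0),np.round(o['ft_force'],1))
for n in('scene','side'):
    p,d,c=cap(n); save(p,n+t); np.savez(f'pics/{n}{t}.npz',p=p,d=d,W=cloud(d,c)); P,C=pts([f'pics/{n}{t}.npz'])
    g=(C.min(1)>80)&(C.max(1)-C.min(1)<45)
    for z0,z1 in((.012,.04),(.06,.14)):
      rect(P[box(P,.3,.62,-.56,-.2,z0,z1)&g],f'{n} cover z{z0}')
    rect(P[box(P,.52,.7,-.09,.05,.061,.072)&(C.min(1)>80)],n+' coverR')
E
python3 brd.py 7
```

```text
19.6 [ 0.3802 -0.3696  0.1199] [179.99  -0.   136.95] [ 41.  20.  -0. 111.   0.  49.  88.] [ 0.4 -0.  -3.2]
scene cover z0.012 few 0
scene cover z0.06 1097 c [ 406.1 -394. ] size [ 77.4 202.9] ang 48.2 z 119.0
scene coverR 759 c [613.7 -44.5] size [96.9 79.4] ang 3.4 z 66.6
side cover z0.012 few 0
side cover z0.06 2214 c [ 402.3 -391.4] size [ 76.8 206.7] ang 47.6 z 117.3
side coverR 700 c [610.2 -44.7] size [96.  79.8] ang 4.1 z 64.3
```

The cover is still seated. I'll lower it onto the board, drop clear and withdraw.

```bash
python3 pl.py '[[0.3755,-0.3706,0.04,136.6,1,3],[0.3755,-0.3706,0.022,136.6,1,3],[0.2956,-0.2951,0.022,136.6,1,3],[0.2956,-0.2951,0.09,136.6,1,1]]'
```

```text
[[[0.0,0.0,0.004],[0,0,0.0],1],[[0.0,-0.001,0.016],[0,0,0.0],1],[[0.001,-0.002,0.036],[0,0,0.0],1],[[0.002,-0.003,0.064],[0,0,0.001],1],[[0.003,-0.005,0.1],[0,0,0.001],1]]
[[[0.001,-0.002,0.04],[0,0,0.0],1],[[0.002,-0.004,0.08],[0,0,0.001],1],[[0.003,-0.007,0.12],[0,0,0.001],1],[[0.004,-0.009,0.16],[0,0,0.001],1],[[0.005,-0.011,0.2],[0,0,0.002],1]]
[[[0.001,-0.002,0.036],[0,0,0.0],1],[[0.002,-0.003,0.064],[0,0,0.0],1],[[0.003,-0.004,0.084],[0,0,0.001],1],[[0.003,-0.005,0.096],[0,0,0.001],1],[[0.003,-0.005,0.1],[0,0,0.001],1]]
# [0.3755, -0.3706, 0.04, 136.57]
[[[0.0,0.0,0.001],[0,0,0.0],1],[[0.0,0.0,0.004],[0,0,0.0],1],[[0.0,0.0,0.008],[0,0,0.0],1],[[0.0,0.0,0.014],[0,0,0.0],1],[[0.0,0.0,0.022],[0,0,0.0],1]]
[[[0.0,0.0,0.009],[0,0,0.0],1],[[0.0,0.0,0.018],[0,0,0.0],1],[[0.0,0.0,0.027],[0,0,0.0],1],[[0.0,0.0,0.036],[0,0,0.0],1],[[0.0,0.0,0.045],[0,0,0.0],1]]
[[[0.0,0.0,0.009],[0,0,0.0],1],[[0.0,0.0,0.015],[0,0,0.0],1],[[0.0,0.0,0.019],[0,0,0.0],1],[[0.0,0.0,0.022],[0,0,0.0],1],[[0.0,0.0,0.023],[0,0,0.0],1]]
# [0.3755, -0.3706, 0.022, 136.57]
[[[0.005,0.0,0.0],[0,0,0.0],1],[[0.022,0.0,0.0],[0,0,0.0],1],[[0.049,0.0,0.0],[0,0,0.0],1],[[0.088,0.0,0.0],[0,0,0.0],1],[[0.137,0.0,0.0],[0,0,0.0],1]]
[[[0.055,0.0,0.0],[0,0,0.0],1],[[0.11,0.0,0.0],[0,0,0.0],1],[[0.165,0.0,0.0],[0,0,0.0],1],[[0.22,0.0,0.0],[0,0,0.0],1],[[0.275,0.0,0.0],[0,0,0.0],1]]
[[[0.05,0.0,0.0],[0,0,0.0],1],[[0.088,0.0,0.0],[0,0,0.0],1],[[0.116,0.0,0.0],[0,0,0.0],1],[[0.132,0.0,0.0],[0,0,0.0],1],[[0.138,0.0,0.0],[0,0,0.0],1]]
# [0.2956, -0.295, 0.022, 136.57]
[[[0.0,0.0,-0.043],[0,0,0.0],1],[[0.0,0.0,-0.128],[0,0,0.0],1],[[0.0,0.0,-0.213],[0,0,0.0],1],[[0.0,0.0,-0.298],[0,0,0.0],1],[[0.0,0.0,-0.34],[0,0,0.0],1]]
# [0.2956, -0.295, 0.09, 136.57]
```

Request:
{"fn": "servo_tool", "kwargs": {"commands": [[[0, 0, 0.004], [0, 0, 0], 1], [[0, -0.001, 0.016], [0, 0, 0], 1], [[0.001, -0.002, 0.036], [0, 0, 0], 1], [[0.002, -0.003, 0.064], [0, 0, 0.001], 1], [[0.003, -0.005, 0.1], [0, 0, 0.001], 1]]}}

```text
clock: 20.07
position: [0.3793, -0.3697, 0.0997]
tcp_rot: [180.0, 0.0, 136.9]
ft_force: [0.2, 0.8, -3.9]
finger_gap: 0.239
finger_force: 97.9
```

Request:
{"fn": "servo_tool", "kwargs": {"commands": [[[0.001, -0.002, 0.04], [0, 0, 0], 1], [[0.002, -0.004, 0.08], [0, 0, 0.001], 1], [[0.003, -0.007, 0.12], [0, 0, 0.001], 1], [[0.004, -0.009, 0.16], [0, 0, 0.001], 1], [[0.005, -0.011, 0.2], [0, 0, 0.002], 1]]}}

```text
clock: 20.48
position: [0.3766, -0.3706, 0.0589]
tcp_rot: [-180.0, -0.0, 136.7]
ft_force: [-0.4, 0.4, -4.3]
finger_gap: 0.244
finger_force: 97.9
```

Request:
{"fn": "servo_tool", "kwargs": {"commands": [[[0.001, -0.002, 0.036], [0, 0, 0], 1], [[0.002, -0.003, 0.064], [0, 0, 0], 1], [[0.003, -0.004, 0.084], [0, 0, 0.001], 1], [[0.003, -0.005, 0.096], [0, 0, 0.001], 1], [[0.003, -0.005, 0.1], [0, 0, 0.001], 1]]}}

```text
clock: 20.9
position: [0.3756, -0.371, 0.0396]
tcp_rot: [-180.0, -0.0, 136.6]
ft_force: [-0.0, -0.0, -2.8]
finger_gap: 0.243
finger_force: 97.9
```

Request:
{"fn": "servo_tool", "kwargs": {"commands": [[[0, 0, 0.001], [0, 0, 0], 1], [[0, 0, 0.004], [0, 0, 0], 1], [[0, 0, 0.008], [0, 0, 0], 1], [[0, 0, 0.014], [0, 0, 0], 1], [[0, 0, 0.022], [0, 0, 0], 1]]}}

```text
clock: 21.32
position: [0.376, -0.3712, 0.0358]
tcp_rot: [180.0, 0.0, 136.6]
ft_force: [1.2, -0.3, -3.6]
finger_gap: 0.24
finger_force: 97.9
```

Request:
{"fn": "servo_tool", "kwargs": {"commands": [[[0, 0, 0.009], [0, 0, 0], 1], [[0, 0, 0.018], [0, 0, 0], 1], [[0, 0, 0.027], [0, 0, 0], 1], [[0, 0, 0.036], [0, 0, 0], 1], [[0, 0, 0.045], [0, 0, 0], 1]]}}

```text
clock: 21.73
position: [0.3758, -0.3711, 0.0264]
tcp_rot: [180.0, 0.0, 136.6]
ft_force: [-0.4, 0.3, -1.9]
finger_gap: 0.24
finger_force: 97.9
```

Request:
{"fn": "servo_tool", "kwargs": {"commands": [[[0, 0, 0.009], [0, 0, 0], 1], [[0, 0, 0.015], [0, 0, 0], 1], [[0, 0, 0.019], [0, 0, 0], 1], [[0, 0, 0.022], [0, 0, 0], 1], [[0, 0, 0.023], [0, 0, 0], 1]]}}

```text
clock: 22.15
position: [0.3758, -0.3711, 0.022]
tcp_rot: [180.0, 0.0, 136.6]
ft_force: [-0.8, -0.6, -1.3]
finger_gap: 0.244
finger_force: 97.9
```

```bash
python3 brd.py 8
```

```text
22.1 [ 0.3758 -0.3711  0.022 ] [180.     0.   136.61] [ 42.  29.  -0. 114.   0.  37.  88.] [-0.8 -0.6 -1.3]
scene cover z0.012 919 c [ 438.2 -427.3] size [ 76.9 106.3] ang 47.6 z 26.4
scene cover z0.06 53 c [ 375.4 -397.2] size [73.6 17.2] ang 25.6 z 65.5
scene coverR 765 c [614.3 -43.5] size [97.1 78.3] ang 4.4 z 66.8
side cover z0.012 1541 c [ 398.  -393.2] size [ 76.3 206.6] ang 47.6 z 24.9
side cover z0.06 68 c [ 356.8 -357.2] size [ 30.3 102.6] ang 48.5 z 66.2
side coverR 703 c [610.3 -44.6] size [96.2 79.4] ang 5.2 z 64.4
```

Request:
{"fn": "servo_tool", "kwargs": {"commands": [[[0.005, 0, 0], [0, 0, 0], 1], [[0.022, 0, 0], [0, 0, 0], 1], [[0.049, 0, 0], [0, 0, 0], 1], [[0.088, 0, 0], [0, 0, 0], 1], [[0.137, 0, 0], [0, 0, 0], 1]]}}

```text
clock: 22.67
position: [0.3553, -0.3517, 0.022]
tcp_rot: [180.0, 0.0, 136.6]
ft_force: [-0.3, 0.2, -1.9]
finger_gap: 0.244
finger_force: 97.9
```

Request:
{"fn": "servo_tool", "kwargs": {"commands": [[[0.055, 0, 0], [0, 0, 0], 1], [[0.11, 0, 0], [0, 0, 0], 1], [[0.165, 0, 0], [0, 0, 0], 1], [[0.22, 0, 0], [0, 0, 0], 1], [[0.275, 0, 0], [0, 0, 0], 1]]}}

```text
clock: 23.08
position: [0.3146, -0.3133, 0.022]
tcp_rot: [-180.0, -0.0, 136.6]
ft_force: [-0.8, -0.3, -2.4]
finger_gap: 0.242
finger_force: 97.9
```

Request:
{"fn": "servo_tool", "kwargs": {"commands": [[[0.05, 0, 0], [0, 0, 0], 1], [[0.088, 0, 0], [0, 0, 0], 1], [[0.116, 0, 0], [0, 0, 0], 1], [[0.132, 0, 0], [0, 0, 0], 1], [[0.138, 0, 0], [0, 0, 0], 1]]}}

```text
clock: 23.5
position: [0.2955, -0.2952, 0.0221]
tcp_rot: [-180.0, -0.0, 136.6]
ft_force: [-0.7, -1.2, -1.7]
finger_gap: 0.241
finger_force: 97.9
```

Request:
{"fn": "servo_tool", "kwargs": {"commands": [[[0, 0, -0.043], [0, 0, 0], 1], [[0, 0, -0.128], [0, 0, 0], 1], [[0, 0, -0.213], [0, 0, 0], 1], [[0, 0, -0.298], [0, 0, 0], 1], [[0, 0, -0.34], [0, 0, 0], 1]]}}

```text
clock: 23.92
position: [0.2972, -0.2968, 0.0923]
tcp_rot: [180.0, 0.2, 136.6]
ft_force: [0.2, -0.4, -1.1]
finger_gap: 0.244
finger_force: 97.9
```

```bash
python3 brd.py 9
```

```text
23.9 [ 0.2972 -0.2968  0.0923] [179.99   0.21 136.6 ] [ 42.  13.  -0. 127.   0.  40.  88.] [ 0.2 -0.4 -1.1]
scene cover z0.012 868 c [ 441.5 -430.7] size [77.1 99. ] ang 47.9 z 26.4
scene cover z0.06 631 c [ 343.2 -337.4] size [ 46.1 114.2] ang 46.6 z 89.6
scene coverR 753 c [613.5 -44.3] size [97.5 77.7] ang 4.2 z 66.8
side cover z0.012 1386 c [ 439.7 -431.5] size [77.1 93.7] ang 48.0 z 24.8
side cover z0.06 1167 c [ 346.4 -342.8] size [45.6 97.4] ang 46.5 z 88.4
side coverR 708 c [610.3 -45.1] size [95.4 79.5] ang 5.0 z 64.4
```

Cover 1 lies at (0.440,-0.431) on the board. On to cover R at (0.612,-0.0445), yaw 4.9°.

```bash
python3 pl.py '[[0.40,-0.19,0.12,160,1,2],[0.4315,-0.06,0.12,184.9,1,2],[0.4315,-0.06,0.0614,184.9,1,1],[0.4315,-0.06,0.0614,184.9,1,1]]'
```

```text
[[[-0.001,0.043,-0.009],[0,0,-0.015],1],[[-0.003,0.115,-0.023],[0,0,-0.04],1],[[-0.005,0.2,-0.041],[0,0,-0.07],1],[[-0.007,0.285,-0.058],[0,0,-0.1],1],[[-0.009,0.37,-0.075],[0,0,-0.13],1]]
[[[-0.019,0.083,-0.017],[0,0,-0.03],1],[[-0.039,0.166,-0.034],[0,0,-0.06],1],[[-0.058,0.249,-0.052],[0,0,-0.09],1],[[-0.074,0.319,-0.066],[0,0,-0.115],1],[[-0.084,0.361,-0.075],[0,0,-0.13],1]]
# [0.4001, -0.1899, 0.12, 159.97]
[[[0.004,0.038,0.0],[0,0,-0.016],1],[[0.012,0.103,0.0],[0,0,-0.043],1],[[0.02,0.179,0.0],[0,0,-0.075],1],[[0.029,0.256,0.0],[0,0,-0.107],1],[[0.037,0.332,0.0],[0,0,-0.139],1]]
[[[-0.008,0.077,0.0],[0,0,-0.031],1],[[-0.016,0.153,0.0],[0,0,-0.063],1],[[-0.024,0.229,0.0],[0,0,-0.095],1],[[-0.031,0.294,0.0],[0,0,-0.122],1],[[-0.035,0.333,0.0],[0,0,-0.138],1]]
# [0.4315, -0.0599, 0.12, 184.9]
[[[0.0,0.0,0.037],[0,0,0.0],1],[[0.0,0.0,0.11],[0,0,0.0],1],[[0.0,0.0,0.183],[0,0,0.0],1],[[0.0,0.0,0.256],[0,0,0.0],1],[[0.0,0.0,0.293],[0,0,0.0],1]]
# [0.4315, -0.0599, 0.0614, 184.9]
[[[0.0,0.0,0.0],[0,0,0.0],1],[[0.0,0.0,0.0],[0,0,0.0],1],[[0.0,0.0,0.0],[0,0,0.0],1],[[0.0,0.0,0.0],[0,0,0.0],1],[[0.0,0.0,0.0],[0,0,0.0],1]]
# [0.4315, -0.0599, 0.0614, 184.9]
```

Request:
{"fn": "servo_tool", "kwargs": {"commands": [[[-0.001, 0.043, -0.009], [0, 0, -0.015], 1], [[-0.003, 0.115, -0.023], [0, 0, -0.04], 1], [[-0.005, 0.2, -0.041], [0, 0, -0.07], 1], [[-0.007, 0.285, -0.058], [0, 0, -0.1], 1], [[-0.009, 0.37, -0.075], [0, 0, -0.13], 1]]}}

```text
clock: 24.43
position: [0.3494, -0.2407, 0.1049]
tcp_rot: [180.0, -0.0, 148.7]
ft_force: [-0.0, -0.3, -2.1]
finger_gap: 0.239
finger_force: 98.0
```

Request:
{"fn": "servo_tool", "kwargs": {"commands": [[[-0.019, 0.083, -0.017], [0, 0, -0.03], 1], [[-0.039, 0.166, -0.034], [0, 0, -0.06], 1], [[-0.058, 0.249, -0.052], [0, 0, -0.09], 1], [[-0.074, 0.319, -0.066], [0, 0, -0.115], 1], [[-0.084, 0.361, -0.075], [0, 0, -0.13], 1]]}}

```text
clock: 24.85
position: [0.4022, -0.1884, 0.1205]
tcp_rot: [180.0, 0.1, 160.3]
ft_force: [-0.0, 0.3, -2.5]
finger_gap: 0.241
finger_force: 98.1
```

Request:
{"fn": "servo_tool", "kwargs": {"commands": [[[0.004, 0.038, 0], [0, 0, -0.016], 1], [[0.012, 0.103, 0], [0, 0, -0.043], 1], [[0.02, 0.179, 0], [0, 0, -0.075], 1], [[0.029, 0.256, 0], [0, 0, -0.107], 1], [[0.037, 0.332, 0], [0, 0, -0.139], 1]]}}

```text
clock: 25.27
position: [0.4156, -0.1237, 0.1198]
tcp_rot: [180.0, -0.0, 172.8]
ft_force: [0.4, 0.2, -2.9]
finger_gap: 0.241
finger_force: 98.1
```

Request:
{"fn": "servo_tool", "kwargs": {"commands": [[[-0.008, 0.077, 0], [0, 0, -0.031], 1], [[-0.016, 0.153, 0], [0, 0, -0.063], 1], [[-0.024, 0.229, 0], [0, 0, -0.095], 1], [[-0.031, 0.294, 0], [0, 0, -0.122], 1], [[-0.035, 0.333, 0], [0, 0, -0.138], 1]]}}

```text
clock: 25.68
position: [0.4321, -0.058, 0.1201]
tcp_rot: [180.0, 0.0, -174.7]
ft_force: [0.5, 0.2, -1.6]
finger_gap: 0.246
finger_force: 98.1
```

Request:
{"fn": "servo_tool", "kwargs": {"commands": [[[0, 0, 0.037], [0, 0, 0], 1], [[0, 0, 0.11], [0, 0, 0], 1], [[0, 0, 0.183], [0, 0, 0], 1], [[0, 0, 0.256], [0, 0, 0], 1], [[0, 0, 0.293], [0, 0, 0], 1]]}}

```text
clock: 26.1
position: [0.4301, -0.061, 0.0595]
tcp_rot: [180.0, -0.2, -175.1]
ft_force: [0.3, -0.3, -3.1]
finger_gap: 0.242
finger_force: 98.1
```

Request:
{"fn": "servo_tool", "kwargs": {"commands": [[[0, 0, 0], [0, 0, 0], 1], [[0, 0, 0], [0, 0, 0], 1], [[0, 0, 0], [0, 0, 0], 1], [[0, 0, 0], [0, 0, 0], 1], [[0, 0, 0], [0, 0, 0], 1]]}}

```text
clock: 26.52
position: [0.4322, -0.0605, 0.0621]
tcp_rot: [-180.0, 0.1, -175.1]
ft_force: [0.5, -0.3, -1.5]
finger_gap: 0.242
finger_force: 98.1
```

```bash
sed -i 's/.46,.58,.08,.17,.046,.0605/.44,.56,-.11,.0,.05,.0605/' look.py; python3 look.py 10
```

```text
26.5 [ 0.4322 -0.0605  0.0621] [-1.7997e+02  8.0000e-02 -1.7507e+02] [ 20.  19. -17. 125.   9.  37.  91.]
scene coverL 10 c [558.6 196.4] size [31.   4.7] ang 4.9 z 61.7
scene coverR 761 c [614.2 -43.6] size [98.5 78.7] ang 5.5 z 66.7
scene blade/slug 298 c [508.7 -52.1] size [80.2 44.5] ang 5.7 z 58.5
scene handle few 0
side coverL few 3
side coverR 711 c [610.1 -43.9] size [96.2 79. ] ang 5.8 z 64.2
side blade/slug 383 c [505.7 -52.9] size [82.7 47.4] ang 5.0 z 56.1
side handle few 0
```

```bash
python3 pl.py '[[0.5261,-0.0518,0.0614,184.9,1,2],[0.5261,-0.0518,0.0614,184.9,1,1],[0.5261,-0.0518,0.085,184.9,1,2],[0.5261,-0.0518,0.15,184.9,1,3]]'
```

```text
[[[-0.027,0.0,0.0],[0,0,0.0],1],[[-0.074,0.0,0.0],[0,0,0.0],1],[[-0.128,0.0,0.0],[0,0,0.0],1],[[-0.183,0.0,0.0],[0,0,0.0],1],[[-0.237,0.0,0.0],[0,0,0.0],1]]
[[[-0.055,0.0,0.0],[0,0,0.0],1],[[-0.109,0.0,0.0],[0,0,0.0],1],[[-0.164,0.0,0.0],[0,0,0.0],1],[[-0.21,0.0,0.0],[0,0,0.0],1],[[-0.238,0.0,0.0],[0,0,0.0],1]]
# [0.5262, -0.0518, 0.0614, 184.9]
[[[0.0,0.0,0.0],[0,0,0.0],1],[[0.0,0.0,0.0],[0,0,0.0],1],[[0.0,0.0,0.0],[0,0,0.0],1],[[0.0,0.0,0.0],[0,0,0.0],1],[[0.0,0.0,0.0],[0,0,0.0],1]]
# [0.5262, -0.0518, 0.0614, 184.9]
[[[0.0,0.0,-0.007],[0,0,0.0],1],[[0.0,0.0,-0.018],[0,0,0.0],1],[[0.0,0.0,-0.032],[0,0,0.0],1],[[0.0,0.0,-0.045],[0,0,0.0],1],[[0.0,0.0,-0.059],[0,0,0.0],1]]
[[[0.0,0.0,-0.014],[0,0,0.0],1],[[0.0,0.0,-0.027],[0,0,0.0],1],[[0.0,0.0,-0.041],[0,0,0.0],1],[[0.0,0.0,-0.052],[0,0,0.0],1],[[0.0,0.0,-0.059],[0,0,0.0],1]]
# [0.5262, -0.0518, 0.085, 184.9]
[[[0.0,0.0,-0.003],[0,0,0.0],1],[[0.0,0.0,-0.013],[0,0,0.0],1],[[0.0,0.0,-0.029],[0,0,0.0],1],[[0.0,0.0,-0.052],[0,0,0.0],1],[[0.0,0.0,-0.081],[0,0,0.0],1]]
[[[0.0,0.0,-0.033],[0,0,0.0],1],[[0.0,0.0,-0.065],[0,0,0.0],1],[[0.0,0.0,-0.098],[0,0,0.0],1],[[0.0,0.0,-0.13],[0,0,0.0],1],[[0.0,0.0,-0.163],[0,0,0.0],1]]
[[[0.0,0.0,-0.029],[0,0,0.0],1],[[0.0,0.0,-0.052],[0,0,0.0],1],[[0.0,0.0,-0.068],[0,0,0.0],1],[[0.0,0.0,-0.078],[0,0,0.0],1],[[0.0,0.0,-0.081],[0,0,0.0],1]]
# [0.5262, -0.0518, 0.15, 184.9]
```

Request:
{"fn": "servo_tool", "kwargs": {"commands": [[[-0.027, 0, 0], [0, 0, 0], 1], [[-0.074, 0, 0], [0, 0, 0], 1], [[-0.128, 0, 0], [0, 0, 0], 1], [[-0.183, 0, 0], [0, 0, 0], 1], [[-0.237, 0, 0], [0, 0, 0], 1]]}}

```text
clock: 27.03
position: [0.4807, -0.056, 0.0615]
tcp_rot: [180.0, 0.1, -175.1]
ft_force: [0.1, -0.3, -2.2]
finger_gap: 0.24
finger_force: 98.1
```

Request:
{"fn": "servo_tool", "kwargs": {"commands": [[[-0.055, 0, 0], [0, 0, 0], 1], [[-0.109, 0, 0], [0, 0, 0], 1], [[-0.164, 0, 0], [0, 0, 0], 1], [[-0.21, 0, 0], [0, 0, 0], 1], [[-0.238, 0, 0], [0, 0, 0], 1]]}}

```text
clock: 27.45
position: [0.5279, -0.0517, 0.0613]
tcp_rot: [180.0, 0.0, -175.0]
ft_force: [0.1, 0.3, -1.5]
finger_gap: 0.243
finger_force: 98.1
```

Request:
{"fn": "servo_tool", "kwargs": {"commands": [[[0, 0, 0], [0, 0, 0], 1], [[0, 0, 0], [0, 0, 0], 1], [[0, 0, 0], [0, 0, 0], 1], [[0, 0, 0], [0, 0, 0], 1], [[0, 0, 0], [0, 0, 0], 1]]}}

```text
clock: 27.87
position: [0.5256, -0.0523, 0.0614]
tcp_rot: [-180.0, -0.0, -175.1]
ft_force: [0.5, 0.5, -2.5]
finger_gap: 0.241
finger_force: 98.2
```

Request:
{"fn": "servo_tool", "kwargs": {"commands": [[[0, 0, -0.007], [0, 0, 0], 1], [[0, 0, -0.018], [0, 0, 0], 1], [[0, 0, -0.032], [0, 0, 0], 1], [[0, 0, -0.045], [0, 0, 0], 1], [[0, 0, -0.059], [0, 0, 0], 1]]}}

```text
clock: 28.28
position: [0.526, -0.0521, 0.0734]
tcp_rot: [180.0, -0.0, -175.1]
ft_force: [-0.1, -0.2, -2.8]
finger_gap: 0.239
finger_force: 98.0
```

Request:
{"fn": "servo_tool", "kwargs": {"commands": [[[0, 0, -0.014], [0, 0, 0], 1], [[0, 0, -0.027], [0, 0, 0], 1], [[0, 0, -0.041], [0, 0, 0], 1], [[0, 0, -0.052], [0, 0, 0], 1], [[0, 0, -0.059], [0, 0, 0], 1]]}}

```text
clock: 28.7
position: [0.5263, -0.0521, 0.0854]
tcp_rot: [-180.0, 0.0, -175.1]
ft_force: [0.1, -0.1, -3.1]
finger_gap: 0.245
finger_force: 98.0
```

Request:
{"fn": "servo_tool", "kwargs": {"commands": [[[0, 0, -0.003], [0, 0, 0], 1], [[0, 0, -0.013], [0, 0, 0], 1], [[0, 0, -0.029], [0, 0, 0], 1], [[0, 0, -0.052], [0, 0, 0], 1], [[0, 0, -0.081], [0, 0, 0], 1]]}}

```text
clock: 29.12
position: [0.5259, -0.0521, 0.1014]
tcp_rot: [180.0, -0.0, -175.1]
ft_force: [-0.6, 0.1, -3.9]
finger_gap: 0.241
finger_force: 98.0
```

Request:
{"fn": "servo_tool", "kwargs": {"commands": [[[0, 0, -0.033], [0, 0, 0], 1], [[0, 0, -0.065], [0, 0, 0], 1], [[0, 0, -0.098], [0, 0, 0], 1], [[0, 0, -0.13], [0, 0, 0], 1], [[0, 0, -0.163], [0, 0, 0], 1]]}}

```text
clock: 29.53
position: [0.5262, -0.0521, 0.1346]
tcp_rot: [-180.0, 0.0, -175.1]
ft_force: [0.2, 0.7, -4.3]
finger_gap: 0.237
finger_force: 98.0
```

Request:
{"fn": "servo_tool", "kwargs": {"commands": [[[0, 0, -0.029], [0, 0, 0], 1], [[0, 0, -0.052], [0, 0, 0], 1], [[0, 0, -0.068], [0, 0, 0], 1], [[0, 0, -0.078], [0, 0, 0], 1], [[0, 0, -0.081], [0, 0, 0], 1]]}}

```text
clock: 29.95
position: [0.5263, -0.0521, 0.1503]
tcp_rot: [-180.0, 0.0, -175.1]
ft_force: [0.2, -0.3, -3.5]
finger_gap: 0.245
finger_force: 98.0
```

```bash
sed -i 's/.061,.11)&w\],n+. coverR/.061,.165)\&w],n+" coverR/; s/coverR.)/coverR")/' look.py; python3 look.py 11; python3 brd.py 11b
python3 pl.py '[[0.48,-0.13,0.15,163,1,3],[0.4545,-0.2855,0.12,136.6,1,4]]'
```

```text
29.9 [ 0.5263 -0.0521  0.1503] [-1.8000e+02  2.0000e-02 -1.7506e+02] [ 18.  19. -18. 109.   7.  53.  91.]
scene coverL 7 c [562.6 196.1] size [ 5.5 38.2] ang 88.6 z 62.0
scene coverR 867 c [612.6 -43.8] size [104.3  77.4] ang 4.9 z 149.6
scene blade/slug few 0
scene handle few 0
side coverL few 1
side coverR 927 c [607.1 -44.5] size [107.8  80.6] ang 3.4 z 146.6
side blade/slug 10 c [ 543.1 -108.5] size [31.8  2. ] ang 1.2 z 57.7
side handle few 0
30.1 [ 0.5261 -0.0521  0.1499] [ 1.8000e+02 -1.0000e-02 -1.7507e+02] [ 18.  19. -18. 109.   7.  53.  91.] [ 0.   0.2 -3.8]
scene cover z0.012 879 c [ 441.6 -430.3] size [80.  96.1] ang 47.2 z 26.4
scene cover z0.06 few 1
scene coverR few 0
side cover z0.012 1415 c [ 439.6 -431.4] size [76.8 94. ] ang 48.0 z 24.9
side cover z0.06 few 0
side coverR few 0
[[[0.003,-0.004,0.0],[0,0,0.002],1],[[0.011,-0.015,0.0],[0,0,0.01],1],[[0.024,-0.033,0.0],[0,0,0.022],1],[[0.042,-0.059,0.0],[0,0,0.039],1],[[0.066,-0.092,0.0],[0,0,0.061],1]]
[[[0.023,-0.04,0.0],[0,0,0.024],1],[[0.045,-0.079,0.0],[0,0,0.048],1],[[0.068,-0.118,0.0],[0,0,0.073],1],[[0.091,-0.1
[... 361 characters left out ...]
,0.008],[0,0,0.016],1],[[-0.01,-0.074,0.014],[0,0,0.028],1],[[-0.016,-0.116,0.022],[0,0,0.044],1]]
[[[-0.01,-0.051,0.01],[0,0,0.019],1],[[-0.021,-0.106,0.021],[0,0,0.04],1],[[-0.033,-0.161,0.032],[0,0,0.061],1],[[-0.044,-0.216,0.042],[0,0,0.082],1],[[-0.055,-0.272,0.053],[0,0,0.103],1]]
[[[-0.02,-0.052,0.011],[0,0,0.021],1],[[-0.04,-0.105,0.021],[0,0,0.042],1],[[-0.06,-0.157,0.032],[0,0,0.063],1],[[-0.08,-0.21,0.043],[0,0,0.084],1],[[-0.099,-0.258,0.053],[0,0,0.103],1]]
[[[-0.021,-0.037,0.008],[0,0,0.016],1],[[-0.037,-0.065,0.014],[0,0,0.028],1],[[-0.049,-0.085,0.018],[0,0,0.037],1],[[-0.056,-0.098,0.021],[0,0,0.042],1],[[-0.059,-0.102,0.022],[0,0,0.044],1]]
# [0.4545, -0.2856, 0.12, 136.57]
```

Request:
{"fn": "servo_tool", "kwargs": {"commands": [[[0.003, -0.004, 0], [0, 0, 0.002], 1], [[0.011, -0.015, 0], [0, 0, 0.01], 1], [[0.024, -0.033, 0], [0, 0, 0.022], 1], [[0.042, -0.059, 0], [0, 0, 0.039], 1], [[0.066, -0.092, 0], [0, 0, 0.061], 1]]}}

```text
clock: 30.57
position: [0.5144, -0.0719, 0.15]
tcp_rot: [180.0, 0.0, 179.3]
ft_force: [0.1, 0.6, -2.9]
finger_gap: 0.241
finger_force: 98.0
```

Request:
{"fn": "servo_tool", "kwargs": {"commands": [[[0.023, -0.04, 0], [0, 0, 0.024], 1], [[0.045, -0.079, 0], [0, 0, 0.048], 1], [[0.068, -0.118, 0], [0, 0, 0.073], 1], [[0.091, -0.158, 0], [0, 0, 0.097], 1], [[0.113, -0.197, 0], [0, 0, 0.121], 1]]}}

```text
clock: 30.98
position: [0.491, -0.1118, 0.15]
tcp_rot: [-180.0, 0.0, 168.3]
ft_force: [-0.5, -0.4, -3.7]
finger_gap: 0.241
finger_force: 98.0
```

Request:
{"fn": "servo_tool", "kwargs": {"commands": [[[0.014, -0.039, 0], [0, 0, 0.022], 1], [[0.024, -0.069, 0], [0, 0, 0.039], 1], [[0.031, -0.09, 0], [0, 0, 0.052], 1], [[0.036, -0.103, 0], [0, 0, 0.059], 1], [[0.037, -0.107, 0], [0, 0, 0.061], 1]]}}

```text
clock: 31.4
position: [0.4799, -0.1306, 0.15]
tcp_rot: [-180.0, -0.0, 163.0]
ft_force: [0.0, -0.2, -2.4]
finger_gap: 0.242
finger_force: 98.0
```

Request:
{"fn": "servo_tool", "kwargs": {"commands": [[[-0.001, -0.005, 0.001], [0, 0, 0.002], 1], [[-0.002, -0.019, 0.004], [0, 0, 0.007], 1], [[-0.006, -0.042, 0.008], [0, 0, 0.016], 1], [[-0.01, -0.074, 0.014], [0, 0, 0.028], 1], [[-0.016, -0.116, 0.022], [0, 0, 0.044], 1]]}}

```text
clock: 31.82
position: [0.4766, -0.1535, 0.1455]
tcp_rot: [180.0, 0.0, 159.1]
ft_force: [0.6, -0.4, -2.6]
finger_gap: 0.243
finger_force: 98.0
```

Request:
{"fn": "servo_tool", "kwargs": {"commands": [[[-0.01, -0.051, 0.01], [0, 0, 0.019], 1], [[-0.021, -0.106, 0.021], [0, 0, 0.04], 1], [[-0.033, -0.161, 0.032], [0, 0, 0.061], 1], [[-0.044, -0.216, 0.042], [0, 0, 0.082], 1], [[-0.055, -0.272, 0.053], [0, 0, 0.103], 1]]}}

```text
clock: 32.23
position: [0.4669, -0.2097, 0.1347]
tcp_rot: [-180.0, -0.0, 149.6]
ft_force: [-0.1, -0.2, -3.1]
finger_gap: 0.245
finger_force: 98.0
```

Request:
{"fn": "servo_tool", "kwargs": {"commands": [[[-0.02, -0.052, 0.011], [0, 0, 0.021], 1], [[-0.04, -0.105, 0.021], [0, 0, 0.042], 1], [[-0.06, -0.157, 0.032], [0, 0, 0.063], 1], [[-0.08, -0.21, 0.043], [0, 0, 0.084], 1], [[-0.099, -0.258, 0.053], [0, 0, 0.103], 1]]}}

```text
clock: 32.65
position: [0.4582, -0.264, 0.1241]
tcp_rot: [-180.0, -0.0, 140.4]
ft_force: [-0.9, 0.5, -3.4]
finger_gap: 0.241
finger_force: 98.0
```

Request:
{"fn": "servo_tool", "kwargs": {"commands": [[[-0.021, -0.037, 0.008], [0, 0, 0.016], 1], [[-0.037, -0.065, 0.014], [0, 0, 0.028], 1], [[-0.049, -0.085, 0.018], [0, 0, 0.037], 1], [[-0.056, -0.098, 0.021], [0, 0, 0.042], 1], [[-0.059, -0.102, 0.022], [0, 0, 0.044], 1]]}}

```text
clock: 33.07
position: [0.4546, -0.2862, 0.1199]
tcp_rot: [-180.0, -0.0, 136.6]
ft_force: [-0.1, -0.7, -3.5]
finger_gap: 0.245
finger_force: 98.0
```

```bash
python3 brd.py 12
python3 pl.py '[[0.4545,-0.286,0.04,136.6,1,3],[0.4545,-0.286,0.022,136.6,1,3],[0.374,-0.21,0.022,136.6,1,3],[0.374,-0.21,0.12,136.6,1,2]]'
```

```text
33.1 [ 0.4546 -0.2862  0.1199] [-1.8000e+02 -1.0000e-02  1.3656e+02] [ 32.  21.  -3. 110.   1.  49.  75.] [-0.1 -0.7 -3.5]
scene cover z0.012 787 c [ 441.9 -431. ] size [78.5 96.6] ang 47.9 z 26.4
scene cover z0.06 1058 c [ 516.6 -342.8] size [ 77.  105.2] ang 47.0 z 118.9
scene coverR few 0
side cover z0.012 1409 c [ 439.7 -431.2] size [76.2 93.8] ang 47.9 z 24.9
side cover z0.06 1863 c [ 476.9 -307.3] size [ 77.8 207.1] ang 46.3 z 117.0
side coverR few 0
[[[0.0,0.0,0.004],[0,0,0.0],1],[[0.0,0.0,0.016],[0,0,0.0],1],[[0.0,0.0,0.036],[0,0,0.0],1],[[0.0,0.0,0.064],[0,0,0.0],1],[[0.0,0.0,0.1],[0,0,0.0],1]]
[[[0.0,-0.001,0.04],[0,0,0.0],1],[[-0.001,-0.001,0.08],[0,0,0.0],1],[[-0.001,-0.001,0.12],[0,0,0.0],1],[[-0.001,-0.001,0.16],[0,0,0.0],1],[[-0.001,-0.001,0.2],[0,0,0.0],1]]
[[[0.0,0.0,0.036],[0,0,0.0],1],[[0.0,0.0,0.064],[0,0,0.0],1],[[0.0,0.0,0.084],[0,0,0.0],1],[[0.0,-0.001,0.096],[0,0,0.0],1],[[0.0,-0.001,0.1],[0,0,0.0],1]]
# [0.4544, -0.286, 0.04, 136.57]
[[[0.0,0.0,0.001],[0,0,0.0],1],[[0.0,0.0,0.004],[0,0,0.0],1],[[0.0,0.0,0.008],[0,0,0.0],1],[[0.0,0.0,0.014],[0,0,0.0],1],[[0.0,
[... 495 characters left out ...]
0.0],[0,0,0.0],1]]
[[[0.056,0.0,0.0],[0,0,0.0],1],[[0.111,0.0,0.0],[0,0,0.0],1],[[0.166,0.0,0.0],[0,0,0.0],1],[[0.222,0.0,0.0],[0,0,0.0],1],[[0.277,0.0,0.0],[0,0,0.0],1]]
[[[0.05,0.0,0.0],[0,0,0.0],1],[[0.088,0.0,0.0],[0,0,0.0],1],[[0.116,0.0,0.0],[0,0,0.0],1],[[0.133,0.0,0.0],[0,0,0.0],1],[[0.138,0.0,0.0],[0,0,0.0],1]]
# [0.3741, -0.21, 0.022, 136.57]
[[[0.0,0.0,-0.028],[0,0,0.0],1],[[0.0,0.0,-0.076],[0,0,0.0],1],[[0.0,0.0,-0.132],[0,0,0.0],1],[[0.0,0.0,-0.189],[0,0,0.0],1],[[0.0,0.0,-0.245],[0,0,0.0],1]]
[[[0.0,0.0,-0.056],[0,0,0.0],1],[[0.0,0.0,-0.113],[0,0,0.0],1],[[0.0,0.0,-0.169],[0,0,0.0],1],[[0.0,0.0,-0.217],[0,0,0.0],1],[[0.0,0.0,-0.245],[0,0,0.0],1]]
# [0.3741, -0.21, 0.12, 136.57]
```

Request:
{"fn": "servo_tool", "kwargs": {"commands": [[[0, 0, 0.004], [0, 0, 0], 1], [[0, 0, 0.016], [0, 0, 0], 1], [[0, 0, 0.036], [0, 0, 0], 1], [[0, 0, 0.064], [0, 0, 0], 1], [[0, 0, 0.1], [0, 0, 0], 1]]}}

```text
clock: 33.58
position: [0.4549, -0.2859, 0.0997]
tcp_rot: [180.0, 0.0, 136.6]
ft_force: [-0.0, -1.0, -2.4]
finger_gap: 0.245
finger_force: 98.0
```

Request:
{"fn": "servo_tool", "kwargs": {"commands": [[[0, -0.001, 0.04], [0, 0, 0], 1], [[-0.001, -0.001, 0.08], [0, 0, 0], 1], [[-0.001, -0.001, 0.12], [0, 0, 0], 1], [[-0.001, -0.001, 0.16], [0, 0, 0], 1], [[-0.001, -0.001, 0.2], [0, 0, 0], 1]]}}

```text
clock: 34.0
position: [0.4545, -0.2861, 0.0589]
tcp_rot: [-180.0, -0.0, 136.6]
ft_force: [-0.3, 0.3, -2.8]
finger_gap: 0.237
finger_force: 98.0
```

Request:
{"fn": "servo_tool", "kwargs": {"commands": [[[0, 0, 0.036], [0, 0, 0], 1], [[0, 0, 0.064], [0, 0, 0], 1], [[0, 0, 0.084], [0, 0, 0], 1], [[0, -0.001, 0.096], [0, 0, 0], 1], [[0, -0.001, 0.1], [0, 0, 0], 1]]}}

```text
clock: 34.42
position: [0.4544, -0.2863, 0.0396]
tcp_rot: [-180.0, -0.0, 136.6]
ft_force: [-0.5, -0.3, -2.5]
finger_gap: 0.242
finger_force: 98.0
```

Request:
{"fn": "servo_tool", "kwargs": {"commands": [[[0, 0, 0.001], [0, 0, 0], 1], [[0, 0, 0.004], [0, 0, 0], 1], [[0, 0, 0.008], [0, 0, 0], 1], [[0, 0, 0.014], [0, 0, 0], 1], [[0, 0, 0.022], [0, 0, 0], 1]]}}

```text
clock: 34.83
position: [0.4548, -0.2865, 0.0358]
tcp_rot: [180.0, 0.0, 136.6]
ft_force: [0.3, -0.2, -2.6]
finger_gap: 0.244
finger_force: 98.0
```

Request:
{"fn": "servo_tool", "kwargs": {"commands": [[[0, 0, 0.009], [0, 0, 0], 1], [[0, 0, 0.018], [0, 0, 0], 1], [[0, 0, 0.027], [0, 0, 0], 1], [[0, 0, 0.036], [0, 0, 0], 1], [[0, 0, 0.045], [0, 0, 0], 1]]}}

```text
clock: 35.25
position: [0.4546, -0.2864, 0.0264]
tcp_rot: [180.0, 0.0, 136.6]
ft_force: [0.3, 0.2, -2.0]
finger_gap: 0.239
finger_force: 98.0
```

Request:
{"fn": "servo_tool", "kwargs": {"commands": [[[0, 0, 0.009], [0, 0, 0], 1], [[0, 0, 0.015], [0, 0, 0], 1], [[0, 0, 0.019], [0, 0, 0], 1], [[0, 0, 0.022], [0, 0, 0], 1], [[0, 0, 0.023], [0, 0, 0], 1]]}}

```text
clock: 35.67
position: [0.4546, -0.2864, 0.022]
tcp_rot: [180.0, 0.0, 136.6]
ft_force: [0.4, -0.1, -1.9]
finger_gap: 0.244
finger_force: 98.0
```

Request:
{"fn": "servo_tool", "kwargs": {"commands": [[[0.006, 0, 0], [0, 0, 0], 1], [[0.022, 0, 0], [0, 0, 0], 1], [[0.05, 0, 0], [0, 0, 0], 1], [[0.089, 0, 0], [0, 0, 0], 1], [[0.138, 0, 0], [0, 0, 0], 1]]}}

```text
clock: 36.08
position: [0.434, -0.267, 0.022]
tcp_rot: [180.0, 0.0, 136.6]
ft_force: [0.8, -0.2, -1.4]
finger_gap: 0.241
finger_force: 98.0
```

Request:
{"fn": "servo_tool", "kwargs": {"commands": [[[0.056, 0, 0], [0, 0, 0], 1], [[0.111, 0, 0], [0, 0, 0], 1], [[0.166, 0, 0], [0, 0, 0], 1], [[0.222, 0, 0], [0, 0, 0], 1], [[0.277, 0, 0], [0, 0, 0], 1]]}}

```text
clock: 36.5
position: [0.3929, -0.2282, 0.022]
tcp_rot: [-180.0, -0.0, 136.6]
ft_force: [0.2, 0.0, -2.2]
finger_gap: 0.242
finger_force: 98.0
```

Request:
{"fn": "servo_tool", "kwargs": {"commands": [[[0.05, 0, 0], [0, 0, 0], 1], [[0.088, 0, 0], [0, 0, 0], 1], [[0.116, 0, 0], [0, 0, 0], 1], [[0.133, 0, 0], [0, 0, 0], 1], [[0.138, 0, 0], [0, 0, 0], 1]]}}

```text
clock: 36.92
position: [0.3738, -0.21, 0.022]
tcp_rot: [-180.0, -0.0, 136.6]
ft_force: [-0.8, -0.3, -1.8]
finger_gap: 0.243
finger_force: 98.0
```

Request:
{"fn": "servo_tool", "kwargs": {"commands": [[[0, 0, -0.028], [0, 0, 0], 1], [[0, 0, -0.076], [0, 0, 0], 1], [[0, 0, -0.132], [0, 0, 0], 1], [[0, 0, -0.189], [0, 0, 0], 1], [[0, 0, -0.245], [0, 0, 0], 1]]}}

```text
clock: 37.33
position: [0.3749, -0.2109, 0.0724]
tcp_rot: [180.0, 0.1, 136.6]
ft_force: [0.1, 0.5, -1.7]
finger_gap: 0.242
finger_force: 98.0
```

Request:
{"fn": "servo_tool", "kwargs": {"commands": [[[0, 0, -0.056], [0, 0, 0], 1], [[0, 0, -0.113], [0, 0, 0], 1], [[0, 0, -0.169], [0, 0, 0], 1], [[0, 0, -0.217], [0, 0, 0], 1], [[0, 0, -0.245], [0, 0, 0], 1]]}}

```text
clock: 37.75
position: [0.3752, -0.2111, 0.1218]
tcp_rot: [180.0, 0.1, 136.6]
ft_force: [-0.1, 0.2, -1.3]
finger_gap: 0.236
finger_force: 98.0
```

```bash
python3 brd.py 13; python3 - <<'E'
from fit import *
for n in('scene13','side13'):
    P,C=pts([f'pics/{n}.npz']); g=(C.min(1)>80)&(C.max(1)-C.min(1)<45); k=box(P,.3,.62,-.56,-.2,.012,.04)&g; P=P[k]
    s=(P[:,0]-.4787)*.683+(P[:,1]+.388)*.73; rect(P[s<0],n+' c1'); rect(P[s>0],n+' c2')
    P,C=pts([f'pics/{n}.npz'])
    rect(P[box(P,.3,.56,.42,.66,.054,.066)&(C[:,0]>C[:,2]+40)],n+' scrgrip')
from top import top
top(['pics/scene13.npz','pics/side13.npz'],.4,.74,-.12,.23,1600,'top13',.05)
E
```

```text
37.8 [ 0.3752 -0.2111  0.1218] [1.7996e+02 1.4000e-01 1.3659e+02] [ 29.  11.  -4. 124.   1.  45.  71.] [-0.1  0.2 -1.3]
scene cover z0.012 1777 c [ 480.5 -388.4] size [193.3  97.1] ang 46.8 z 26.5
scene cover z0.06 504 c [ 431.  -261.2] size [46.2 87.9] ang 46.0 z 118.5
scene coverR few 0
side cover z0.012 2834 c [ 478.7 -389.4] size [192.   93.3] ang 47.0 z 24.7
side cover z0.06 786 c [ 427.4 -259.9] size [45.6 88.6] ang 47.2 z 116.9
side coverR few 0
scene13 c1 878 c [ 441.4 -430.2] size [77.9 97. ] ang 47.7 z 26.4
scene13 c2 899 c [ 520.4 -346.4] size [77.6 96.5] ang 46.8 z 26.6
scene13 scrgrip 87 c [400.8 450.3] size [24.9 66.6] ang 18.2 z 61.7
side13 c1 1417 c [ 439.6 -431.4] size [77.  93.5] ang 47.3 z 25.0
side13 c2 1417 c [ 517.7 -347.4] size [77.6 93.2] ang 46.8 z 24.6
side13 scrgrip few 0
```

View pics/top13.png

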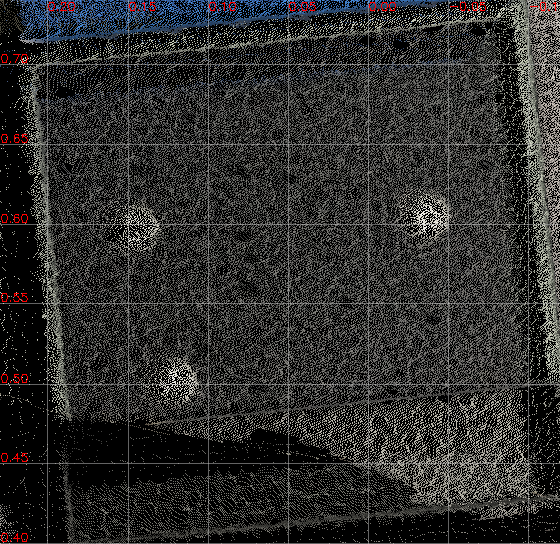

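Both covers lie on the board at (0.4405,-0.431) and (0.519,-0.347). The bed shows three slugs: (0.598,0.145), (0.605,-0.037) and (0.502,0.120). The scraper seems to have been knocked, so I'll check the mat and scraper.

```bash
python3 - <<'E'
from fit import *
def clean(P,n,r=3):
    o=P[:,:2].min(0); ij=((P[:,:2]-o)*1000).astype(int); g=np.zeros(ij.max(0)+1,np.uint8); g[ij[:,0],ij[:,1]]=255
    g=cv2.morphologyEx(g,cv2.MORPH_CLOSE,np.ones((7,7))); g=cv2.morphologyEx(g,cv2.MORPH_OPEN,np.ones((r,r)))
    cs,_=cv2.findContours(g.T.copy(),cv2.RETR_EXTERNAL,cv2.CHAIN_APPROX_NONE); c=max(cs,key=cv2.contourArea)
    (q,s,a)=cv2.minAreaRect(c); print(n,np.round(q+o*1000,1),np.round(s,1),round(a,1))
P,C=pts(['pics/wrist4.npz']); clean(P[box(P,.25,.6,.24,.6,-.002,.009)&(C.max(1)<60)],'mat',9)
P,C=pts(['pics/wrist4.npz']); clean(P[box(P,.3,.56,.40,.66,.056,.066)&(C[:,0]>C[:,2]+40)],'scr4')
for n in('scene5','side5','scene9','side9','scene13','side13'):
    P,C=pts([f'pics/{n}.npz']); Q=P[box(P,.3,.56,.36,.66,.054,.066)&(C[:,0]>C[:,2]+30)]
    if len(Q)>10: clean(Q,n)
    else: print(n,len(Q))
p=cv2.imread('pics/side13.png'); cv2.imwrite('pics/s13.png',cv2.resize(p[60:260,180:400],(660,600)))
E
```

```text
mat [424.  406.8] [238.2 241.4] 86.2
scr4 [420.9 488. ] [28.6 86.9] 17.6
scene5 [427.6 484.3] [28.1 82. ] 15.4
side5 3
scene9 [427.3 486.6] [26.6 80.3] 16.6
side9 [415.6 496. ] [21.  66.9] 14.7
scene13 [408.1 428.7] [25.8 50.1] 10.0
side13 0
```

View pics/s13.png

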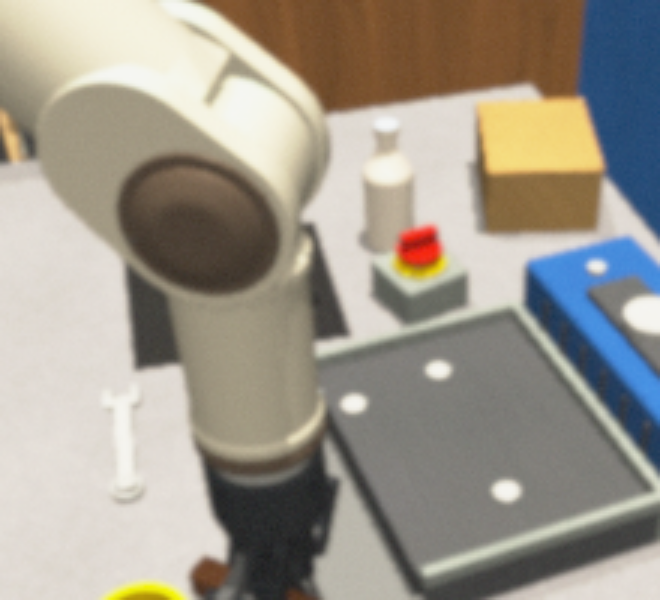

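The side view shows three slugs on the bed (354,403), (438,370) and (506,490); the arm hides the mat. I'll move over for a clear look.

```bash
python3 pl.py '[[0.45,-0.02,0.14,163,1,2],[0.45,0.17,0.14,189,1,2]]'
```

```text
[[[0.022,0.055,-0.006],[0,0,-0.017],1],[[0.059,0.148,-0.016],[0,0,-0.046],1],[[0.102,0.257,-0.027],[0,0,-0.079],1],[[0.145,0.366,-0.039],[0,0,-0.113],1],[[0.189,0.475,-0.05],[0,0,-0.147],1]]
[[[0.017,0.117,-0.011],[0,0,-0.034],1],[[0.034,0.233,-0.023],[0,0,-0.067],1],[[0.051,0.349,-0.034],[0,0,-0.101],1],[[0.066,0.448,-0.044],[0,0,-0.13],1],[[0.074,0.506,-0.05],[0,0,-0.147],1]]
# [0.45, -0.0201, 0.14, 163.03]
[[[0.016,0.052,0.0],[0,0,-0.017],1],[[0.043,0.141,0.0],[0,0,-0.045],1],[[0.075,0.246,0.0],[0,0,-0.078],1],[[0.107,0.35,0.0],[0,0,-0.111],1],[[0.139,0.455,0.0],[0,0,-0.144],1]]
[[[0.008,0.108,0.0],[0,0,-0.033],1],[[0.015,0.217,0.0],[0,0,-0.067],1],[[0.023,0.326,0.0],[0,0,-0.1],1],[[0.029,0.419,0.0],[0,0,-0.128],1],[[0.033,0.474,0.0],[0,0,-0.145],1]]
# [0.4501, 0.1701, 0.14, 189.04]
```

Request:
{"fn": "servo_tool", "kwargs": {"commands": [[[0.022, 0.055, -0.006], [0, 0, -0.017], 1], [[0.059, 0.148, -0.016], [0, 0, -0.046], 1], [[0.102, 0.257, -0.027], [0, 0, -0.079], 1], [[0.145, 0.366, -0.039], [0, 0, -0.113], 1], [[0.189, 0.475, -0.05], [0, 0, -0.147], 1]]}}

```text
clock: 38.27
position: [0.4118, -0.1135, 0.1295]
tcp_rot: [-180.0, -0.1, 150.1]
ft_force: [1.0, -0.8, -2.1]
finger_gap: 0.24
finger_force: 98.1
```

Request:
{"fn": "servo_tool", "kwargs": {"commands": [[[0.017, 0.117, -0.011], [0, 0, -0.034], 1], [[0.034, 0.233, -0.023], [0, 0, -0.067], 1], [[0.051, 0.349, -0.034], [0, 0, -0.101], 1], [[0.066, 0.448, -0.044], [0, 0, -0.13], 1], [[0.074, 0.506, -0.05], [0, 0, -0.147], 1]]}}

```text
clock: 38.68
position: [0.4503, -0.017, 0.1396]
tcp_rot: [179.9, -0.1, 163.4]
ft_force: [-0.2, 0.3, -2.2]
finger_gap: 0.241
finger_force: 98.1
```

Request:
{"fn": "servo_tool", "kwargs": {"commands": [[[0.016, 0.052, 0], [0, 0, -0.017], 1], [[0.043, 0.141, 0], [0, 0, -0.045], 1], [[0.075, 0.246, 0], [0, 0, -0.078], 1], [[0.107, 0.35, 0], [0, 0, -0.111], 1], [[0.139, 0.455, 0], [0, 0, -0.144], 1]]}}

```text
clock: 39.1
position: [0.4488, 0.0756, 0.1396]
tcp_rot: [-180.0, -0.1, 176.2]
ft_force: [0.5, -0.3, -2.3]
finger_gap: 0.244
finger_force: 98.1
```

Request:
{"fn": "servo_tool", "kwargs": {"commands": [[[0.008, 0.108, 0], [0, 0, -0.033], 1], [[0.015, 0.217, 0], [0, 0, -0.067], 1], [[0.023, 0.326, 0], [0, 0, -0.1], 1], [[0.029, 0.419, 0], [0, 0, -0.128], 1], [[0.033, 0.474, 0], [0, 0, -0.145], 1]]}}

```text
clock: 39.52
position: [0.4488, 0.1722, 0.1397]
tcp_rot: [180.0, -0.0, -170.6]
ft_force: [0.2, 1.0, -1.7]
finger_gap: 0.242
finger_force: 98.1
```

```bash
cat > scr.py <<'E'
from fit import *
import sys
t=sys.argv[1]; o=manip.get_obs(); print(round(o['clock'],1),np.round(o['position'],4),np.round(o['tcp_rot'],2))
for n in ('scene','side','wrist'):
    p,d,c=cap(n); np.savez(f'pics/{n}{t}.npz',p=p,d=d,W=cloud(d,c)); save(p,n+t)
    P,C=pts([f'pics/{n}{t}.npz']); k=C[:,0]>C[:,2]+30
    rect(P[box(P,.3,.56,.36,.66,.055,.066)&k],n+' scrgrip')
    rect(P[box(P,.3,.56,.28,.50,.067,.08)&k],n+' handle')
E
python3 scr.py 14; python3 -c "
from top import *
top(['pics/scene14.npz','pics/side14.npz','pics/wrist14.npz'],.28,.58,.26,.58,1500,'top14',.05)"
```

```text
39.5 [0.4488 0.1722 0.1397] [ 1.7995e+02 -3.0000e-02 -1.7062e+02]
scene scrgrip 112 c [402.1 446.9] size [25.8 81.8] ang 15.7 z 61.5
scene handle few 0
side scrgrip 96 c [395.6 443.9] size [23.8 81.5] ang 17.2 z 59.0
side handle few 0
wrist scrgrip 350 c [409.2 409.9] size [24.4  8.2] ang 14.7 z 59.4
wrist handle few 0
```

View pics/top14.png

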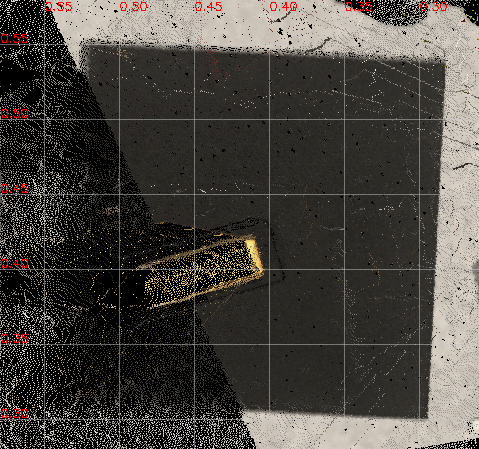

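The scraper was knocked to (0.3995,0.4455), yaw about 16.5°. I'll set the spatula on the free strip of the mat, grip at (0.404,0.335) and spatula yaw -3°.

```bash
python3 pl.py '[[0.404,0.335,0.12,177,1,2],[0.404,0.335,0.03,177,1,2],[0.404,0.335,0.0108,177,1,2],[0.404,0.335,0.0108,177,0.45,1],[0.404,0.335,0.0108,177,0.45,1],[0.404,0.335,0.11,177,0.45,2]]'
```

```text
[[[0.006,0.049,0.006],[0,0,0.008],1],[[0.015,0.132,0.016],[0,0,0.021],1],[[0.026,0.23,0.027],[0,0,0.036],1],[[0.038,0.328,0.039],[0,0,0.052],1],[[0.049,0.425,0.05],[0,0,0.067],1]]
[[[0.021,0.096,0.011],[0,0,0.015],1],[[0.043,0.192,0.023],[0,0,0.031],1],[[0.064,0.288,0.034],[0,0,0.046],1],[[0.083,0.37,0.044],[0,0,0.059],1],[[0.093,0.418,0.05],[0,0,0.067],1]]
# [0.4041, 0.335, 0.12, 176.98]
[[[0.0,0.0,0.026],[0,0,0.0],1],[[0.0,0.0,0.07],[0,0,0.0],1],[[0.0,0.0,0.122],[0,0,0.0],1],[[0.0,0.0,0.173],[0,0,0.0],1],[[0.0,0.0,0.225],[0,0,0.0],1]]
[[[0.0,0.0,0.052],[0,0,0.0],1],[[0.0,0.0,0.103],[0,0,0.0],1],[[0.0,0.0,0.155],[0,0,0.0],1],[[0.0,0.0,0.199],[0,0,0.0],1],[[0.0,0.0,0.225],[0,0,0.0],1]]
# [0.4041, 0.335, 0.03, 176.98]
[[[0.0,0.0,0.006],[0,0,0.0],1],[[0.0,0.0,0.015],[0,0,0.0],1],[[0.0,0.0,0.026],[0,0,0.0],1],[[0.0,0.0,0.037],[0,0,0.0],1],[[0.0,0.0,0.048],[0,0,0.0],1]]
[[[0.0,0.0,0.011],[0,0,0.0],1],[[0.0,0.0,0.022],[0,0,0.0],1],[[0.0,0.0,0.033],[0,0,0.0],1],[[0.0,0.0,0.042],[0,0,0.0],1],[[0.0,0.0,0.048],[0,0,0.0],1]]
# [0.4041, 0.335, 0.0108, 176.98]
[[[0.0,0.0,0.0],[0,0,0.0],0.45],[[0.0,0.0,0.0],[0,0,0.0],0.45],[[0.0,0.0,0.0],[0,0,0.0],0.45],[[0.0,0.0,0.0],[0,0,0.0],0.45],[[0.0,0.0,0.0],[0,0,0.0],0.45]]
# [0.4041, 0.335, 0.0108, 176.98]
[[[0.0,0.0,0.0],[0,0,0.0],0.45],[[0.0,0.0,0.0],[0,0,0.0],0.45],[[0.0,0.0,0.0],[0,0,0.0],0.45],[[0.0,0.0,0.0],[0,0,0.0],0.45],[[0.0,0.0,0.0],[0,0,0.0],0.45]]
# [0.4041, 0.335, 0.0108, 176.98]
[[[0.0,0.0,-0.029],[0,0,0.0],0.45],[[0.0,0.0,-0.077],[0,0,0.0],0.45],[[0.0,0.0,-0.134],[0,0,0.0],0.45],[[0.0,0.0,-0.191],[0,0,0.0],0.45],[[0.0,0.0,-0.248],[0,0,0.0],0.45]]
[[[0.0,0.0,-0.057],[0,0,0.0],0.45],[[0.0,0.0,-0.114],[0,0,0.0],0.45],[[0.0,0.0,-0.171],[0,0,0.0],0.45],[[0.0,0.0,-0.219],[0,0,0.0],0.45],[[0.0,0.0,-0.248],[0,0,0.0],0.45]]
# [0.4041, 0.335, 0.11, 176.98]
```

Request:
{"fn": "servo_tool", "kwargs": {"commands": [[[0.006, 0.049, 0.006], [0, 0, 0.008], 1], [[0.015, 0.132, 0.016], [0, 0, 0.021], 1], [[0.026, 0.23, 0.027], [0, 0, 0.036], 1], [[0.038, 0.328, 0.039], [0, 0, 0.052], 1], [[0.049, 0.425, 0.05], [0, 0, 0.067], 1]]}}

```text
clock: 40.08
position: [0.427, 0.2504, 0.1296]
tcp_rot: [-179.9, -0.0, -177.3]
ft_force: [0.3, 0.0, -1.0]
finger_gap: 0.243
finger_force: 98.2
```

Request:
{"fn": "servo_tool", "kwargs": {"commands": [[[0.021, 0.096, 0.011], [0, 0, 0.015], 1], [[0.043, 0.192, 0.023], [0, 0, 0.031], 1], [[0.064, 0.288, 0.034], [0, 0, 0.046], 1], [[0.083, 0.37, 0.044], [0, 0, 0.059], 1], [[0.093, 0.418, 0.05], [0, 0, 0.067], 1]]}}

```text
clock: 40.5
position: [0.4035, 0.3346, 0.1196]
tcp_rot: [-180.0, -0.0, 176.9]
ft_force: [0.3, 1.0, -2.3]
finger_gap: 0.242
finger_force: 98.2
```

Request:
{"fn": "servo_tool", "kwargs": {"commands": [[[0, 0, 0.026], [0, 0, 0], 1], [[0, 0, 0.07], [0, 0, 0], 1], [[0, 0, 0.122], [0, 0, 0], 1], [[0, 0, 0.173], [0, 0, 0], 1], [[0, 0, 0.225], [0, 0, 0], 1]]}}

```text
clock: 40.92
position: [0.4041, 0.3328, 0.0735]
tcp_rot: [-179.9, -0.0, 176.9]
ft_force: [0.3, 0.0, -2.0]
finger_gap: 0.241
finger_force: 98.2
```

Request:
{"fn": "servo_tool", "kwargs": {"commands": [[[0, 0, 0.052], [0, 0, 0], 1], [[0, 0, 0.103], [0, 0, 0], 1], [[0, 0, 0.155], [0, 0, 0], 1], [[0, 0, 0.199], [0, 0, 0], 1], [[0, 0, 0.225], [0, 0, 0], 1]]}}

```text
clock: 41.33
position: [0.4032, 0.3342, 0.0285]
tcp_rot: [-179.9, -0.1, 177.0]
ft_force: [-0.8, -0.1, -1.2]
finger_gap: 0.241
finger_force: 98.2
```

Request:
{"fn": "servo_tool", "kwargs": {"commands": [[[0, 0, 0.006], [0, 0, 0], 1], [[0, 0, 0.015], [0, 0, 0], 1], [[0, 0, 0.026], [0, 0, 0], 1], [[0, 0, 0.037], [0, 0, 0], 1], [[0, 0, 0.048], [0, 0, 0], 1]]}}

```text
clock: 41.75
position: [0.4042, 0.3349, 0.0207]
tcp_rot: [180.0, 0.0, 177.0]
ft_force: [0.4, 0.2, -2.0]
finger_gap: 0.243
finger_force: 98.2
```

Request:
{"fn": "servo_tool", "kwargs": {"commands": [[[0, 0, 0.011], [0, 0, 0], 1], [[0, 0, 0.022], [0, 0, 0], 1], [[0, 0, 0.033], [0, 0, 0], 1], [[0, 0, 0.042], [0, 0, 0], 1], [[0, 0, 0.048], [0, 0, 0], 1]]}}

```text
clock: 42.17
position: [0.4037, 0.3345, 0.0105]
tcp_rot: [-180.0, -0.0, 177.0]
ft_force: [0.2, 0.3, -2.0]
finger_gap: 0.238
finger_force: 98.2
```

Request:
{"fn": "servo_tool", "kwargs": {"commands": [[[0, 0, 0], [0, 0, 0], 0.45], [[0, 0, 0], [0, 0, 0], 0.45], [[0, 0, 0], [0, 0, 0], 0.45], [[0, 0, 0], [0, 0, 0], 0.45], [[0, 0, 0], [0, 0, 0], 0.45]]}}

```text
clock: 42.58
position: [0.404, 0.3348, 0.011]
tcp_rot: [180.0, 0.0, 177.0]
ft_force: [0.4, 0.3, -0.7]
finger_gap: 0.551
finger_force: 0.0
```

Request:
{"fn": "servo_tool", "kwargs": {"commands": [[[0, 0, 0], [0, 0, 0], 0.45], [[0, 0, 0], [0, 0, 0], 0.45], [[0, 0, 0], [0, 0, 0], 0.45], [[0, 0, 0], [0, 0, 0], 0.45], [[0, 0, 0], [0, 0, 0], 0.45]]}}

```text
clock: 43.0
position: [0.4038, 0.3346, 0.0108]
tcp_rot: [-180.0, -0.0, 177.0]
ft_force: [0.0, -0.6, 0.3]
finger_gap: 0.554
finger_force: 0.0
```

Request:
{"fn": "servo_tool", "kwargs": {"commands": [[[0, 0, -0.029], [0, 0, 0], 0.45], [[0, 0, -0.077], [0, 0, 0], 0.45], [[0, 0, -0.134], [0, 0, 0], 0.45], [[0, 0, -0.191], [0, 0, 0], 0.45], [[0, 0, -0.248], [0, 0, 0], 0.45]]}}

```text
clock: 43.42
position: [0.4041, 0.335, 0.0621]
tcp_rot: [180.0, 0.0, 177.0]
ft_force: [0.4, 0.3, 0.4]
finger_gap: 0.548
finger_force: 0.0
```

Request:
{"fn": "servo_tool", "kwargs": {"commands": [[[0, 0, -0.057], [0, 0, 0], 0.45], [[0, 0, -0.114], [0, 0, 0], 0.45], [[0, 0, -0.171], [0, 0, 0], 0.45], [[0, 0, -0.219], [0, 0, 0], 0.45], [[0, 0, -0.248], [0, 0, 0], 0.45]]}}

```text
clock: 43.83
position: [0.4044, 0.3351, 0.1117]
tcp_rot: [179.9, 0.1, 177.0]
ft_force: [0.6, 0.7, -0.3]
finger_gap: 0.547
finger_force: 0.0
```

```bash
python3 scr.py 15
python3 pl.py '[[0.40,0.39,0.12,142,0.45,2],[0.3995,0.4455,0.09,106.5,0.45,2]]'
```

```text
43.8 [0.4044 0.3351 0.1117] [1.7993e+02 8.0000e-02 1.7702e+02]
scene scrgrip 115 c [402.2 447.6] size [25.4 79.6] ang 14.7 z 61.4
scene handle 64 c [385.4 333.8] size [17.1 89.2] ang 88.6 z 71.9
side scrgrip 84 c [395.2 446.1] size [23.7 79.6] ang 18.8 z 58.7
side handle 117 c [378.4 333.7] size [25.6 97.3] ang 87.5 z 68.7
wrist scrgrip 4257 c [398.6 445.9] size [24.5 79.9] ang 15.7 z 60.6
wrist handle 5090 c [379.6 335.5] size [21.8 98.6] ang 87.1 z 70.7
[[[0.002,0.016,-0.003],[0,0,0.022],0.45],[[0.005,0.042,-0.008],[0,0,0.06],0.45],[[0.009,0.074,-0.014],[0,0,0.105],0.45],[[0.013,0.105,-0.019],[0,0,0.15],0.45],[[0.017,0.137,-0.025],[0,0,0.194],0.45]]
[[[0.014,0.028,-0.006],[0,0,0.045],0.45],[[0.027,0.057,-0.011],[0,0,0.09],0.45],[[0.04,0.086,-0.017],[0,0,0.134],0.45],[[0.051,0.111,-0.022],[0,0,0.172],0.45],[[0.058,0.125,-0.025],[0,0,0.195],0.45]]
# [0.4, 0.39, 0.12, 141.97]
[[[0.01,0.012,0.009],[0,0,0.023],0.45],[[0.027,0.034,0.023],[0,0,0.061],0.45],[[0.047,0.059,0.041],[0,0,0.106],0.45],[[0.067,0.084,0.058],[0,0,0.152],0.45],[[0.086,0.109,0.075],[0,0,0.197],0.45]]
[[[0.027,0.017,0.017],[0,0,0.045],0.45],[[0.053,0.035,0.034],[0,0,0.091],0.45],[[0.08,0.053,0.052],[0,0,0.136],0.45],[[0.102,0.068,0.066],[0,0,0.174],0.45],[[0.116,0.076,0.075],[0,0,0.197],0.45]]
# [0.3994, 0.4455, 0.09, 106.51]
```

The spatula stands level on the mat. Now I'll grip the scraper at (0.3986,0.4459), yaw 15.7°.

Request:
{"fn": "servo_tool", "kwargs": {"commands": [[[0.002, 0.016, -0.003], [0, 0, 0.022], 0.45], [[0.005, 0.042, -0.008], [0, 0, 0.06], 0.45], [[0.009, 0.074, -0.014], [0, 0, 0.105], 0.45], [[0.013, 0.105, -0.019], [0, 0, 0.15], 0.45], [[0.017, 0.137, -0.025], [0, 0, 0.194], 0.45]]}}

```text
clock: 44.4
position: [0.4012, 0.3618, 0.114]
tcp_rot: [-179.9, -0.1, 159.3]
ft_force: [0.5, 0.2, 0.9]
finger_gap: 0.552
finger_force: 0.0
```

Request:
{"fn": "servo_tool", "kwargs": {"commands": [[[0.014, 0.028, -0.006], [0, 0, 0.045], 0.45], [[0.027, 0.057, -0.011], [0, 0, 0.09], 0.45], [[0.04, 0.086, -0.017], [0, 0, 0.134], 0.45], [[0.051, 0.111, -0.022], [0, 0, 0.172], 0.45], [[0.058, 0.125, -0.025], [0, 0, 0.195], 0.45]]}}

```text
clock: 44.82
position: [0.399, 0.3899, 0.1191]
tcp_rot: [-179.9, -0.0, 141.9]
ft_force: [1.9, 0.2, 0.3]
finger_gap: 0.549
finger_force: 0.0
```

Request:
{"fn": "servo_tool", "kwargs": {"commands": [[[0.01, 0.012, 0.009], [0, 0, 0.023], 0.45], [[0.027, 0.034, 0.023], [0, 0, 0.061], 0.45], [[0.047, 0.059, 0.041], [0, 0, 0.106], 0.45], [[0.067, 0.084, 0.058], [0, 0, 0.152], 0.45], [[0.086, 0.109, 0.075], [0, 0, 0.197], 0.45]]}}

```text
clock: 45.23
position: [0.399, 0.4171, 0.1037]
tcp_rot: [-179.9, 0.0, 124.1]
ft_force: [-0.0, 0.1, 0.3]
finger_gap: 0.55
finger_force: 0.0
```

Request:
{"fn": "servo_tool", "kwargs": {"commands": [[[0.027, 0.017, 0.017], [0, 0, 0.045], 0.45], [[0.053, 0.035, 0.034], [0, 0, 0.091], 0.45], [[0.08, 0.053, 0.052], [0, 0, 0.136], 0.45], [[0.102, 0.068, 0.066], [0, 0, 0.174], 0.45], [[0.116, 0.076, 0.075], [0, 0, 0.197], 0.45]]}}

```text
clock: 45.65
position: [0.3982, 0.4451, 0.0885]
tcp_rot: [-179.9, 0.1, 106.4]
ft_force: [0.7, 0.1, -0.9]
finger_gap: 0.549
finger_force: 0.0
```

```bash
python3 scr.py 16
python3 pl.py '[[0.3986,0.4459,0.05,105.8,0.45,1],[0.3986,0.4459,-0.002,105.8,0.45,2],[0.3986,0.4459,-0.002,105.8,1,1],[0.3986,0.4459,-0.002,105.8,1,1]]'
```

```text
45.6 [0.3982 0.4451 0.0885] [-1.7989e+02  6.0000e-02  1.0641e+02]
scene scrgrip 111 c [402.2 446.2] size [26.2 81.2] ang 15.5 z 61.1
scene handle 123 c [383.1 336.9] size [ 25.5 100.4] ang 85.7 z 71.7
side scrgrip 92 c [396.1 443.5] size [24.6 78.5] ang 14.5 z 58.9
side handle 118 c [378.3 335.6] size [23.8 97.1] ang 87.9 z 69.0
wrist scrgrip 4647 c [398.8 446.4] size [24.  80.3] ang 15.9 z 60.8
wrist handle 1171 c [405.1 338.5] size [48.8 17.3] ang 0.4 z 70.5
[[[0.0,0.0,0.025],[0,0,0.001],0.45],[[0.001,-0.001,0.075],[0,0,0.003],0.45],[[0.002,-0.002,0.125],[0,0,0.005],0.45],[[0.003,-0.003,0.175],[0,0,0.007],0.45],[[0.003,-0.003,0.2],[0,0,0.008],0.45]]
# [0.3986, 0.4459, 0.05, 105.79]
[[[0.0,0.0,0.015],[0,0,0.0],0.45],[[0.0,0.0,0.04],[0,0,0.0],0.45],[[0.0,0.0,0.07],[0,0,0.0],0.45],[[0.0,0.0,0.1],[0,0,0.0],0.45],[[0.0,0.0,0.13],[0,0,0.0],0.45]]
[[[0.0,0.0,0.03],[0,0,0.0],0.45],[[0.0,0.0,0.06],[0,0,0.0],0.45],[[0.0,0.0,0.09],[0,0,0.0],0.45],[[0.0,0.0,0.115],[0,0,0.0],0.45],[[0.0,0.0,0.13],[0,0,0.0],0.45]]
# [0.3986, 0.4459, -0.002, 105.79]
[[[0.0,0.0,0.0],[0,0,0.0],1],[[0.0,0.0,0.0],[0,0,0.0],1],[[0.0,0.0,0.0],[0,0,0.0],1],[[0.0,0.0,0.0],[0,0,0.0],1],[[0.0,0.0,0.0],[0,0,0.0],1]]
# [0.3986, 0.4459, -0.002, 105.79]
[[[0.0,0.0,0.0],[0,0,0.0],1],[[0.0,0.0,0.0],[0,0,0.0],1],[[0.0,0.0,0.0],[0,0,0.0],1],[[0.0,0.0,0.0],[0,0,0.0],1],[[0.0,0.0,0.0],[0,0,0.0],1]]
# [0.3986, 0.4459, -0.002, 105.79]
```

Request:
{"fn": "servo_tool", "kwargs": {"commands": [[[0, 0, 0.025], [0, 0, 0.001], 0.45], [[0.001, -0.001, 0.075], [0, 0, 0.003], 0.45], [[0.002, -0.002, 0.125], [0, 0, 0.005], 0.45], [[0.003, -0.003, 0.175], [0, 0, 0.007], 0.45], [[0.003, -0.003, 0.2], [0, 0, 0.008], 0.45]]}}

```text
clock: 46.22
position: [0.3974, 0.4442, 0.0477]
tcp_rot: [-179.9, 0.1, 105.8]
ft_force: [0.3, 0.2, -0.3]
finger_gap: 0.553
finger_force: 0.0
```

Request:
{"fn": "servo_tool", "kwargs": {"commands": [[[0, 0, 0.015], [0, 0, 0], 0.45], [[0, 0, 0.04], [0, 0, 0], 0.45], [[0, 0, 0.07], [0, 0, 0], 0.45], [[0, 0, 0.1], [0, 0, 0], 0.45], [[0, 0, 0.13], [0, 0, 0], 0.45]]}}

```text
clock: 46.63
position: [0.3984, 0.4457, 0.0236]
tcp_rot: [180.0, -0.0, 105.8]
ft_force: [0.2, -0.5, 0.3]
finger_gap: 0.546
finger_force: 0.0
```

Request:
{"fn": "servo_tool", "kwargs": {"commands": [[[0, 0, 0.03], [0, 0, 0], 0.45], [[0, 0, 0.06], [0, 0, 0], 0.45], [[0, 0, 0.09], [0, 0, 0], 0.45], [[0, 0, 0.115], [0, 0, 0], 0.45], [[0, 0, 0.13], [0, 0, 0], 0.45]]}}

```text
clock: 47.05
position: [0.398, 0.4453, -0.0029]
tcp_rot: [-180.0, 0.0, 105.8]
ft_force: [-0.1, -0.5, 0.5]
finger_gap: 0.552
finger_force: 0.0
```

Request:
{"fn": "servo_tool", "kwargs": {"commands": [[[0, 0, 0], [0, 0, 0], 1], [[0, 0, 0], [0, 0, 0], 1], [[0, 0, 0], [0, 0, 0], 1], [[0, 0, 0], [0, 0, 0], 1], [[0, 0, 0], [0, 0, 0], 1]], "squeeze": 90}}

```text
clock: 47.47
position: [0.3983, 0.4455, -0.002]
tcp_rot: [180.0, -0.0, 105.8]
ft_force: [-0.3, -0.6, -1.5]
finger_gap: 0.267
finger_force: 88.1
```

Request:
{"fn": "servo_tool", "kwargs": {"commands": [[[0, 0, 0], [0, 0, 0], 1], [[0, 0, 0], [0, 0, 0], 1], [[0, 0, 0], [0, 0, 0], 1], [[0, 0, 0], [0, 0, 0], 1], [[0, 0, 0], [0, 0, 0], 1]]}}

```text
clock: 47.88
position: [0.3982, 0.4455, -0.002]
tcp_rot: [-180.0, 0.0, 105.8]
ft_force: [-0.2, -0.1, -0.2]
finger_gap: 0.267
finger_force: 88.1
```

```bash
python3 pl.py '[[0.3986,0.4459,0.12,105.8,1,2],[0.6428,0.1365,0.12,95.7,1,4],[0.6428,0.1365,0.0405,95.7,1,2]]'
```

```text
[[[0.0,0.0,-0.035],[0,0,0.0],1],[[0.0,0.0,-0.095],[0,0,0.0],1],[[0.0,0.0,-0.165],[0,0,0.0],1],[[0.0,0.0,-0.235],[0,0,0.0],1],[[0.0,0.0,-0.305],[0,0,0.0],1]]
[[[0.0,0.0,-0.07],[0,0,0.0],1],[[0.0,0.0,-0.14],[0,0,0.0],1],[[0.0,0.0,-0.21],[0,0,0.0],1],[[0.0,0.0,-0.27],[0,0,0.0],1],[[0.0,0.0,-0.305],[0,0,0.0],1]]
# [0.3986, 0.4459, 0.12, 105.79]
[[[-0.011,0.004,0.0],[0,0,0.001],1],[[-0.043,0.018,0.0],[0,0,0.003],1],[[-0.098,0.04,0.0],[0,0,0.006],1],[[-0.173,0.072,0.0],[0,0,0.011],1],[[-0.271,0.112,0.0],[0,0,0.017],1]]
[[[-0.118,0.053,0.0],[0,0,0.007],1],[[-0.246,0.11,0.0],[0,0,0.015],1],[[-0.375,0.167,0.0],[0,0,0.023],1],[[-0.504,0.225,0.0],[0,0,0.031],1],[[-0.632,0.282,0.0],[0,0,0.039],1]]
[[[-0.125,0.065,0.0],[0,0,0.008],1],[[-0.25,0.13,0.0],[0,0,0.016],1],[[-0.375,0.195,0.0],[0,0,0.024],1],[[-0.499,0.26,0.0],[0,0,0.032],1],[[-0.614,0.32,0.0],[0,0,0.039],1]]
[[[-0.09,0.054,0.0],[0,0,0.006],1],[[-0.161,0.097,0.0],[0,0,0.011],1],[[-0.211,0.127,0.0],[0,0,0.014],1],[[-0.241,0.145,0.0],[0,0,0.016],1],[[-0.251,0.151,0.0],[0,0,0.017],1]]
# [0.6428, 0.1365, 0.12, 95.71]
[[[0.0,0.0,0.023],[0,0,0.0],1],[[0.0,0.0,0.062],[0,0,0.0],1],[[0.0,0.0,0.107],[0,0,0.0],1],[[0.0,0.0,0.153],[0,0,0.0],1],[[0.0,0.0,0.199],[0,0,0.0],1]]
[[[0.0,0.0,0.045],[0,0,0.0],1],[[0.0,0.0,0.091],[0,0,0.0],1],[[0.0,0.0,0.137],[0,0,0.0],1],[[0.0,0.0,0.176],[0,0,0.0],1],[[0.0,0.0,0.199],[0,0,0.0],1]]
# [0.6428, 0.1365, 0.0404, 95.71]
```

Request:
{"fn": "servo_tool", "kwargs": {"commands": [[[0, 0, -0.035], [0, 0, 0], 1], [[0, 0, -0.095], [0, 0, 0], 1], [[0, 0, -0.165], [0, 0, 0], 1], [[0, 0, -0.235], [0, 0, 0], 1], [[0, 0, -0.305], [0, 0, 0], 1]]}}

```text
clock: 48.3
position: [0.3985, 0.4459, 0.0608]
tcp_rot: [180.0, -0.0, 105.8]
ft_force: [-0.6, -0.1, -1.6]
finger_gap: 0.271
finger_force: 88.2
```

Request:
{"fn": "servo_tool", "kwargs": {"commands": [[[0, 0, -0.07], [0, 0, 0], 1], [[0, 0, -0.14], [0, 0, 0], 1], [[0, 0, -0.21], [0, 0, 0], 1], [[0, 0, -0.27], [0, 0, 0], 1], [[0, 0, -0.305], [0, 0, 0], 1]]}}

```text
clock: 48.72
position: [0.399, 0.4465, 0.1227]
tcp_rot: [179.8, -0.1, 105.8]
ft_force: [0.9, 0.3, -1.6]
finger_gap: 0.262
finger_force: 88.2
```

Request:
{"fn": "servo_tool", "kwargs": {"commands": [[[-0.011, 0.004, 0], [0, 0, 0.001], 1], [[-0.043, 0.018, 0], [0, 0, 0.003], 1], [[-0.098, 0.04, 0], [0, 0, 0.006], 1], [[-0.173, 0.072, 0], [0, 0, 0.011], 1], [[-0.271, 0.112, 0], [0, 0, 0.017], 1]]}}

```text
clock: 49.13
position: [0.4346, 0.3982, 0.119]
tcp_rot: [-179.9, 0.0, 104.3]
ft_force: [0.4, 0.3, -1.9]
finger_gap: 0.268
finger_force: 88.2
```

Request:
{"fn": "servo_tool", "kwargs": {"commands": [[[-0.118, 0.053, 0], [0, 0, 0.007], 1], [[-0.246, 0.11, 0], [0, 0, 0.015], 1], [[-0.375, 0.167, 0], [0, 0, 0.023], 1], [[-0.504, 0.225, 0], [0, 0, 0.031], 1], [[-0.632, 0.282, 0], [0, 0, 0.039], 1]]}}

```text
clock: 49.55
position: [0.5217, 0.287, 0.119]
tcp_rot: [-179.9, 0.1, 100.6]
ft_force: [-0.3, -0.2, -2.2]
finger_gap: 0.269
finger_force: 88.2
```

Request:
{"fn": "servo_tool", "kwargs": {"commands": [[[-0.125, 0.065, 0], [0, 0, 0.008], 1], [[-0.25, 0.13, 0], [0, 0, 0.016], 1], [[-0.375, 0.195, 0], [0, 0, 0.024], 1], [[-0.499, 0.26, 0], [0, 0, 0.032], 1], [[-0.614, 0.32, 0], [0, 0, 0.039], 1]]}}

```text
clock: 49.97
position: [0.6073, 0.1776, 0.1189]
tcp_rot: [-179.9, 0.1, 97.1]
ft_force: [0.2, 0.1, -2.4]
finger_gap: 0.266
finger_force: 88.1
```

Request:
{"fn": "servo_tool", "kwargs": {"commands": [[[-0.09, 0.054, 0], [0, 0, 0.006], 1], [[-0.161, 0.097, 0], [0, 0, 0.011], 1], [[-0.211, 0.127, 0], [0, 0, 0.014], 1], [[-0.241, 0.145, 0], [0, 0, 0.016], 1], [[-0.251, 0.151, 0], [0, 0, 0.017], 1]]}}

```text
clock: 50.38
position: [0.643, 0.1348, 0.1195]
tcp_rot: [-180.0, 0.0, 95.6]
ft_force: [0.1, 0.1, -1.8]
finger_gap: 0.268
finger_force: 88.2
```

Request:
{"fn": "servo_tool", "kwargs": {"commands": [[[0, 0, 0.023], [0, 0, 0], 1], [[0, 0, 0.062], [0, 0, 0], 1], [[0, 0, 0.107], [0, 0, 0], 1], [[0, 0, 0.153], [0, 0, 0], 1], [[0, 0, 0.199], [0, 0, 0], 1]]}}

```text
clock: 50.8
position: [0.6417, 0.1373, 0.0787]
tcp_rot: [-179.9, -0.0, 95.8]
ft_force: [-0.6, 0.2, -2.3]
finger_gap: 0.266
finger_force: 88.2
```

Request:
{"fn": "servo_tool", "kwargs": {"commands": [[[0, 0, 0.045], [0, 0, 0], 1], [[0, 0, 0.091], [0, 0, 0], 1], [[0, 0, 0.137], [0, 0, 0], 1], [[0, 0, 0.176], [0, 0, 0], 1], [[0, 0, 0.199], [0, 0, 0], 1]]}}

```text
clock: 51.22
position: [0.6422, 0.1361, 0.0399]
tcp_rot: [-179.9, 0.0, 95.7]
ft_force: [-13.9, -3.3, 42.4]
finger_gap: 0.271
finger_force: 94.5
```

```bash
cat > slug.py <<'E'
from fit import *
import sys
t=sys.argv[1]; o=manip.get_obs(); print(round(o['clock'],1),np.round(o['position'],4),np.round(o['tcp_rot'],2),np.round(o['ft_force'],1),np.round(o['q'],0))
O=np.array([.5915,.0459]); a=np.radians(5.7); E=np.array([[np.cos(a),np.sin(a)],[-np.sin(a),np.cos(a)]])
for n in ('scene','side'):
    p,d,c=cap(n); np.savez(f'pics/{n}{t}.npz',p=p,d=d,W=cloud(d,c)); save(p,n+t)
    P,C=pts([f'pics/{n}{t}.npz']); m=(P[:,:2]-O)@E.T
    for nm,k in (('bed',(m[:,0]>-112)&(m[:,0]<118)&(abs(m[:,1])<145)&(P[:,2]>.04)&(P[:,2]<.056)&(C.min(1)>125)),('trough',(m[:,0]>-180)&(m[:,0]<-106)&(abs(m[:,1])<152)&(P[:,2]<.04)&(C.min(1)>165))) if 0 else (('bed',(m[:,0]>-.112)&(m[:,0]<.118)&(abs(m[:,1])<.145)&(P[:,2]>.04)&(P[:,2]<.056)&(C.min(1)>125)),('trough',(m[:,0]>-.178)&(m[:,0]<-.106)&(abs(m[:,1])<.15)&(P[:,2]<.02)&(C.min(1)>170))):
        g=np.zeros((300,340),np.uint8); ij=((m[k]+[.18,.17])*1000).astype(int); g[ij[:,0].clip(0,299),ij[:,1].clip(0,339)]=255
        g=cv2.morphologyEx(g,cv2.MORPH_CLOSE,np.ones((7,7))); N,_,S,ce=cv2.connectedComponentsWithStats(g)
        print(n,nm,[(round(ce[i][1]-180),round(ce[i][0]-170),int(S[i][4])) for i in range(1,N) if S[i][4]>60])
E
python3 slug.py 17
```

```text
51.2 [0.6422 0.1361 0.0399] [-1.7992e+02  1.0000e-02  9.5740e+01] [-13.9  -3.3  42.4] [-12.  38.  -4.  95.   3.  48. -11.]
scene bed [(6, -86, 330)]
scene trough []
side bed [(-81, -45, 913), (-83, 81, 384), (48, -133, 582), (5, -83, 599), (14, 97, 329)]
side trough [(-144, -23, 8040)]
```

Contact force is 42 N, which is too much, so I'll raise about 2 mm before sweeping.

Request:
{"fn": "servo_tool", "kwargs": {"commands": [[[0, 0, -0.003], [0, 0, 0], 1], [[0, 0, -0.006], [0, 0, 0], 1], [[0, 0, -0.008], [0, 0, 0], 1], [[0, 0, -0.01], [0, 0, 0], 1], [[0, 0, -0.01], [0, 0, 0], 1]]}}

```text
clock: 51.73
position: [0.6428, 0.1363, 0.0425]
tcp_rot: [180.0, -0.0, 95.7]
ft_force: [-0.1, -0.3, -1.4]
finger_gap: 0.271
finger_force: 88.5
```

```bash
python3 slug.py 18; echo '[0.6428,0.1365,0.0424,95.71]'>cmd.json; python3 pl.py '[[0.4786,0.1201,0.0424,95.7,1,5]]'
```

```text
51.7 [0.6428 0.1363 0.0425] [179.98  -0.    95.75] [-0.1 -0.3 -1.4] [-12.  38.  -4.  95.   3.  48. -11.]
scene bed [(5, -85, 349)]
scene trough []
side bed [(-83, -46, 1123), (-82, 82, 395), (6, -82, 729), (70, -133, 545), (15, 97, 351)]
side trough [(-144, -24, 8074)]
[[[0.0,-0.003,0.0],[0,0,0.0],1],[[0.0,-0.012,0.0],[0,0,0.0],1],[[0.0,-0.027,0.0],[0,0,0.0],1],[[0.0,-0.049,0.0],[0,0,0.0],1],[[0.0,-0.076,0.0],[0,0,0.0],1]]
[[[0.0,-0.033,0.0],[0,0,0.0],1],[[0.0,-0.073,0.0],[0,0,0.0],1],[[0.0,-0.118,0.0],[0,0,0.0],1],[[0.0,-0.167,0.0],[0,0,0.0],1],[[0.0,-0.215,0.0],[0,0,0.0],1]]
[[[0.0,-0.049,0.0],[0,0,0.0],1],[[0.0,-0.097,0.0],[0,0,0.0],1],[[0.0,-0.146,0.0],[0,0,0.0],1],[[0.0,-0.194,0.0],[0,0,0.0],1],[[0.0,-0.243,0.0],[0,0,0.0],1]]
[[[0.0,-0.048,0.0],[0,0,0.0],1],[[0.0,-0.097,0.0],[0,0,0.0],1],[[0.0,-0.142,0.0],[0,0,0.0],1],[[0.0,-0.182,0.0],[0,0,0.0],1],[[0.0,-0.215,0.0],[0,0,0.0],1]]
[[[0.0,-0.028,0.0],[0,0,0.0],1],[[0.0,-0.049,0.0],[0,0,0.0],1],[[0.0,-0.064,0.0],[0,0,0.0],1],[[0.0,-0.073,0.0],[0,0,0.0],1],[[0.0,-0.076,0.0],[0,0,0.0],1]]
# [0.4786, 0.1201, 0.0424, 95.71]
```

Request:
{"fn": "servo_tool", "kwargs": {"commands": [[[0, -0.003, 0], [0, 0, 0], 1], [[0, -0.012, 0], [0, 0, 0], 1], [[0, -0.027, 0], [0, 0, 0], 1], [[0, -0.049, 0], [0, 0, 0], 1], [[0, -0.076, 0], [0, 0, 0], 1]]}}

```text
clock: 52.25
position: [0.6271, 0.1347, 0.0423]
tcp_rot: [-180.0, -0.0, 95.7]
ft_force: [-0.0, 0.5, -1.9]
finger_gap: 0.268
finger_force: 88.4
```

Request:
{"fn": "servo_tool", "kwargs": {"commands": [[[0, -0.033, 0], [0, 0, 0], 1], [[0, -0.073, 0], [0, 0, 0], 1], [[0, -0.118, 0], [0, 0, 0], 1], [[0, -0.167, 0], [0, 0, 0], 1], [[0, -0.215, 0], [0, 0, 0], 1]]}}

```text
clock: 52.67
position: [0.5835, 0.1304, 0.0424]
tcp_rot: [-180.0, 0.0, 95.8]
ft_force: [0.1, 0.0, -2.7]
finger_gap: 0.268
finger_force: 88.4
```

Request:
{"fn": "servo_tool", "kwargs": {"commands": [[[0, -0.049, 0], [0, 0, 0], 1], [[0, -0.097, 0], [0, 0, 0], 1], [[0, -0.146, 0], [0, 0, 0], 1], [[0, -0.194, 0], [0, 0, 0], 1], [[0, -0.243, 0], [0, 0, 0], 1]]}}

```text
clock: 53.08
position: [0.5355, 0.1255, 0.0425]
tcp_rot: [180.0, -0.0, 95.8]
ft_force: [0.1, 0.4, -2.2]
finger_gap: 0.268
finger_force: 88.3
```

Request:
{"fn": "servo_tool", "kwargs": {"commands": [[[0, -0.048, 0], [0, 0, 0], 1], [[0, -0.097, 0], [0, 0, 0], 1], [[0, -0.142, 0], [0, 0, 0], 1], [[0, -0.182, 0], [0, 0, 0], 1], [[0, -0.215, 0], [0, 0, 0], 1]]}}

```text
clock: 53.5
position: [0.4925, 0.1212, 0.0424]
tcp_rot: [-180.0, 0.0, 95.8]
ft_force: [0.6, -0.4, -1.8]
finger_gap: 0.271
finger_force: 88.3
```

Request:
{"fn": "servo_tool", "kwargs": {"commands": [[[0, -0.028, 0], [0, 0, 0], 1], [[0, -0.049, 0], [0, 0, 0], 1], [[0, -0.064, 0], [0, 0, 0], 1], [[0, -0.073, 0], [0, 0, 0], 1], [[0, -0.076, 0], [0, 0, 0], 1]]}}

```text
clock: 53.92
position: [0.4784, 0.1198, 0.0424]
tcp_rot: [180.0, -0.0, 95.7]
ft_force: [-0.6, 0.0, -1.6]
finger_gap: 0.268
finger_force: 88.3
```

```bash
python3 slug.py 19; python3 pl.py '[[0.4786,0.1201,0.09,95.7,1,1],[0.66,-0.03,0.09,95.7,1,3],[0.6595,-0.0318,0.0424,95.7,1,2]]'
python3 -c "
from h import *
p=cv2.imread('pics/side19.png'); cv2.imwrite('pics/s19.png',cv2.resize(p[130:290,220:440],(660,480)))"
```

```text
53.9 [0.4784 0.1198 0.0424] [180.    -0.    95.75] [-0.6  0.  -1.6] [-13.  25.  -4. 118.   3.  37. -14.]
scene bed [(4, -84, 495)]
scene trough []
side bed [(19, -133, 1103), (7, -82, 850)]
side trough [(-149, -13, 5022)]
[[[0.0,0.0,-0.03],[0,0,0.0],1],[[0.0,0.0,-0.089],[0,0,0.0],1],[[0.0,0.0,-0.149],[0,0,0.0],1],[[0.0,0.0,-0.208],[0,0,0.0],1],[[0.0,0.0,-0.238],[0,0,0.0],1]]
# [0.4786, 0.1201, 0.09, 95.71]
[[[-0.008,0.008,0.0],[0,0,0.0],1],[[-0.033,0.033,0.0],[0,0,0.0],1],[[-0.075,0.074,0.0],[0,0,0.0],1],[[-0.134,0.132,0.0],[0,0,0.0],1],[[-0.209,0.207,0.0],[0,0,0.0],1]]
[[[-0.084,0.083,0.0],[0,0,0.0],1],[[-0.168,0.165,0.0],[0,0,0.0],1],[[-0.251,0.248,0.0],[0,0,0.0],1],[[-0.335,0.331,0.0],[0,0,0.0],1],[[-0.419,0.414,0.0],[0,0,0.0],1]]
[[[-0.075,0.074,0.0],[0,0,0.0],1],[[-0.134,0.132,0.0],[0,0,0.0],1],[[-0.175,0.174,0.0],[0,0,0.0],1],[[-0.201,0.198,0.0],[0,0,0.0],1],[[-0.209,0.207,0.0],[0,0,0.0],1]]
# [0.6601, -0.03, 0.09, 95.71]
[[[0.0,0.0,0.014],[0,0,0.0],1],[[-0.001,-0.001,0.037],[0,0,0.0],1],[[-0.002,-0.001,0.064],[0,0,0.0],1],[[-0.003,-0.001,0.092],[0,0,0.0],1],[[-0.004,-0.002,0.119],[0,0,0.0],1]]
[[[-0.001,0.0,0.027],[0,0,0.0],1],[[-0.002,-0.001,0.055],[0,0,0.0],1],[[-0.003,-0.001,0.082],[0,0,0.0],1],[[-0.004,-0.001,0.105],[0,0,0.0],1],[[-0.005,-0.002,0.119],[0,0,0.0],1]]
# [0.6594, -0.0319, 0.0424, 95.71]
```

View pics/s19.png

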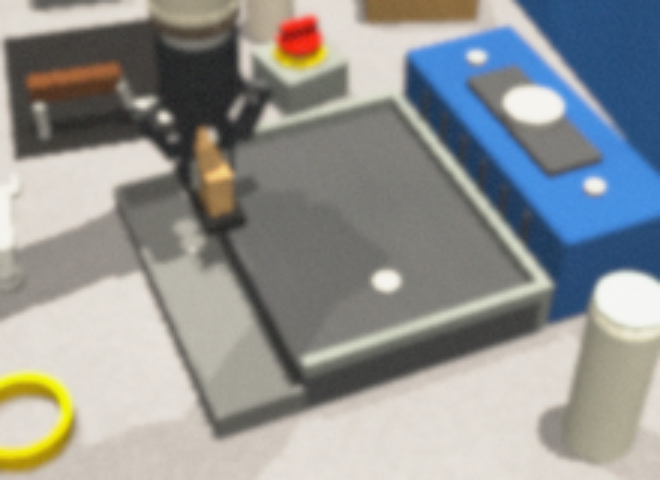

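Two slugs are now in the trough at (190,238), and one is left on the bed at (386,280). That was the last allowed picture, so from here I rely on numbers only.

Request:
{"fn": "servo_tool", "kwargs": {"commands": [[[0, 0, -0.03], [0, 0, 0], 1], [[0, 0, -0.089], [0, 0, 0], 1], [[0, 0, -0.149], [0, 0, 0], 1], [[0, 0, -0.208], [0, 0, 0], 1], [[0, 0, -0.238], [0, 0, 0], 1]]}}

```text
clock: 54.43
position: [0.4797, 0.1201, 0.0917]
tcp_rot: [179.9, -0.0, 95.7]
ft_force: [-0.0, 0.7, -2.6]
finger_gap: 0.27
finger_force: 88.3
```

Request:
{"fn": "servo_tool", "kwargs": {"commands": [[[-0.008, 0.008, 0], [0, 0, 0], 1], [[-0.033, 0.033, 0], [0, 0, 0], 1], [[-0.075, 0.074, 0], [0, 0, 0], 1], [[-0.134, 0.132, 0], [0, 0, 0], 1], [[-0.209, 0.207, 0], [0, 0, 0], 1]]}}

```text
clock: 54.85
position: [0.5237, 0.0818, 0.0891]
tcp_rot: [-179.9, -0.0, 95.8]
ft_force: [-0.4, -0.1, -1.6]
finger_gap: 0.265
finger_force: 88.3
```

Request:
{"fn": "servo_tool", "kwargs": {"commands": [[[-0.084, 0.083, 0], [0, 0, 0], 1], [[-0.168, 0.165, 0], [0, 0, 0], 1], [[-0.251, 0.248, 0], [0, 0, 0], 1], [[-0.335, 0.331, 0], [0, 0, 0], 1], [[-0.419, 0.414, 0], [0, 0, 0], 1]]}}

```text
clock: 55.27
position: [0.6155, 0.0049, 0.0887]
tcp_rot: [-179.9, 0.0, 95.7]
ft_force: [0.2, -0.1, -2.4]
finger_gap: 0.265
finger_force: 88.3
```

Request:
{"fn": "servo_tool", "kwargs": {"commands": [[[-0.075, 0.074, 0], [0, 0, 0], 1], [[-0.134, 0.132, 0], [0, 0, 0], 1], [[-0.175, 0.174, 0], [0, 0, 0], 1], [[-0.201, 0.198, 0], [0, 0, 0], 1], [[-0.209, 0.207, 0], [0, 0, 0], 1]]}}

```text
clock: 55.68
position: [0.6604, -0.0328, 0.0887]
tcp_rot: [-179.9, 0.1, 95.6]
ft_force: [-0.1, 0.3, -1.2]
finger_gap: 0.267
finger_force: 88.3
```

Request:
{"fn": "servo_tool", "kwargs": {"commands": [[[0, 0, 0.014], [0, 0, 0], 1], [[-0.001, -0.001, 0.037], [0, 0, 0], 1], [[-0.002, -0.001, 0.064], [0, 0, 0], 1], [[-0.003, -0.001, 0.092], [0, 0, 0], 1], [[-0.004, -0.002, 0.119], [0, 0, 0], 1]]}}

```text
clock: 56.1
position: [0.6591, -0.0303, 0.0654]
tcp_rot: [-180.0, -0.0, 95.8]
ft_force: [0.3, -0.1, -2.7]
finger_gap: 0.269
finger_force: 88.3
```

Request:
{"fn": "servo_tool", "kwargs": {"commands": [[[-0.001, 0, 0.027], [0, 0, 0], 1], [[-0.002, -0.001, 0.055], [0, 0, 0], 1], [[-0.003, -0.001, 0.082], [0, 0, 0], 1], [[-0.004, -0.001, 0.105], [0, 0, 0], 1], [[-0.005, -0.002, 0.119], [0, 0, 0], 1]]}}

```text
clock: 56.52
position: [0.659, -0.0321, 0.0415]
tcp_rot: [-180.0, -0.0, 95.7]
ft_force: [-0.1, -0.3, -1.6]
finger_gap: 0.267
finger_force: 88.3
```

```bash
python3 slug.py 20; python3 pl.py '[[0.4953,-0.0481,0.0424,95.7,1,5]]'
```

```text
56.5 [ 0.659  -0.0321  0.0415] [-1.7995e+02 -1.0000e-02  9.5750e+01] [-0.1 -0.3 -1.6] [ 2. 38. -2. 94.  1. 48.  5.]
scene bed []
scene trough []
side bed [(-46, -133, 520), (4, -86, 356), (25, -134, 66)]
side trough [(-145, -106, 2899), (-143, 82, 5783)]
[[[0.0,-0.003,0.0],[0,0,0.0],1],[[0.0,-0.012,0.0],[0,0,0.0],1],[[0.0,-0.027,0.0],[0,0,0.0],1],[[0.0,-0.049,0.0],[0,0,0.0],1],[[0.0,-0.076,0.0],[0,0,0.0],1]]
[[[0.0,-0.033,0.0],[0,0,0.0],1],[[0.0,-0.073,0.0],[0,0,0.0],1],[[0.0,-0.118,0.0],[0,0,0.0],1],[[0.0,-0.167,0.0],[0,0,0.0],1],[[0.0,-0.215,0.0],[0,0,0.0],1]]
[[[0.0,-0.049,0.0],[0,0,0.0],1],[[0.0,-0.097,0.0],[0,0,0.0],1],[[0.001,-0.146,0.0],[0,0,0.0],1],[[0.001,-0.194,0.0],[0,0,0.0],1],[[0.001,-0.243,0.0],[0,0,0.0],1]]
[[[0.0,-0.048,0.0],[0,0,0.0],1],[[0.0,-0.097,0.0],[0,0,0.0],1],[[0.0,-0.142,0.0],[0,0,0.0],1],[[0.0,-0.182,0.0],[0,0,0.0],1],[[0.0,-0.215,0.0],[0,0,0.0],1]]
[[[0.0,-0.027,0.0],[0,0,0.0],1],[[0.0,-0.048,0.0],[0,0,0.0],1],[[0.0,-0.064,0.0],[0,0,0.0],1],[[0.0,-0.073,0.0],[0,0,0.0],1],[[0.0,-0.076,0.0],[0,0,0.0],1]]
# [0.4952, -0.0481, 0.0424, 95.71]
```

Request:
{"fn": "servo_tool", "kwargs": {"commands": [[[0, -0.003, 0], [0, 0, 0], 1], [[0, -0.012, 0], [0, 0, 0], 1], [[0, -0.027, 0], [0, 0, 0], 1], [[0, -0.049, 0], [0, 0, 0], 1], [[0, -0.076, 0], [0, 0, 0], 1]]}}

```text
clock: 57.03
position: [0.6441, -0.0336, 0.0426]
tcp_rot: [180.0, 0.0, 95.8]
ft_force: [0.3, -0.2, -2.5]
finger_gap: 0.272
finger_force: 88.3
```

Request:
{"fn": "servo_tool", "kwargs": {"commands": [[[0, -0.033, 0], [0, 0, 0], 1], [[0, -0.073, 0], [0, 0, 0], 1], [[0, -0.118, 0], [0, 0, 0], 1], [[0, -0.167, 0], [0, 0, 0], 1], [[0, -0.215, 0], [0, 0, 0], 1]]}}

```text
clock: 57.45
position: [0.6003, -0.0381, 0.0425]
tcp_rot: [-180.0, -0.0, 95.7]
ft_force: [-0.1, 0.3, -2.1]
finger_gap: 0.268
finger_force: 88.3
```

Request:
{"fn": "servo_tool", "kwargs": {"commands": [[[0, -0.049, 0], [0, 0, 0], 1], [[0, -0.097, 0], [0, 0, 0], 1], [[0.001, -0.146, 0], [0, 0, 0], 1], [[0.001, -0.194, 0], [0, 0, 0], 1], [[0.001, -0.243, 0], [0, 0, 0], 1]]}}

```text
clock: 57.87
position: [0.5522, -0.0426, 0.0425]
tcp_rot: [180.0, -0.0, 95.7]
ft_force: [1.0, 0.3, -1.7]
finger_gap: 0.264
finger_force: 88.3
```

Request:
{"fn": "servo_tool", "kwargs": {"commands": [[[0, -0.048, 0], [0, 0, 0], 1], [[0, -0.097, 0], [0, 0, 0], 1], [[0, -0.142, 0], [0, 0, 0], 1], [[0, -0.182, 0], [0, 0, 0], 1], [[0, -0.215, 0], [0, 0, 0], 1]]}}

```text
clock: 58.28
position: [0.5093, -0.047, 0.0424]
tcp_rot: [-180.0, -0.0, 95.7]
ft_force: [-0.6, -0.2, -3.3]
finger_gap: 0.262
finger_force: 88.3
```

Request:
{"fn": "servo_tool", "kwargs": {"commands": [[[0, -0.027, 0], [0, 0, 0], 1], [[0, -0.048, 0], [0, 0, 0], 1], [[0, -0.064, 0], [0, 0, 0], 1], [[0, -0.073, 0], [0, 0, 0], 1], [[0, -0.076, 0], [0, 0, 0], 1]]}}

```text
clock: 58.7
position: [0.4951, -0.0484, 0.0424]
tcp_rot: [180.0, -0.0, 95.7]
ft_force: [0.8, 0.1, -1.8]
finger_gap: 0.266
finger_force: 88.3
```

```bash
python3 slug.py 21; python3 pl.py '[[0.4952,-0.0481,0.12,95.7,1,2],[0.47,0.2,0.12,98,1,3],[0.4,0.449,0.12,105.8,1,3]]'
```

```text
58.7 [ 0.4951 -0.0484  0.0424] [180.    -0.    95.75] [ 0.8  0.1 -1.8] [  4.  25.  -2. 118.   1.  37.   7.]
scene bed []
scene trough []
side bed [(51, -133, 660)]
side trough [(-149, 79, 5851), (-159, -122, 546)]
[[[0.0,0.0,-0.022],[0,0,0.0],1],[[0.0,0.0,-0.06],[0,0,0.0],1],[[0.0,0.0,-0.105],[0,0,0.0],1],[[0.0,0.0,-0.149],[0,0,0.0],1],[[0.0,0.0,-0.194],[0,0,0.0],1]]
[[[0.0,0.0,-0.045],[0,0,0.0],1],[[0.0,0.0,-0.089],[0,0,0.0],1],[[0.0,0.0,-0.134],[0,0,0.0],1],[[0.0,0.0,-0.172],[0,0,0.0],1],[[0.0,0.0,-0.194],[0,0,0.0],1]]
# [0.4952, -0.0481, 0.12, 95.71]
[[[0.012,0.0,0.0],[0,0,0.0],1],[[0.05,0.0,0.0],[0,0,-0.001],1],[[0.112,0.0,0.0],[0,0,-0.002],1],[[0.2,0.0,0.0],[0,0,-0.004],1],[[0.312,-0.001,0.0],[0,0,-0.006],1]]
[[[0.124,0.001,0.0],[0,0,-0.003],1],[[0.249,0.002,0.0],[0,0,-0.005],1],[[0.374,0.003,0.0],[0,0,-0.008],1],[[0.498,0.004,0.0],[0,0,-0.011],1],[[0.623,0.005,0.0],[0,0,-0.013],1]]
[[[0.112,0.003,0.0],[0,0,-0.002],1],[[0.2,0.006,0.0],[0,0,-0.004],1],[[0.262,0.008,0.0],[0,0,-0.005],1],[[0.299,0.009,0.0],[0,0,-0.006],1],[[0.312,0.009,0.0],[0,0,-0.006],1]]
# [0.47, 0.2001, 0.12, 97.96]
[[[0.013,-0.002,0.0],[0,0,-0.001],1],[[0.051,-0.007,0.0],[0,0,-0.003],1],[[0.115,-0.016,0.0],[0,0,-0.008],1],[[0.205,-0.028,0.0],[0,0,-0.014],1],[[0.32,-0.044,0.0],[0,0,-0.022],1]]
[[[0.129,-0.013,0.0],[0,0,-0.008],1],[[0.258,-0.025,0.0],[0,0,-0.017],1],[[0.386,-0.038,0.0],[0,0,-0.026],1],[[0.515,-0.051,0.0],[0,0,-0.035],1],[[0.644,-0.064,0.0],[0,0,-0.043],1]]
[[[0.116,-0.004,0.0],[0,0,-0.008],1],[[0.206,-0.007,0.0],[0,0,-0.014],1],[[0.271,-0.009,0.0],[0,0,-0.019],1],[[0.31,-0.011,0.0],[0,0,-0.021],1],[[0.323,-0.011,0.0],[0,0,-0.022],1]]
# [0.4, 0.4491, 0.12, 105.79]
```

Request:
{"fn": "servo_tool", "kwargs": {"commands": [[[0, 0, -0.022], [0, 0, 0], 1], [[0, 0, -0.06], [0, 0, 0], 1], [[0, 0, -0.105], [0, 0, 0], 1], [[0, 0, -0.149], [0, 0, 0], 1], [[0, 0, -0.194], [0, 0, 0], 1]]}}

```text
clock: 59.22
position: [0.4957, -0.0484, 0.0825]
tcp_rot: [179.9, 0.0, 95.8]
ft_force: [-0.3, -1.2, -1.4]
finger_gap: 0.272
finger_force: 88.3
```

Request:
{"fn": "servo_tool", "kwargs": {"commands": [[[0, 0, -0.045], [0, 0, 0], 1], [[0, 0, -0.089], [0, 0, 0], 1], [[0, 0, -0.134], [0, 0, 0], 1], [[0, 0, -0.172], [0, 0, 0], 1], [[0, 0, -0.194], [0, 0, 0], 1]]}}

```text
clock: 59.63
position: [0.4958, -0.0484, 0.1213]
tcp_rot: [179.9, 0.0, 95.7]
ft_force: [-0.7, 0.2, -2.7]
finger_gap: 0.265
finger_force: 88.3
```

Request:
{"fn": "servo_tool", "kwargs": {"commands": [[[0.012, 0, 0], [0, 0, 0], 1], [[0.05, 0, 0], [0, 0, -0.001], 1], [[0.112, 0, 0], [0, 0, -0.002], 1], [[0.2, 0, 0], [0, 0, -0.004], 1], [[0.312, -0.001, 0], [0, 0, -0.006], 1]]}}

```text
clock: 60.05
position: [0.4881, 0.0137, 0.1193]
tcp_rot: [-179.9, 0.0, 96.2]
ft_force: [0.2, 0.6, -3.6]
finger_gap: 0.263
finger_force: 88.3
```

Request:
{"fn": "servo_tool", "kwargs": {"commands": [[[0.124, 0.001, 0], [0, 0, -0.003], 1], [[0.249, 0.002, 0], [0, 0, -0.005], 1], [[0.374, 0.003, 0], [0, 0, -0.008], 1], [[0.498, 0.004, 0], [0, 0, -0.011], 1], [[0.623, 0.005, 0], [0, 0, -0.013], 1]]}}

```text
clock: 60.47
position: [0.4749, 0.1394, 0.1193]
tcp_rot: [-179.9, -0.0, 97.5]
ft_force: [0.8, -0.4, -1.6]
finger_gap: 0.27
finger_force: 88.3
```

Request:
{"fn": "servo_tool", "kwargs": {"commands": [[[0.112, 0.003, 0], [0, 0, -0.002], 1], [[0.2, 0.006, 0], [0, 0, -0.004], 1], [[0.262, 0.008, 0], [0, 0, -0.005], 1], [[0.299, 0.009, 0], [0, 0, -0.006], 1], [[0.312, 0.009, 0], [0, 0, -0.006], 1]]}}

```text
clock: 60.88
position: [0.4691, 0.2011, 0.1196]
tcp_rot: [-179.9, -0.0, 98.1]
ft_force: [0.0, -1.2, -1.2]
finger_gap: 0.269
finger_force: 88.3
```

Request:
{"fn": "servo_tool", "kwargs": {"commands": [[[0.013, -0.002, 0], [0, 0, -0.001], 1], [[0.051, -0.007, 0], [0, 0, -0.003], 1], [[0.115, -0.016, 0], [0, 0, -0.008], 1], [[0.205, -0.028, 0], [0, 0, -0.014], 1], [[0.32, -0.044, 0], [0, 0, -0.022], 1]]}}

```text
clock: 61.3
position: [0.4525, 0.2612, 0.12]
tcp_rot: [180.0, 0.0, 99.8]
ft_force: [0.4, -0.2, -2.5]
finger_gap: 0.265
finger_force: 88.3
```

Request:
{"fn": "servo_tool", "kwargs": {"commands": [[[0.129, -0.013, 0], [0, 0, -0.008], 1], [[0.258, -0.025, 0], [0, 0, -0.017], 1], [[0.386, -0.038, 0], [0, 0, -0.026], 1], [[0.515, -0.051, 0], [0, 0, -0.035], 1], [[0.644, -0.064, 0], [0, 0, -0.043], 1]]}}

```text
clock: 61.72
position: [0.4165, 0.3881, 0.1201]
tcp_rot: [180.0, -0.0, 103.9]
ft_force: [-0.1, -0.5, -2.2]
finger_gap: 0.265
finger_force: 88.3
```

Request:
{"fn": "servo_tool", "kwargs": {"commands": [[[0.116, -0.004, 0], [0, 0, -0.008], 1], [[0.206, -0.007, 0], [0, 0, -0.014], 1], [[0.271, -0.009, 0], [0, 0, -0.019], 1], [[0.31, -0.011, 0], [0, 0, -0.021], 1], [[0.323, -0.011, 0], [0, 0, -0.022], 1]]}}

```text
clock: 62.13
position: [0.399, 0.4498, 0.1199]
tcp_rot: [-180.0, -0.0, 105.9]
ft_force: [-0.3, 0.3, -1.6]
finger_gap: 0.267
finger_force: 88.3
```

```bash
sed -i 's/C.min(1)>170/C.min(1)>140/' slug.py; python3 slug.py 22; python3 - <<'E'
from fit import *
# slug evidence by local height/brightness contrast in rectified bed+trough
O=np.array([.5915,.0459]); a=np.radians(5.7); E=np.array([[np.cos(a),np.sin(a)],[-np.sin(a),np.cos(a)]])
for n in('scene22','side22'):
  P,C=pts([f'pics/{n}.npz']); m=(P[:,:2]-O)@E.T; b=C.mean(1)
  for lo,hi,z0,z1,nm in((-.1,.12,.038,.056,'bed'),(-.177,-.108,-.002,.018,'trough')):
    k=(m[:,0]>lo)&(m[:,0]<hi)&(abs(m[:,1])<.148)&(P[:,2]>z0)&(P[:,2]<z1); G=np.zeros((26,32)); 
    H,_,_=np.histogram2d(m[k,0],m[k,1],bins=[int((hi-lo)/.01),30],range=[[lo,hi],[-.15,.15]],weights=b[k]); N,_,_=np.histogram2d(m[k,0],m[k,1],bins=[int((hi-lo)/.01),30],range=[[lo,hi],[-.15,.15]])
    print(n,nm,'rows +x, cols y -150..150'); print('\n'.join(' '.join('%3d'%v for v in r) for r in np.nan_to_num(H/np.maximum(N,1e-9))))
E
python3 pl.py '[[0.4,0.449,0.03,105.8,1,2],[0.4,0.449,0.0005,105.8,1,2]]'
```

```text
62.1 [0.399  0.4498 0.1199] [-1.7998e+02 -2.0000e-02  1.0590e+02] [-0.3  0.3 -1.6] [-40.  28. -15. 101.   8.  53. -42.]
scene bed []
scene trough []
side bed [(13, -134, 807)]
side trough [(-144, 4, 16944)]
scene22 bed rows +x, cols y -150..150
  0  83  75  75  76  75  75  75  76  76  75  76  75  75  75  74  74  73  75  75  74  78  75  75  75  73  69  65  64  66
  0  88  74  74  74  74  74  75  76  75  75  75  74  74  73  73  73  72  72  73  73  73  74  74  74  74  74  73  70  68
  0  84  73  74  74  74  74  74  75  75  75  75  75  75  74  74  73  72  72  72  72  73  73  74  74  74  74  74  74  71
  0  83  73  73  73  74  74  74  74  74  75  74  74  73  73  72  72  71  71  71  71  71  71  72  73  72  73  73  74  70
  0  85  73  73  73  73  74  74  74  74  73  73  73  73  73  72  72  72  72  71  72  72  72  72  72  73  73  74  74  72
  0  84  73  73  73  73  73  73  73  73  73  73  74  74  73  72  72  71  72  71  71  72  72  72  72  73  73  73  74  72
  0  84  73  73  73  73  73  73  73  73  73  73  73  73  73  73  72  72  72  72  72  72  73  73  73  73  74  74  74  71
  0  85  73  73
[... 5950 characters left out ...]
 157 162 157 150 148 146 142 149
[[[0.0,0.0,0.026],[0,0,0.0],1],[[0.0,0.0,0.07],[0,0,0.0],1],[[0.0,0.0,0.122],[0,0,0.0],1],[[0.0,0.0,0.173],[0,0,0.0],1],[[0.0,0.0,0.225],[0,0,0.0],1]]
[[[0.0,0.0,0.052],[0,0,0.0],1],[[0.0,0.0,0.103],[0,0,0.0],1],[[0.0,0.0,0.155],[0,0,0.0],1],[[0.0,0.0,0.199],[0,0,0.0],1],[[0.0,0.0,0.225],[0,0,0.0],1]]
# [0.4, 0.4491, 0.03, 105.79]
[[[0.0,0.0,0.008],[0,0,0.0],1],[[0.0,0.0,0.023],[0,0,0.0],1],[[0.0,0.0,0.04],[0,0,0.0],1],[[0.0,0.0,0.057],[0,0,0.0],1],[[0.0,0.0,0.074],[0,0,0.0],1]]
[[[0.0,0.0,0.017],[0,0,0.0],1],[[0.0,0.0,0.034],[0,0,0.0],1],[[0.0,0.0,0.051],[0,0,0.0],1],[[0.0,0.0,0.065],[0,0,0.0],1],[[0.0,0.0,0.073],[0,0,0.0],1]]
# [0.4, 0.4491, 0.0006, 105.79]
```

The bed is clear, with three slugs in the trough. I'll lower the scraper onto the mat.

Request:
{"fn": "servo_tool", "kwargs": {"commands": [[[0, 0, 0.026], [0, 0, 0], 1], [[0, 0, 0.07], [0, 0, 0], 1], [[0, 0, 0.122], [0, 0, 0], 1], [[0, 0, 0.173], [0, 0, 0], 1], [[0, 0, 0.225], [0, 0, 0], 1]]}}

```text
clock: 62.65
position: [0.3996, 0.4477, 0.0734]
tcp_rot: [-179.9, 0.0, 105.8]
ft_force: [-0.2, -0.0, -1.7]
finger_gap: 0.266
finger_force: 88.3
```

Request:
{"fn": "servo_tool", "kwargs": {"commands": [[[0, 0, 0.052], [0, 0, 0], 1], [[0, 0, 0.103], [0, 0, 0], 1], [[0, 0, 0.155], [0, 0, 0], 1], [[0, 0, 0.199], [0, 0, 0], 1], [[0, 0, 0.225], [0, 0, 0], 1]]}}

```text
clock: 63.07
position: [0.3991, 0.4482, 0.0283]
tcp_rot: [-179.9, 0.0, 105.8]
ft_force: [1.1, -0.6, -1.6]
finger_gap: 0.268
finger_force: 88.3
```

Request:
{"fn": "servo_tool", "kwargs": {"commands": [[[0, 0, 0.008], [0, 0, 0], 1], [[0, 0, 0.023], [0, 0, 0], 1], [[0, 0, 0.04], [0, 0, 0], 1], [[0, 0, 0.057], [0, 0, 0], 1], [[0, 0, 0.074], [0, 0, 0], 1]]}}

```text
clock: 63.48
position: [0.3999, 0.449, 0.0153]
tcp_rot: [180.0, -0.0, 105.8]
ft_force: [0.2, -0.4, -2.2]
finger_gap: 0.268
finger_force: 88.3
```

Request:
{"fn": "servo_tool", "kwargs": {"commands": [[[0, 0, 0.017], [0, 0, 0], 1], [[0, 0, 0.034], [0, 0, 0], 1], [[0, 0, 0.051], [0, 0, 0], 1], [[0, 0, 0.065], [0, 0, 0], 1], [[0, 0, 0.073], [0, 0, 0], 1]]}}

```text
clock: 63.9
position: [0.3995, 0.4485, 0.0001]
tcp_rot: [-180.0, 0.0, 105.8]
ft_force: [0.7, -0.4, -2.0]
finger_gap: 0.264
finger_force: 88.3
```

Request:
{"fn": "servo_tool", "kwargs": {"commands": [[[0, 0, 0.001], [0, 0, 0], 1], [[0, 0, 0.003], [0, 0, 0], 1], [[0, 0, 0.004], [0, 0, 0], 1], [[0, 0, 0.005], [0, 0, 0], 1], [[0, 0, 0.005], [0, 0, 0], 1]]}}

```text
clock: 64.32
position: [0.3998, 0.4489, -0.0003]
tcp_rot: [180.0, -0.0, 105.8]
ft_force: [-0.3, -0.4, -2.7]
finger_gap: 0.269
finger_force: 88.3
```

Request:
{"fn": "servo_tool", "kwargs": {"commands": [[[0, 0, 0.002], [0, 0, 0], 1], [[0, 0, 0.004], [0, 0, 0], 1], [[0, 0, 0.006], [0, 0, 0], 1], [[0, 0, 0.007], [0, 0, 0], 1], [[0, 0, 0.007], [0, 0, 0], 1]]}}

```text
clock: 64.73
position: [0.3996, 0.4487, -0.0019]
tcp_rot: [-180.0, 0.0, 105.8]
ft_force: [0.9, -0.1, -2.4]
finger_gap: 0.27
finger_force: 88.3
```

Request:
{"fn": "servo_tool", "kwargs": {"commands": [[[0, 0, 0], [0, 0, 0], 0.45], [[0, 0, 0], [0, 0, 0], 0.45], [[0, 0, 0], [0, 0, 0], 0.45], [[0, 0, 0], [0, 0, 0], 0.45], [[0, 0, 0], [0, 0, 0], 0.45]]}}

```text
clock: 65.15
position: [0.3998, 0.4489, -0.0016]
tcp_rot: [180.0, -0.0, 105.8]
ft_force: [0.3, 0.3, -0.2]
finger_gap: 0.547
finger_force: 0.0
```

Request:
{"fn": "servo_tool", "kwargs": {"commands": [[[0, 0, 0], [0, 0, 0], 0.45], [[0, 0, 0], [0, 0, 0], 0.45], [[0, 0, 0], [0, 0, 0], 0.45], [[0, 0, 0], [0, 0, 0], 0.45], [[0, 0, 0], [0, 0, 0], 0.45]]}}

```text
clock: 65.57
position: [0.3997, 0.4487, -0.0018]
tcp_rot: [-180.0, -0.0, 105.8]
ft_force: [0.3, 1.2, -0.2]
finger_gap: 0.548
finger_force: 0.0
```

```bash
echo '[0.4,0.4491,-0.0018,105.79]'>cmd.json; python3 pl.py '[[0.4,0.4491,0.13,105.8,0.45,2],[0.632,0.326,0.13,191,0.45,4],[0.632,0.326,0.10,191,0.55,1]]'
```

```text
[[[0.0,0.0,-0.038],[0,0,0.0],0.45],[[0.0,0.0,-0.102],[0,0,0.0],0.45],[[0.0,0.0,-0.178],[0,0,0.0],0.45],[[0.0,0.0,-0.254],[0,0,0.0],0.45],[[0.0,0.0,-0.329],[0,0,0.0],0.45]]
[[[0.0,0.0,-0.076],[0,0,0.0],0.45],[[0.0,0.0,-0.152],[0,0,0.0],0.45],[[0.0,0.0,-0.228],[0,0,0.0],0.45],[[0.0,0.0,-0.292],[0,0,0.0],0.45],[[0.0,0.0,-0.33],[0,0,0.0],0.45]]
# [0.4, 0.4491, 0.13, 105.79]
[[[-0.005,0.006,0.0],[0,0,-0.006],0.45],[[-0.022,0.023,0.0],[0,0,-0.023],0.45],[[-0.049,0.051,0.0],[0,0,-0.051],0.45],[[-0.086,0.09,0.0],[0,0,-0.09],0.45],[[-0.135,0.141,0.0],[0,0,-0.141],0.45]]
[[[-0.072,0.048,0.0],[0,0,-0.062],0.45],[[-0.15,0.1,0.0],[0,0,-0.13],0.45],[[-0.228,0.151,0.0],[0,0,-0.197],0.45],[[-0.306,0.203,0.0],[0,0,-0.265],0.45],[[-0.384,0.255,0.0],[0,0,-0.332],0.45]]
[[[-0.094,0.006,0.0],[0,0,-0.068],0.45],[[-0.188,0.012,0.0],[0,0,-0.136],0.45],[[-0.281,0.018,0.0],[0,0,-0.203],0.45],[[-0.375,0.024,0.0],[0,0,-0.271],0.45],[[-0.461,0.03,0.0],[0,0,-0.333],0.45]]
[[[-0.063,-0.031,0.0],[0,0,-0.051],0.45],[[-0.112,-0.056,0.0],[0,0,-0.09],0.45],[[-0.147,-0.073,0.0],[0,0,-0.118],0.45],[[-0.168,-0.083,0.0],[0,0,-0.135],0.45],[[-0.175,-0.087,0.0],[0,0,-0.141],0.45]]
# [0.6321, 0.3259, 0.13, 191.02]
[[[0.0,0.0,0.019],[0,0,0.0],0.55],[[0.0,0.0,0.056],[0,0,0.0],0.55],[[0.0,0.0,0.094],[0,0,0.0],0.55],[[0.0,0.0,0.131],[0,0,0.0],0.55],[[0.0,0.0,0.15],[0,0,0.0],0.55]]
# [0.6321, 0.3259, 0.1, 191.02]
```

Request:
{"fn": "servo_tool", "kwargs": {"commands": [[[0, 0, -0.038], [0, 0, 0], 0.45], [[0, 0, -0.102], [0, 0, 0], 0.45], [[0, 0, -0.178], [0, 0, 0], 0.45], [[0, 0, -0.254], [0, 0, 0], 0.45], [[0, 0, -0.329], [0, 0, 0], 0.45]]}}

```text
clock: 65.98
position: [0.3999, 0.4491, 0.0661]
tcp_rot: [179.9, -0.0, 105.8]
ft_force: [0.0, -0.3, -0.4]
finger_gap: 0.55
finger_force: 0.0
```

Request:
{"fn": "servo_tool", "kwargs": {"commands": [[[0, 0, -0.076], [0, 0, 0], 0.45], [[0, 0, -0.152], [0, 0, 0], 0.45], [[0, 0, -0.228], [0, 0, 0], 0.45], [[0, 0, -0.292], [0, 0, 0], 0.45], [[0, 0, -0.33], [0, 0, 0], 0.45]]}}

```text
clock: 66.4
position: [0.4004, 0.4497, 0.1329]
tcp_rot: [179.8, -0.1, 105.8]
ft_force: [0.0, 0.0, -0.0]
finger_gap: 0.549
finger_force: 0.0
```

Request:
{"fn": "servo_tool", "kwargs": {"commands": [[[-0.005, 0.006, 0], [0, 0, -0.006], 0.45], [[-0.022, 0.023, 0], [0, 0, -0.023], 0.45], [[-0.049, 0.051, 0], [0, 0, -0.051], 0.45], [[-0.086, 0.09, 0], [0, 0, -0.09], 0.45], [[-0.135, 0.141, 0], [0, 0, -0.141], 0.45]]}}

```text
clock: 66.82
position: [0.4331, 0.4305, 0.1292]
tcp_rot: [-179.9, -0.0, 118.8]
ft_force: [0.4, -0.4, -0.5]
finger_gap: 0.547
finger_force: 0.0
```

Request:
{"fn": "servo_tool", "kwargs": {"commands": [[[-0.072, 0.048, 0], [0, 0, -0.062], 0.45], [[-0.15, 0.1, 0], [0, 0, -0.13], 0.45], [[-0.228, 0.151, 0], [0, 0, -0.197], 0.45], [[-0.306, 0.203, 0], [0, 0, -0.265], 0.45], [[-0.384, 0.255, 0], [0, 0, -0.332], 0.45]]}}

```text
clock: 67.23
position: [0.516, 0.3863, 0.129]
tcp_rot: [-179.9, -0.0, 148.7]
ft_force: [0.1, 0.2, 0.6]
finger_gap: 0.548
finger_force: 0.0
```

Request:
{"fn": "servo_tool", "kwargs": {"commands": [[[-0.094, 0.006, 0], [0, 0, -0.068], 0.45], [[-0.188, 0.012, 0], [0, 0, -0.136], 0.45], [[-0.281, 0.018, 0], [0, 0, -0.203], 0.45], [[-0.375, 0.024, 0], [0, 0, -0.271], 0.45], [[-0.461, 0.03, 0], [0, 0, -0.333], 0.45]]}}

```text
clock: 67.65
position: [0.598, 0.3427, 0.1288]
tcp_rot: [-179.9, -0.1, 178.7]
ft_force: [0.2, 0.4, 0.3]
finger_gap: 0.544
finger_force: 0.0
```

Request:
{"fn": "servo_tool", "kwargs": {"commands": [[[-0.063, -0.031, 0], [0, 0, -0.051], 0.45], [[-0.112, -0.056, 0], [0, 0, -0.09], 0.45], [[-0.147, -0.073, 0], [0, 0, -0.118], 0.45], [[-0.168, -0.083, 0], [0, 0, -0.135], 0.45], [[-0.175, -0.087, 0], [0, 0, -0.141], 0.45]]}}

```text
clock: 68.07
position: [0.6324, 0.324, 0.1286]
tcp_rot: [-180.0, -0.1, -169.0]
ft_force: [-0.1, 0.8, 0.3]
finger_gap: 0.552
finger_force: 0.0
```

Request:
{"fn": "servo_tool", "kwargs": {"commands": [[[0, 0, 0.019], [0, 0, 0], 0.55], [[0, 0, 0.056], [0, 0, 0], 0.55], [[0, 0, 0.094], [0, 0, 0], 0.55], [[0, 0, 0.131], [0, 0, 0], 0.55], [[0, 0, 0.15], [0, 0, 0], 0.55]]}}

```text
clock: 68.48
position: [0.6305, 0.3256, 0.098]
tcp_rot: [-180.0, -0.1, -168.9]
ft_force: [-0.3, 0.1, -0.3]
finger_gap: 0.448
finger_force: 0.0
```

```bash
python3 rib.py; python3 scr.py 23
```

```text
[0.6305 0.3256 0.098 ] [-0.3  0.1 -0.3] 0.44829273052920815
rib 1936 c [633.  326.5] size [44.4 14. ] ang 11.9 z 93.6
cap 3758 c [631.4 326.4] size [50.3 52.6] ang 13.0 z 73.6
[(232, np.float64(0.631), np.float64(0.0924)), (236, np.float64(0.633), np.float64(0.0932)), (240, np.float64(0.636), np.float64(0.0923)), (244, np.float64(0.638), np.float64(0.0929)), (248, np.float64(0.641), np.float64(0.0924)), (252, np.float64(0.643), np.float64(0.0918)), (256, np.float64(0.646), np.float64(0.0911)), (260, np.float64(0.649), np.float64(0.0916))]
68.5 [0.6303 0.3253 0.0975] [-179.95   -0.18 -168.91]
scene scrgrip 117 c [403.2 449.2] size [25.4 83.1] ang 16.6 z 61.2
scene handle 119 c [383.9 335.8] size [23.6 99.7] ang 86.6 z 71.7
side scrgrip 91 c [397.3 448. ] size [23.1 79.5] ang 15.9 z 58.8
side handle 114 c [378.2 334.6] size [25.3 97.7] ang 87.7 z 69.1
wrist scrgrip few 0
wrist handle few 0
```

The tools stand correctly. The rib is at (0.633,0.3265), yaw 11.9°. I'll grip it.

```bash
python3 pl.py '[[0.633,0.3265,0.0495,191.9,0.55,2],[0.633,0.3265,0.0495,191.9,1,1]]'
```

```text
[[[0.0,0.0,0.015],[0,0,-0.001],0.55],[[-0.001,0.0,0.039],[0,0,-0.002],0.55],[[-0.001,0.001,0.068],[0,0,-0.003],0.55],[[-0.002,0.001,0.097],[0,0,-0.004],0.55],[[-0.003,0.001,0.126],[0,0,-0.005],0.55]]
[[[0.0,0.0,0.029],[0,0,-0.001],0.55],[[-0.001,0.0,0.058],[0,0,-0.002],0.55],[[-0.001,0.001,0.087],[0,0,-0.003],0.55],[[-0.002,0.001,0.112],[0,0,-0.004],0.55],[[-0.002,0.001,0.126],[0,0,-0.005],0.55]]
# [0.633, 0.3265, 0.0496, 191.92]
[[[0.0,0.0,0.0],[0,0,0.0],1],[[0.0,0.0,0.0],[0,0,0.0],1],[[0.0,0.0,0.0],[0,0,0.0],1],[[0.0,0.0,0.0],[0,0,0.0],1],[[0.0,0.0,0.001],[0,0,0.0],1]]
# [0.633, 0.3265, 0.0494, 191.92]
```

Request:
{"fn": "servo_tool", "kwargs": {"commands": [[[0, 0, 0.015], [0, 0, -0.001], 0.55], [[-0.001, 0, 0.039], [0, 0, -0.002], 0.55], [[-0.001, 0.001, 0.068], [0, 0, -0.003], 0.55], [[-0.002, 0.001, 0.097], [0, 0, -0.004], 0.55], [[-0.003, 0.001, 0.126], [0, 0, -0.005], 0.55]]}}

```text
clock: 69.1
position: [0.6322, 0.3259, 0.074]
tcp_rot: [-180.0, -0.0, -168.5]
ft_force: [0.9, -0.3, -0.6]
finger_gap: 0.447
finger_force: 0.0
```

Request:
{"fn": "servo_tool", "kwargs": {"commands": [[[0, 0, 0.029], [0, 0, -0.001], 0.55], [[-0.001, 0, 0.058], [0, 0, -0.002], 0.55], [[-0.001, 0.001, 0.087], [0, 0, -0.003], 0.55], [[-0.002, 0.001, 0.112], [0, 0, -0.004], 0.55], [[-0.002, 0.001, 0.126], [0, 0, -0.005], 0.55]]}}

```text
clock: 69.52
position: [0.6323, 0.3261, 0.0484]
tcp_rot: [-180.0, -0.1, -168.0]
ft_force: [0.7, 0.9, -0.5]
finger_gap: 0.45
finger_force: 0.0
```

Request:
{"fn": "servo_tool", "kwargs": {"commands": [[[0, 0, 0], [0, 0, 0], 1], [[0, 0, 0], [0, 0, 0], 1], [[0, 0, 0], [0, 0, 0], 1], [[0, 0, 0], [0, 0, 0], 1], [[0, 0, 0], [0, 0, 0], 1]], "squeeze": 40}}

```text
clock: 69.93
position: [0.6325, 0.3269, 0.0497]
tcp_rot: [180.0, 0.0, -168.0]
ft_force: [0.2, 1.5, -2.3]
finger_gap: 0.152
finger_force: 42.0
```

Request:
{"fn": "servo_tool", "kwargs": {"commands": [[[0, 0, 0], [0, 0, 0.03], 1], [[0, 0, 0], [0, 0, 0.08], 1], [[0, 0, 0], [0, 0, 0.14], 1], [[0, 0, 0], [0, 0, 0.2], 1], [[0, 0, 0], [0, 0, 0.25], 1]]}}

```text
clock: 70.35
position: [0.6324, 0.327, 0.0497]
tcp_rot: [180.0, -0.0, 169.2]
ft_force: [-0.0, 1.5, -1.6]
finger_gap: 0.155
finger_force: 42.0
```

```bash
python3 - <<'E'
from h import *
o=manip.get_obs(); print(o['position'],o['tcp_rot'],o['ft_force'],o['ft_torque'],o['q'])
E
```

```text
[0.63241537 0.32702931 0.04973418] [ 1.79954401e+02 -1.45248890e-02  1.69223962e+02] [-0.00717071  1.53883859 -1.58720892] [0.32845513 0.08071069 0.04554906] [-14.53550239  43.94706109 -23.02779674  84.88470067  19.27934027
  55.08519477  36.35735431]
```

Request:
{"fn": "servo_tool", "kwargs": {"commands": [[[0, 0, 0], [0, 0, 0.05], 1], [[0, 0, 0], [0, 0, 0.1], 1], [[0, 0, 0], [0, 0, 0.15], 1], [[0, 0, 0], [0, 0, 0.2], 1], [[0, 0, 0], [0, 0, 0.25], 1]]}}

```text
clock: 70.77
position: [0.6324, 0.3271, 0.0498]
tcp_rot: [180.0, -0.0, 146.8]
ft_force: [-0.7, 2.6, -2.7]
finger_gap: 0.151
finger_force: 42.0
```

Request:
{"fn": "servo_tool", "kwargs": {"commands": [[[0, 0, 0], [0, 0, 0.04], 1], [[0, 0, 0], [0, 0, 0.08], 1], [[0, 0, 0], [0, 0, 0.12], 1], [[0, 0, 0], [0, 0, 0.15], 1], [[0, 0, 0], [0, 0, 0.17], 1]]}}

```text
clock: 71.18
position: [0.6324, 0.3272, 0.0497]
tcp_rot: [180.0, -0.0, 131.6]
ft_force: [0.1, 1.4, -1.8]
finger_gap: 0.15
finger_force: 42.0
```

```bash
python3 -c "
from h import *
o=manip.get_obs(); print(o['tcp_rot'],o['ft_force'],o['ft_torque'])"
```

```text
[ 1.79968334e+02 -4.15690169e-02  1.31567393e+02] [ 0.14572433  1.42231685 -1.82463234] [0.37287797 0.11166693 0.0670959 ]
```

Request:
{"fn": "servo_tool", "kwargs": {"commands": [[[0, 0, 0], [0, 0, 0.01], 1], [[0, 0, 0], [0, 0, 0.02], 1], [[0, 0, 0], [0, 0, 0.03], 1], [[0, 0, 0], [0, 0, 0.04], 1], [[0, 0, 0], [0, 0, 0.04], 1]]}}

```text
clock: 71.6
position: [0.6324, 0.3272, 0.0497]
tcp_rot: [180.0, -0.1, 128.0]
ft_force: [-0.1, 4.0, -2.1]
finger_gap: 0.149
finger_force: 42.1
```

```bash
python3 -c "
from h import *
o=manip.get_obs(); print(o['tcp_rot'],o['ft_force'],o['ft_torque'])"
```

```text
[ 1.79972821e+02 -5.29903998e-02  1.28035286e+02] [-0.0947383   4.01274731 -2.07784638] [0.76166256 0.23919611 0.00879898]
```

Request:
{"fn": "servo_tool", "kwargs": {"commands": [[[0, 0, 0], [0, 0, 0.006], 1], [[0, 0, 0], [0, 0, 0.012], 1], [[0, 0, 0], [0, 0, 0.018], 1], [[0, 0, 0], [0, 0, 0.022], 1], [[0, 0, 0], [0, 0, 0.022], 1]]}}

```text
clock: 72.02
position: [0.6324, 0.3271, 0.0497]
tcp_rot: [180.0, -0.0, 126.1]
ft_force: [-1.7, 5.7, -2.3]
finger_gap: 0.151
finger_force: 42.3
```

```bash
python3 -c "
from h import *
o=manip.get_obs(); print(o['tcp_rot'],o['ft_force'],o['ft_torque'])"
```

```text
[ 1.79974824e+02 -3.43190984e-02  1.26118524e+02] [-1.69203887  5.68249609 -2.32349545] [1.13633407 0.39648508 0.45876385]
```

Request:
{"fn": "servo_tool", "kwargs": {"commands": [[[0, 0, 0], [0, 0, 0.006], 1], [[0, 0, 0], [0, 0, 0.012], 1], [[0, 0, 0], [0, 0, 0.018], 1], [[0, 0, 0], [0, 0, 0.022], 1], [[0, 0, 0], [0, 0, 0.022], 1]]}}

```text
clock: 72.43
position: [0.6324, 0.3272, 0.0497]
tcp_rot: [180.0, -0.0, 124.2]
ft_force: [-0.7, 5.4, -1.4]
finger_gap: 0.153
finger_force: 45.0
```

```bash
python3 -c "
from h import *
o=manip.get_obs(); print(o['tcp_rot'],o['ft_force'],o['ft_torque'])"
```

```text
[ 1.79975395e+02 -2.23334353e-02  1.24204151e+02] [-0.65597239  5.37700387 -1.42303807] [1.06496838 0.43392325 0.83211446]
```

The torque rose to 0.83 N m, so the head is at its stop. I'll release, back off and check.

Request:
{"fn": "servo_tool", "kwargs": {"commands": [[[0, 0, 0], [0, 0, 0], 0.5], [[0, 0, 0], [0, 0, 0], 0.5], [[0, 0, 0], [0, 0, 0], 0.5], [[0, 0, 0], [0, 0, 0], 0.5], [[0, 0, 0], [0, 0, 0], 0.5]]}}

```text
clock: 72.85
position: [0.6333, 0.3251, 0.0496]
tcp_rot: [-180.0, 0.1, 124.0]
ft_force: [-0.9, -0.0, 0.4]
finger_gap: 0.5
finger_force: 0.0
```

Request:
{"fn": "servo_tool", "kwargs": {"commands": [[[0, 0, -0.05], [0, 0, 0], 0.5], [[0, 0, -0.15], [0, 0, 0], 0.5], [[0, 0, -0.25], [0, 0, 0], 0.5], [[0, 0, -0.35], [0, 0, 0], 0.5], [[0, 0, -0.4], [0, 0, 0], 0.5]]}}

```text
clock: 73.27
position: [0.6343, 0.3271, 0.1335]
tcp_rot: [179.7, 0.0, 124.1]
ft_force: [0.2, -0.4, 1.4]
finger_gap: 0.498
finger_force: 0.0
```

Request:
{"fn": "servo_tool", "kwargs": {"commands": [[[0.02, 0, -0.04], [0, 0, 0], 0.5], [[0.05, 0, -0.1], [0, 0, 0], 0.5], [[0.08, 0, -0.15], [0, 0, 0], 0.5], [[0.09, 0, -0.18], [0, 0, 0], 0.5], [[0.1, 0, -0.2], [0, 0, 0], 0.5]]}}

```text
clock: 73.68
position: [0.6209, 0.3442, 0.1704]
tcp_rot: [180.0, -0.0, 124.2]
ft_force: [0.1, 0.2, 0.0]
finger_gap: 0.498
finger_force: 0.0
```

```bash
python3 rib.py; python3 scr.py 24; python3 slug.py 25; python3 - <<'E'
from fit import *
for n in('scene25','side25'):
    P,C=pts([f'pics/{n}.npz']); g=(C.min(1)>80)&(C.max(1)-C.min(1)<45); Q=P[box(P,.3,.62,-.56,-.2,.012,.04)&g]
    s=(Q[:,0]-.4787)*.683+(Q[:,1]+.388)*.73; rect(Q[s<0],n+' c1'); rect(Q[s>0],n+' c2')
    rect(P[box(P,.65,.8,-.3,-.1,.16,.18)],'can'); rect(P[box(P,.5,.75,.42,.6,.15,.17)],'bottle')
    red=(C[:,0]>C[:,2]+60)&(C[:,0]>1.6*C[:,1]); rect(P[red&box(P,.55,.7,.25,.4,.086,.105)],'rib')
E
```

```text
[0.6209 0.3442 0.1704] [0.1 0.2 0. ] 0.49782798199159184
rib 1009 c [632.9 326.7] size [14.  44.3] ang 37.8 z 93.7
cap 2098 c [632.1 327.8] size [51.3 50.4] ang 36.1 z 73.7
[(232, np.float64(0.637), np.float64(0.0735)), (236, np.float64(0.639), np.float64(0.0735)), (240, np.float64(0.646), np.float64(0.0495)), (244, np.float64(0.661), np.float64(0.0003)), (248, np.float64(0.663), np.float64(0.0001)), (252, np.float64(0.666), np.float64(-0.0002)), (256, np.float64(0.669), np.float64(-0.0)), (260, np.float64(0.671), np.float64(0.0008))]
73.7 [0.6211 0.3445 0.1709] [ 1.7992e+02 -3.0000e-02  1.2418e+02]
scene scrgrip 115 c [402.7 450.2] size [28.7 82.1] ang 18.4 z 61.3
scene handle 116 c [382.2 336.8] size [24.7 97.7] ang 88.1 z 71.6
side scrgrip 94 c [397.4 448. ] size [23.8 78.8] ang 16.7 z 58.9
side handle 111 c [377.3 334. ] size [24.3 96.2] ang 88.4 z 69.1
wrist scrgrip few 0
wrist handle 2737 c [395.9 334.7] size [21.9 68.6] ang 87.7 z 70.8
73.9 [0.6212 0.3425 0.1689] [-1.7994e+02  1.0000e-02  1.2410e+02] [-0.   0.   0.1] [-22.  35. -14.  81.   9.  65.  -3.]
scene bed []
scene trough []
side bed [(-47, -133, 394), (27, -134, 204), (88, -133, 285)]
side trough [(-144, 7, 17075)]
scene25 c1 871 c [ 442.1 -431.1] size [78.  98.9] ang 46.5 z 26.4
scene25 c2 905 c [ 520.  -346.8] size [77.4 96.3] ang 46.4 z 26.5
can 587 c [ 734.1 -220.8] size [54.8 56.5] ang 35.2 z 170.4
bottle 69 c [636.2 452.5] size [23.5 26.4] ang 71.1 z 160.2
rib 56 c [636.5 326. ] size [13.7 42.5] ang 37.4 z 94.4
side25 c1 1413 c [ 439.5 -431.3] size [76.3 93.9] ang 47.8 z 24.9
side25 c2 1423 c [ 517.9 -347.3] size [78.2 93.2] ang 46.9 z 24.6
can 402 c [ 729.  -220.3] size [55.2 54.2] ang 58.2 z 168.3
bottle few 4
rib 43 c [630.5 325.4] size [15.8 43.5] ang 34.7 z 90.9
```

The rib is at -52.2°, which is exactly the 1.2 rad stop relative to the box's 16.5°. Covers, tools, slugs, can and bottle are all in place, so I'm handing in.

```bash
python3 -c "
from plant import manip
print(manip.close_job())"
```

```text
the job is handed in; nothing more can be done
None
```

The job is done and handed in at about 74 s: the stop button was pressed and sprang back, both covers lie side by side on the cork board, all three slugs are in the trough, both tools stand on the mat, and the button head is turned fully clockwise (the scraper briefly pressed the bed with about 42 N before I raised it).

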